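# Load the dish imager, lock its stage and hang the door

## Robot

A 7-joint arm with a two-finger parallel gripper is mounted at the origin on a cart in front of the work surface, level with it; the furniture and walls round the work are solid. World frame = base frame: x ahead of the robot, y to its left, z up, the work surface at z = 0. Lengths are in m, angles in rad, forces in N, time in s.
With the tool pointing down it reaches from about 0.4 to 0.85 m from the base axis. Payload 10.4 kg.
Tool frame: the origin (TCP) lies between the finger pads; the fingertips stand 17 mm ahead of it and the grasp point (between the pads) lies 2 mm behind it; x points along the fingers, y is the direction in which the jaws open and shut, and the axes are right-handed (so a half turn about x gives the same grasp; the last joint's range is limited). The gripper opens to 87 mm and grips with 3 to 60 N. Pads are 19 mm wide; open, the fingers measure 117 mm over their backs; the gripper's body (75 mm by 190 mm) begins 51 mm behind the grasp point.
Start: joints at [1.295, 0.332, -0.065, 1.46, 0.022, 1.35, -0.088], TCP at [0.156, -0.605, 0.24] pointing down, gripper open.
Joint ranges: [-2.6, 2.6], [-0.5, 2.12], [-1.47, 1.34], [0.16, 2.42], [-1.27, 4.41], [0.06, 2.06], [-2.6, 2.6]. Speed limits (rad/s): [2.22, 2.22, 2.79, 2.79, 3.14, 3.14, 3.14].

## Interface

Orientations are given as a unit quaternion [x, y, z, w].
In Python, from bench import r, optics, close_job gives the robot as it stands.
- The arm moves only by the shell command python3 -m inch 'ROWS' [OPENING] [FORCE]. ROWS is JSON, a list of rows, each an object with "translation": the shift along the tool's x, y, z in cm, a list of three; "spin": the turn about the tool's x in degrees. In form: [{"translation": [tx, ty, tz], "spin": spin}, ...]. A call has 1 to 20 rows; each row shifts and turns the pose as measured when the row begins, along the tool's axes as they then stand; what a row does not reach is not made up. A row lasts 1/8 s, in which the tool goes at most 62.5 mm and 10.7 degrees, less where a joint would pass 70% of its speed; a pose out of reach is approached as far as the arm can. A call is refused whole if a number of a shift passes 6.25 or a number of a turn 10.7, either way. A call with a gripper value outside its range is refused whole. OPENING is the closure, from 0 (fully open) to 1 (shut), set as the call begins (- or left out, the last holds). The fingers move at their own pace and stop on an object; FORCE is the grip in N (left out, the last holds). Time passes only in rows, so rows that do not move let the fingers close. It gives the time, the measured TCP pose, the force and the opening at its end, in the units of the state.
- r.read_state(): the state, without advancing time (a new reading comes with each control period).
- optics.camera(name): name is "scene" or "top" or "wrist"; returns the picture (420x560x3 uint8, red, green, blue); there is no depth.
- optics.camera_model(name): a dict with "camera_matrix" (3x3 intrinsics, pixels), "world_from_camera" (4x4, takes a point from camera to world coordinates); the wrist camera has in their place "tool_from_camera" (4x4, takes a point from camera to tool coordinates, whose origin is the TCP and whose axes are the tool frame's). Camera axes: x right, y down, z forward; pixel columns grow to the right and rows downward; lengths in m; the calibration is good to about 2 mm. A picture is of the moment at which its call begins: read the wrist's pose just before it. camera_model takes no time and is no camera call.
- close_job(): hands the job in, once; it reports no verdict.
The state is a dict: "time": time; "joint_positions": joint angles; "joint_vel": joint speeds; "joint_torque": joint torques, N m; "ee_pos": TCP position; "eef_rot": TCP orientation; "ft_force": force on the tool from outside, world axes, zero at the start; "torque": the same for the moment, N m; "width": finger opening in m.
Only numpy, scipy, OpenCV 4.12 (cv2) and the standard library are available. Lean on these libraries where they do the work, as an engineer would, in place of code of your own. Each camera call takes 0.05 s, during which the arm holds its last target.

## Task

Get the dish imager ready for an exposure: lay every culture dish flat in a ring of its own on the pulled-out stage, swing the red-knobbed lock lever free, push the stage fully in and swing the lever back to lock it there. Then take the lift-off door, hold it open and lower it so that both its hinge knuckles drop onto the imager's two hinge pins, and swing it fully shut. Leave the timer and the marker pen where they lie.

Things in the scene. Friction and masses are not known exactly. Their poses are not given: they have to be found in the camera images.
- imager: the dish imager, fixed: a white cabinet 150 mm deep, 200 wide (y), 124 high (plus a round camera head on the rear of the roof, to 176 mm), open at the front. Origin: centre of its underside, on the bench. The front faces its own -x, towards the robot: the front face is the plane x = -75 mm, z is up. Hinge pins at the front left (+y), lock lever at the front right (-y).
- keeper (a point): middle of the underside of a steel keeper plate (40 mm wide) that sticks out 20 mm from the roof's front edge at the right. It stands 6 mm over the free top corner of the shut door, so the shut door cannot be lifted off nor hung shut; the door must stand at least 40 degrees open to pass it when lowered, and then swings shut beneath it.
- pin_low (a point): foot of the lower hinge pin, on top of its lug (imager frame x -93, y 104, z 30 mm). The pin is upright, 9 mm thick and 16 mm tall, the top 5 mm tapered to 3 mm. The lug below is round, 20 mm across.
- pin_high (a point): foot of the upper hinge pin, same size, straight above the lower one (z 94 mm).
- stage (a joint): how far the stage is pulled out of the imager's front, in m: 0 fully in (end stop), 0.150 fully out (start). It slides along the imager's x with about 2.5 N of friction. While the lever is locked, its tooth blocks a lug of the stage and the stage cannot be pushed in.
- push_plate (a point): middle of the front face of the upright grey plate (50 mm wide, 6 thick, top edge 18 mm above this point) at the middle of the stage's front edge. The stage (126 mm deep, 154 wide, a box 44 mm thick) has its top face 20 mm below it (z = 56 mm). Push it along the imager's +x. Fully in, it is flush with the imager's front face and under the roof's front edge (z 116 to 124 mm), which has a finger notch 70 mm wide and 12 mm deep there.
- place_0 (a point): centre of one of the four rings (61 mm across, each between four 6 mm tall locating studs that stand 2 to 6 mm clear of a dish, on the ring's diagonals) on the stage, 7 mm above the stage's top face: where the centre of a dish lying in that ring is. Rings are 62 mm apart along the travel, 90 mm across it; fingers find room on the two sides across the travel. Outer left ring.
- place_1 (a point): centre of one of the four rings (61 mm across, each between four 6 mm tall locating studs that stand 2 to 6 mm clear of a dish, on the ring's diagonals) on the stage, 7 mm above the stage's top face: where the centre of a dish lying in that ring is. Rings are 62 mm apart along the travel, 90 mm across it; fingers find room on the two sides across the travel. Outer right ring.
- place_2 (a point): centre of one of the four rings (61 mm across, each between four 6 mm tall locating studs that stand 2 to 6 mm clear of a dish, on the ring's diagonals) on the stage, 7 mm above the stage's top face: where the centre of a dish lying in that ring is. Rings are 62 mm apart along the travel, 90 mm across it; fingers find room on the two sides across the travel. Inner left ring.
- place_3 (a point): centre of one of the four rings (61 mm across, each between four 6 mm tall locating studs that stand 2 to 6 mm clear of a dish, on the ring's diagonals) on the stage, 7 mm above the stage's top face: where the centre of a dish lying in that ring is. Rings are 62 mm apart along the travel, 90 mm across it; fingers find room on the two sides across the travel. Inner right ring.
- lever (a joint): angle of the lock lever in rad: 0 locked (stop), 0.65 fully free (stop); the stage can pass from about 0.45 on. It turns about an upright axis and stays where it is left (0.15 N m friction); growing = anticlockwise from above, which moves the knob towards the imager's +x (away from the robot).
- lever_knob (a point): middle of the upright red knob on the lever's end: 19 mm thick, 58 mm tall, its top 22 mm above this point, 80 mm from the lever's axis; push it sideways with closed fingers or pinch it.
- lever_pivot (a point): point on the lever's upright axis, at the same height as lever_knob.
- door_center (a point): middle of the loose lift-off door: a white slab 24 mm thick (own x), 190 wide (own y), 86 high (own z, up), 0.24 to 0.39 kg, standing on its lower edge at the start. Its outer face is own -x. It may be pinched anywhere on its top edge, 43 mm above this point. Hung and shut, its axes are parallel to the imager's; it opens clockwise seen from above, the free edge coming towards the robot.
- knuckle_low (a point): centre of the lower mouth of the door's lower knuckle: a steel sleeve 21 mm across, 18 tall, with an 11.2 mm upright hole right through, on the door's +y edge. From door_center: y +107, z -41 mm; 2 mm above the door's underside. Seated, this point coincides with pin_low and the door's underside is 28 mm above the bench.
- knuckle_high (a point): the same for the upper knuckle (64 mm above the lower one); seated, it coincides with pin_high.
- door_free_edge (a point): middle of the door's free edge (from door_center: y -95 mm). 19 mm from that edge a slim steel pull handle stands 22 mm out of the outer face; the door can be pushed shut anywhere on its outer face. With the door shut it lies at x = -93 mm in the imager's frame.
- dish_0_center (a point): closed culture dish, a round flat disc 59 mm in diameter and 14 mm high, about 40 g; this point is its centre, half-way up (7 mm above its underside). May be absent in a run.
- dish_1_center (a point): closed culture dish, a round flat disc 59 mm in diameter and 14 mm high, about 40 g; this point is its centre, half-way up (7 mm above its underside). May be absent in a run.
- dish_2_center (a point): closed culture dish, a round flat disc 59 mm in diameter and 14 mm high, about 40 g; this point is its centre, half-way up (7 mm above its underside). May be absent in a run.
- dish_3_center (a point): closed culture dish, a round flat disc 59 mm in diameter and 14 mm high, about 40 g; this point is its centre, half-way up (7 mm above its underside). May be absent in a run.
- tube_rack: fixed wooden rack of sample tubes behind the dishes, 233 mm (own x) x 60 mm (own y), to about 110 mm high; origin at the centre of its underside.
- timer: bystander: white bench timer 62 x 62 x 19 mm, lying flat; origin at the centre of its underside.
- marker: bystander: black and white marker pen 135 mm long, 17 mm thick, lying on the bench along its own y; origin under its middle.

How it is judged:
On the way, in this order (a step that is already met when the one before it is completed fails the run):
1. all dishes lie in rings on the stage, the stage is fully in and the lever locked ((distance between dish_0_center and place_0 below 0.013 m or distance between dish_0_center and place_1 below 0.013 m or distance between dish_0_center and place_2 below 0.013 m or distance between dish_0_center and place_3 below 0.013 m) and angle between each of dish_0_center, dish_1_center, dish_2_center, dish_3_center's own z axis and vertical below 0.1 rad and (distance between dish_1_center and place_0 below 0.013 m or distance between dish_1_center and place_1 below 0.013 m or distance between dish_1_center and place_2 below 0.013 m or distance between dish_1_center and place_3 below 0.013 m) and (distance between dish_2_center and place_0 below 0.013 m or distance between dish_2_center and place_1 below 0.013 m or distance between dish_2_center and place_2 below 0.013 m or distance between dish_2_center and place_3 below 0.013 m) and (distance between dish_3_center and place_0 below 0.013 m or distance between dish_3_center and place_1 below 0.013 m or distance between dish_3_center and place_2 below 0.013 m or distance between dish_3_center and place_3 below 0.013 m) and value of joint stage below 0.005 m and value of joint lever below 0.15 rad), for 0.3 s.
2. the door hangs on both pins, standing open (distance between knuckle_low and pin_low below 0.006 m and distance between knuckle_high and pin_high below 0.006 m and x of door_free_edge in the frame of imager below -0.13 m), for 0.2 s.
At the end, for the whole second after the job is handed in: Every dish lies flat with its centre within 13 mm of the centre of a ring, the stage is in to within 5 mm, the lever is locked (below 0.15 rad), both knuckles are down on their pins (within 6 mm of the pins' feet) and the door is shut, its free edge within 12 mm of the shut position (all of step 1 and distance between knuckle_low and pin_low below 0.006 m and distance between knuckle_high and pin_high below 0.006 m and x of door_free_edge in the frame of imager above -0.105 m and angle between door_center's own z axis and vertical below 0.08 rad); the robot touches nothing.
It fails at once if the timer is pushed more than 4 cm (distance of timer from where it was at the start of the episode above 0.04 m).
It fails at once if the marker pen is pushed more than 4 cm (distance of marker from where it was at the start of the episode above 0.04 m).
Of dish_0, dish_1, dish_2, dish_3 only 2 to 4 are there at a start; the rules pass over those that are not, and their reading is None.
At some moment in a run one of dish_0, dish_1, dish_2, dish_3 may be knocked a few centimetres aside while the robot is not near it.
Once in a run the grip may slacken for a moment while it holds something.
It also fails if it takes over 210 s, if anything falls off the work surface, if the arm or the gripper's body presses on something with over 40 N, if the wrist force passes 120 N, or if a joint passes its speed limit or range.

## Working session

There is one attempt and no reset: what is moved stays moved. The work goes in short steps, Python scripts to look and compute and a shell command to move; the robot and the scene stay as the last step left them, time stands still between calls to the robot, and variables do not carry over. Pictures are saved under pics/ and viewed, and the job is handed in when it is done.

```bash
ls; mkdir -p pics; python3 - <<'E'
from bench import r, optics
import cv2, numpy as np
print(r.read_state())
for n in ["scene","top","wrist"]:
    im=optics.camera(n); cv2.imwrite(f"pics/{n}0.png",im[:,:,::-1])
    m=optics.camera_model(n)
    for k,v in m.items(): print(n,k,np.round(np.array(v),4).tolist() if not isinstance(v,str) else v)
E
```

```text
pics
{'time': 0.0, 'joint_positions': array([ 1.29536626,  0.33284975, -0.0646802 ,  1.46099529,  0.02158344,
        1.34991422, -0.08850333]), 'joint_vel': array([-0.00177457,  0.00040088,  0.00034542,  0.00209664, -0.00016399,
       -0.00237476, -0.00049026]), 'joint_torque': array([-1.21675974e-03, -6.23253679e+01,  2.41070084e-02, -3.89884830e+01,
       -6.15785806e-02,  3.99017881e-02,  1.38790333e-04]), 'ee_pos': array([ 0.15622966, -0.60475352,  0.23874192]), 'eef_rot': array([-0.70137694, -0.08966278,  0.70155149, -0.08863674]), 'ft_force': array([ 0.12067798, -0.38587781,  0.22068262]), 'torque': array([-0.10740339,  0.03640655, -0.01027583]), 'width': 0.08702257183718942}
scene camera_matrix [[446.4687, 0.0, 279.6538], [0.0, 446.4687, 204.7342], [0.0, 0.0, 1.0]]
scene world_from_camera [[-0.5019, -0.6464, 0.5746, -0.1971], [-0.8647, 0.3891, -0.3176, 0.4812], [-0.0183, -0.6563, -0.7543, 1.0472], [0.0, 0.0, 0.0, 1.0]]
top camera_matrix [[417.0677, 0.0, 275.8379], [0.0, 417.0677, 207.8177], [0.0, 0.0, 1.0]]
top world_from_camera [[-0.0245, -0.9854, 0.1685, 0.3427], [-0.9997, 0.0242, -0.0037, 0.0841], [-0.0004, -0.1686, -0.9857, 1.3299], [0.0, 0.0, 0.0, 1.0]]
wrist camera_matrix [[303.9512, 0.0, 274.8752], [0.0, 303.9512, 210.3318], [0.0, 0.0, 1.0]]
wrist tool_from_camera [[0.0006, -0.2687, 0.9632, -0.1454], [1.0, -0.0001, -0.0007, 0.0004], [0.0003, 0.9632, 0.2687, -0.0732], [0.0, 0.0, 0.0, 1.0]]
```

View pics/scene0.png

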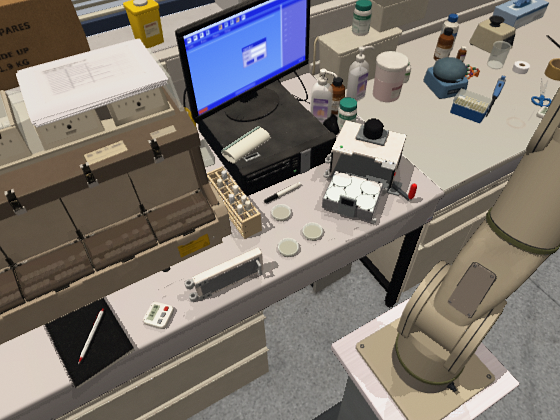

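View pics/top0.png

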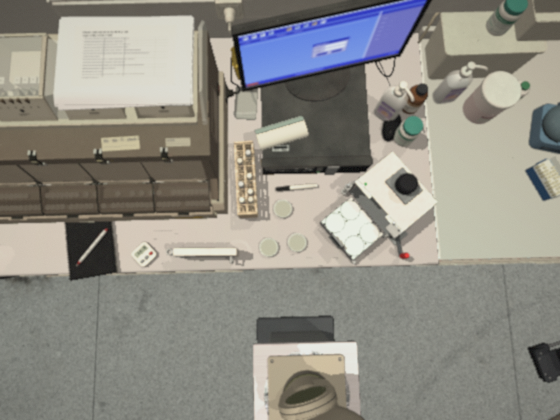

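View pics/wrist0.png

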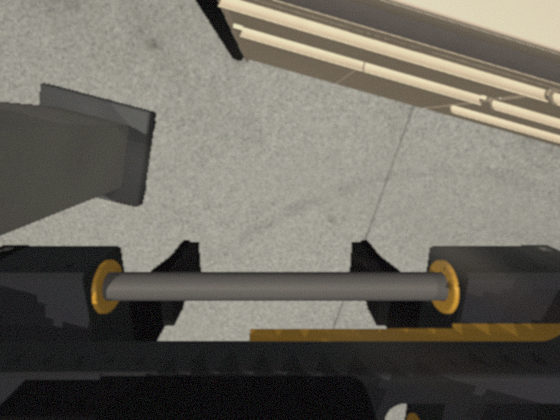

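```bash
python3 - <<'E'
import cv2
t=cv2.imread("pics/top0.png"); s=cv2.imread("pics/scene0.png")
cv2.imwrite("pics/tc1.png",cv2.resize(t[140:280,300:450],None,fx=5,fy=4.2,interpolation=cv2.INTER_CUBIC) if 0 else cv2.resize(t[140:280,300:450],None,fx=4.2,fy=4.2,interpolation=cv2.INTER_CUBIC))
cv2.imwrite("pics/tc2.png",cv2.resize(t[140:280,120:320],None,fx=4,fy=4,interpolation=cv2.INTER_CUBIC))
cv2.imwrite("pics/sc1.png",cv2.resize(s[110:240,290:440],None,fx=4.5,fy=4.5,interpolation=cv2.INTER_CUBIC))
cv2.imwrite("pics/sc2.png",cv2.resize(s[160:310,170:340],None,fx=4,fy=4,interpolation=cv2.INTER_CUBIC))
E
```

```text
(no output)
```

View pics/tc1.png

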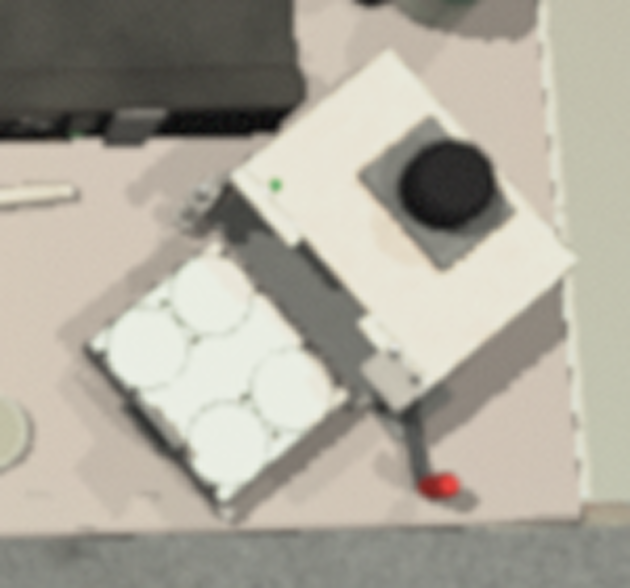

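View pics/tc2.png

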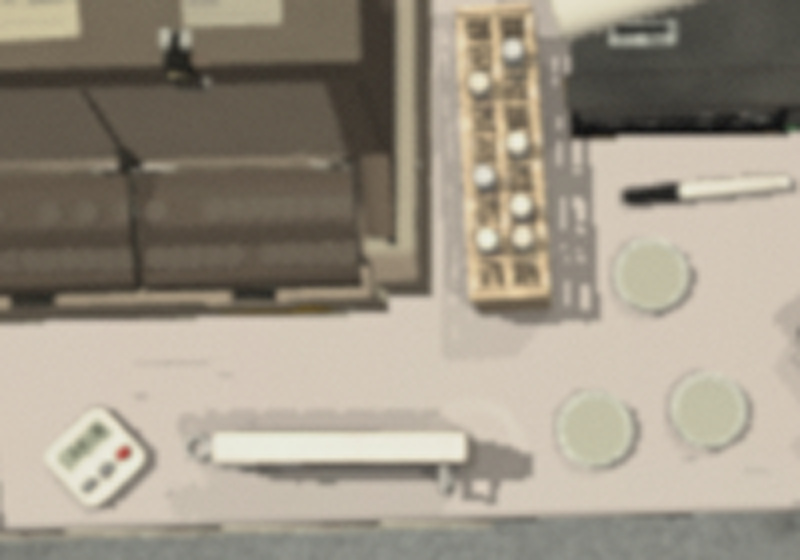

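View pics/sc1.png

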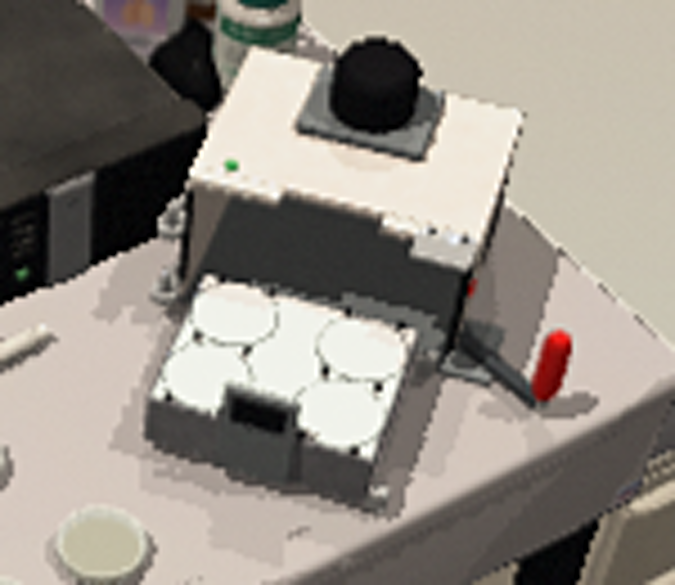

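View pics/sc2.png

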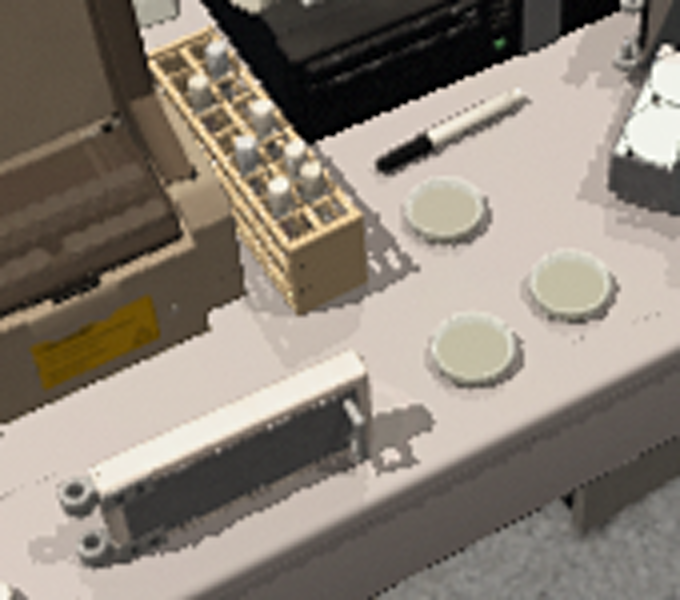

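```bash
cat > h.py <<'E'
import numpy as np, cv2
from scipy.spatial.transform import Rotation as Ro
from scipy.optimize import least_squares
try:
    from bench import r, optics
except Exception as e: print(e)
M={n:optics.camera_model(n) for n in ["scene","top","wrist"]}
def tool():
    s=r.read_state(); T=np.eye(4); T[:3,:3]=Ro.from_quat(s['eef_rot']).as_matrix(); T[:3,3]=s['ee_pos']; return T
def wfc(n,T=None):
    if n=="wrist": return (tool() if T is None else T)@np.array(M[n]['tool_from_camera'])
    return np.array(M[n]['world_from_camera'])
def ray(n,uv,z,T=None):
    W=wfc(n,T);K=np.array(M[n]['camera_matrix'])
    d=W[:3,:3]@np.linalg.solve(K,[uv[0],uv[1],1.]); o=W[:3,3]
    return o+d*(z-o[2])/d[2]
def proj(n,p,T=None):
    W=wfc(n,T);K=np.array(M[n]['camera_matrix'])
    q=(np.atleast_2d(p)-W[:3,3])@W[:3,:3]; q=q@K.T; return q[:,:2]/q[:,2:]
def yaw_of(T): # direction of jaw axis (tool y) in world xy, deg
    return np.degrees(np.arctan2(T[1,1],T[0,1]))
def go(x,y,z,jaw=None):
    """print needed move in tool axes cm, and spin"""
    T=tool(); d=T[:3,:3].T@(np.array([x,y,z])-T[:3,3])*100
    out="tool delta cm %s  "%np.round(d,2)
    if jaw is not None:
        a=(jaw-yaw_of(T)+90)%180-90
        out+="spin %.2f (jaw now %.2f)"%(-a,yaw_of(T))
        # delta if spin done first
        R2=T[:3,:3]@Ro.from_euler('x',-a,degrees=True).as_matrix()
        out+="  delta after spin %s"%np.round(R2.T@(np.array([x,y,z])-T[:3,3])*100,2)
    print(out)
def snap(n,f,crop=None,scale=1):
    T=tool(); im=optics.camera(n)[:,:,::-1].copy()
    cv2.imwrite(f"pics/{f}_raw.png",im); np.save(f"pics/{f}_T.npy",T)
    if crop: im=im[crop[1]:crop[3],crop[0]:crop[2]]
    im=cv2.resize(im,None,fx=scale,fy=scale,interpolation=cv2.INTER_CUBIC)
    cv2.imwrite(f"pics/{f}.png",im); return T,im
def st():
    s=r.read_state();T=tool();print("t %.2f pos %s jaw %.2f w %.4f F %s"%(s['time'],np.round(s['ee_pos'],4),yaw_of(T),s['width'],np.round(s['ft_force'],1)), "toolx",np.round(T[:3,0],3))
E
python3 - <<'E'
from h import *
st(); T=tool(); print(np.round(T[:3,:3],3).tolist())
c1=lambda p:(np.array(p)/4.2+[300,140]); c2=lambda p:(np.array(p)/4.+[120,140]); s1=lambda p:(np.array(p)/4.5+[290,110]); s2=lambda p:np.array(p)/4.+[170,160]
for p in [(652,273),(709,409),(596,428)]: print("dish top",ray("top",c2(p),.014)[:2])
for p in [(446,210),(570,285),(475,348)]: print("dish scene",ray("scene",s2(p),.014)[:2])
for p in [(213,432),(213,460),(467,430),(467,460),(195,447)]: print("door",ray("top",c2(p),.086)[:2])
print("timer",ray("top",c2((98,457)),.019)[:2],"marker",[ray("top",c2(p),.01)[:2] for p in [(622,193),(795,184)]])
obs=[]
ring=dict(il=(-1,45),ol=(1,45),ir=(-1,-45),orr=(1,-45))
for k,a,b in [("il",(213,293),(236,315)),("ol",(148,348),(207,378)),("ir",(292,388),(362,348)),("orr",(229,443),(340,412))]:
    obs.append(("r",ring[k],"top",c1(a))); obs.append(("r",ring[k],"scene",s1(b)))
for p,a,b in [((75,100,124),(390,48),(255,48)),((-75,100,124),(232,178),(190,182)),((75,-100,124),(577,260),(522,113))]:
    obs.append(("p",p,"top",c1(a))); obs.append(("p",p,"scene",s1(b)))
def pt(v,k,p):
    if k=="r": q=np.array([v[3]*1000-31*p[0],p[1],56])
    else: q=np.array(p,float)
    q=q/1000; c,s=np.cos(v[2]),np.sin(v[2]); return np.array([v[0]+c*q[0]-s*q[1],v[1]+s*q[0]+c*q[1],q[2]])
f=lambda v:np.concatenate([proj(n,pt(v,k,p))[0]-uv for k,p,n,uv in obs])
o=least_squares(f,[0.55,-0.25,-0.7,-.162],loss='soft_l1'); print(o.x,np.degrees(o.x[2])); print(np.round(f(o.x).reshape(-1,2),1).tolist())
print("knob", [ray("top",c1((440,487)),z)[:2] for z in (.05,.08)])
E
```

```text
t 0.15 pos [ 0.1563 -0.6049  0.239 ] jaw -75.51 w 0.0869 F [ 0.4 -0.1 -0.1] toolx [-0.     0.001 -1.   ]
[[-0.0, 0.25, -0.968], [0.001, -0.968, -0.25], [-1.0, -0.001, 0.0]]
dish top [0.56574037 0.05627429]
dish top [0.45582672 0.01429243]
dish top [0.44304711 0.10375439]
dish scene [0.56029442 0.05701213]
dish scene [0.45219103 0.01558498]
dish scene [0.43949277 0.10378264]
door [0.44157559 0.38770466]
door [0.42082076 0.38735277]
door [0.43842687 0.1987044 ]
door [0.41620044 0.19889759]
door [0.43077029 0.40088937]
timer [0.42956949 0.49368128] marker [array([0.63264866, 0.07865846]), array([ 0.63665741, -0.06158512])]
[ 0.58626479 -0.27678807 -0.91389441 -0.15357158] -52.36229284764768
[[0.0, 0.5], [-0.4, -0.2], [0.2, -0.0], [-0.0, -0.4], [0.4, 0.4], [0.2, 0.1], [0.1, 0.1], [-0.3, 0.2], [-0.2, 0.2], [-1.2, -0.3], [-0.4, -0.0], [-0.9, -1.2], [0.6, 0.7], [0.7, -0.4]]
knob [array([ 0.40286188, -0.31049862]), array([ 0.40145269, -0.30124876])]
```

```bash
python3 -c "
from h import *
go(.47,-.13,.27)"; python3 -m inch '[{"translation":[-1.5,0,0],"spin":0},{"translation":[-1.5,0,0],"spin":0}]'
```

```text
tool delta cm [ -3.06 -38.13 -42.25]  
time: 0.4
ee_pos: [0.156, -0.6044, 0.2695]
eef_rot: [-0.701, -0.09, 0.702, -0.088]
ft_force: [0.3, 0.0, -0.3]
width: 0.0872
```

```bash
python3 -m inch '[{"translation":[0,-3.8,-4.2],"spin":0},{"translation":[0,-3.8,-4.2],"spin":0},{"translation":[0,-3.8,-4.2],"spin":0},{"translation":[0,-3.8,-4.2],"spin":0},{"translation":[0,-3.8,-4.2],"spin":0},{"translation":[0,-3.8,-4.2],"spin":0},{"translation":[0,-3.8,-4.2],"spin":0},{"translation":[0,-3.8,-4.2],"spin":0},{"translation":[0,-3.8,-4.2],"spin":0},{"translation":[0,-3.8,-4.2],"spin":0}]'; python3 -c "
from h import *
st();go(.47,-.13,.27,37.6)"
```

```text
time: 1.65
ee_pos: [0.4776, -0.1231, 0.2832]
eef_rot: [0.705, 0.081, -0.699, 0.091]
ft_force: [0.2, -1.0, -0.3]
width: 0.0872
t 1.65 pos [ 0.4776 -0.1231  0.2832] jaw -76.01 w 0.0872 F [ 0.2 -1.  -0.3] toolx [ 0.01  -0.013 -1.   ]
tool delta cm [1.32 0.47 0.91]  spin 66.39 (jaw now -76.01)  delta after spin [ 1.32  1.03 -0.06]
```

```bash
python3 -m inch '[{"translation":[0.13,0,0],"spin":-10.5},{"translation":[0.13,0,0],"spin":-10.5},{"translation":[0.13,0,0],"spin":-10.5},{"translation":[0.13,0,0],"spin":-10.5},{"translation":[0.13,0,0],"spin":-10.5},{"translation":[0.13,0,0],"spin":-10.5},{"translation":[0.13,0,0],"spin":-10.5},{"translation":[0.13,0,0],"spin":-10.5},{"translation":[0.13,0,0],"spin":-10.5},{"translation":[0.13,0,0],"spin":-10.5},{"translation":[0.13,0,0],"spin":-8},{"translation":[0,0,0],"spin":0}]'; python3 -c "
from h import *
st();print(r.read_state()['joint_positions']);snap('wrist','w1',None,1.4)"
```

```text
time: 3.15
ee_pos: [0.4836, -0.1177, 0.2845]
eef_rot: [0.297, 0.629, -0.303, 0.651]
ft_force: [0.5, 0.0, -0.5]
width: 0.0869
t 3.15 pos [ 0.4836 -0.1177  0.2845] jaw 39.80 w 0.0869 F [ 0.5  0.  -0.5] toolx [ 0.026 -0.02  -0.999]
[ 0.76305428  0.04378862 -0.63851801  1.71335867  0.04413114  1.36526137
  0.81144307]
```

View pics/w1.png

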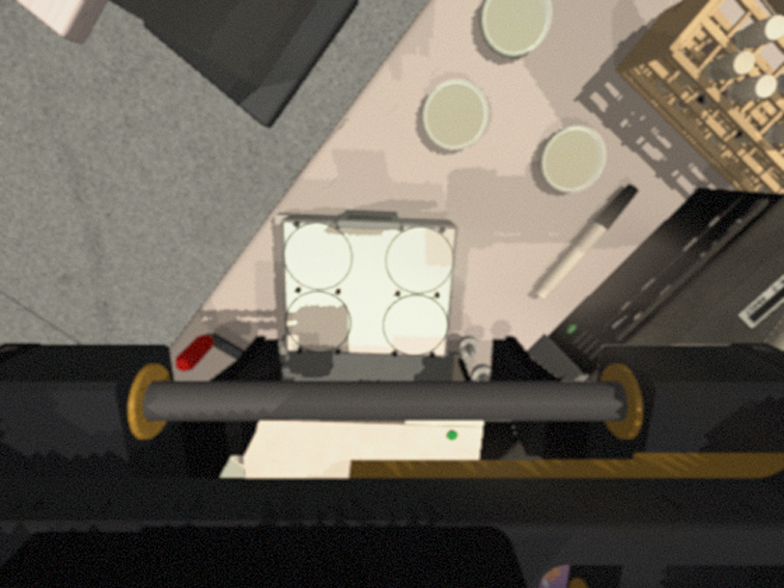

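```bash
python3 - <<'E'
import cv2
t=cv2.imread("pics/w1_raw.png")
cv2.imwrite("pics/w1a.png",cv2.resize(t[145:265,185:365],None,fx=4.4,fy=4.4,interpolation=cv2.INTER_CUBIC))
E
```

```text
(no output)
```

View pics/w1a.png

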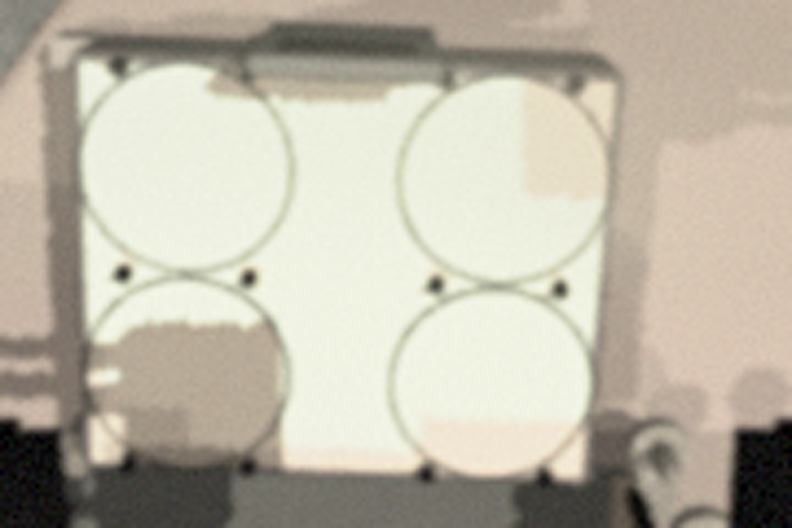

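```bash
cat > fit.py <<'E'
from h import *
T1=np.load("pics/w1_T.npy"); w=lambda p:np.array(p)/4.4+[185,145]
R={k:ray("wrist",w(p),.056,T1)[:2] for k,p in dict(OR=(187,166.5),OL=(503,179),IR=(189,372),IL=(491,385)).items()}
for k in R: print(k,R[k])
d=R['OL']-R['OR'];d2=R['IL']-R['IR'];print(np.linalg.norm(d),np.linalg.norm(d2),np.degrees(np.arctan2(d[1],d[0]))-90,np.degrees(np.arctan2(d2[1],d2[0]))-90)
e=R['IL']-R['OL'];e2=R['IR']-R['OR'];print(np.linalg.norm(e),np.linalg.norm(e2),[np.degrees(np.arctan2(v[1],v[0])) for v in (e,e2)])
c=sum(R.values())/4; print("c",c)
for p in [(455,115),(573,158),(516,20)]: print("dish",ray("wrist",np.array(p)/1.4,.014,T1)[:2])
# stage front model: 
v=[0.58626479,-0.27678807,-0.91389441,-0.15357158]
print("c top/scene", v[0]+np.cos(v[2])*v[3], v[1]+np.sin(v[2])*v[3])
print("pins",[ray("wrist",w(p),z,T1) for p,z in [((655,450),.110)]], "model", v[0]+np.cos(v[2])*-.093-np.sin(v[2])*.104, v[1]+np.sin(v[2])*-.093+np.cos(v[2])*.104)
E
python3 fit.py
```

```text
OR [ 0.44074612 -0.15661303]
OL [ 0.51190059 -0.10223853]
IR [ 0.4787157  -0.20579913]
IL [ 0.55043929 -0.15176034]
0.089551908895565 0.0898023639937739 -52.61382689740763 -53.004488788903295
0.06275062232536184 0.06213663631080307 [np.float64(-52.10934785603318), np.float64(-52.333386620869334)]
c [ 0.49545042 -0.15410276]
dish [0.45796846 0.01397201]
dish [0.56717059 0.05693441]
dish [0.44719375 0.10214997]
c top/scene 0.49248377813763433 -0.155176590287897
pins [array([ 0.57789924, -0.12477069,  0.11      ])] model 0.6118291541021256 -0.13963318205190695
```

```bash
python3 -c "
from h import *
go(.457,.014,.15,37.5)"
```

```text
tool delta cm [ 13.11   6.27 -12.27]  spin 2.18 (jaw now 39.68)  delta after spin [ 13.11   5.8  -12.5 ]
```

```bash
python3 -m inch '[{"translation":[2,2,-4],"spin":1},{"translation":[3,2,-4],"spin":1.2},{"translation":[4,2,-4],"spin":0},{"translation":[4,0,0],"spin":0},{"translation":[0,0,0],"spin":0},{"translation":[0,0,0],"spin":0}]'; python3 -c "
from h import *
snap('wrist','w2',None,1.4);go(.457,.014,.02,37.5);st()"
```

```text
time: 3.95
ee_pos: [0.4619, 0.0141, 0.1533]
eef_rot: [0.318, 0.616, -0.321, 0.645]
ft_force: [-0.2, -1.3, -0.3]
width: 0.0873
tool delta cm [13.3  -0.57 -0.81]  spin -1.28 (jaw now 36.22)  delta after spin [13.3  -0.55 -0.82]
t 4.00 pos [0.4618 0.0138 0.1532] jaw 36.22 w 0.0870 F [-0.2  0.  -0.7] toolx [ 0.034 -0.022 -0.999]
```

View pics/w2.png

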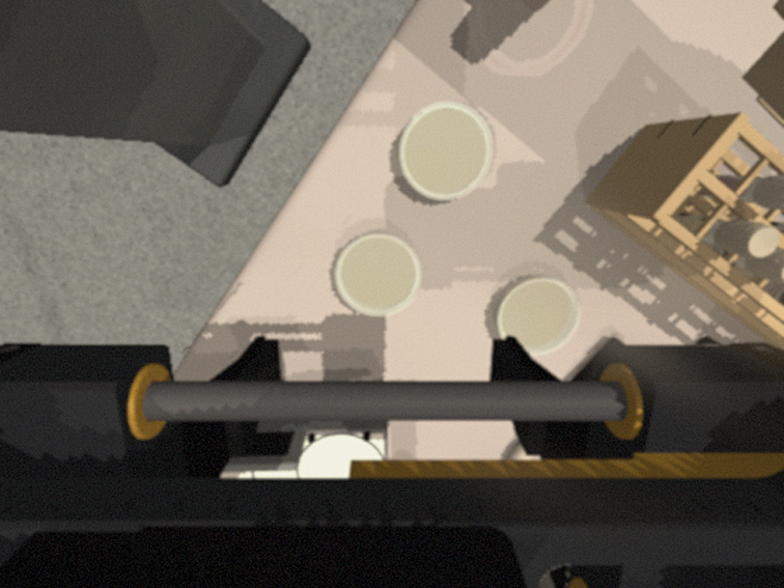

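```bash
python3 -c "
from h import *
T=np.load('pics/w2_T.npy')
for p in [(377,273),(446,150),(538,313)]: print(ray('wrist',np.array(p)/1.4,.014,T)[:2])
p=ray('wrist',np.array((377,273))/1.4,.014,T)
go(p[0],p[1],.021,37.5)"
```

```text
[0.45647013 0.01511017]
[0.44472379 0.10528994]
[0.56594409 0.0584603 ]
tool delta cm [13.19 -0.54 -0.92]  spin -1.28 (jaw now 36.22)  delta after spin [13.19 -0.52 -0.94]
```

```bash
python3 -m inch '[{"translation":[2,-0.54,-0.92],"spin":-1.2},{"translation":[3,0,0],"spin":0},{"translation":[3,0,0],"spin":0},{"translation":[2.5,0,0],"spin":0},{"translation":[1.5,0,0],"spin":0},{"translation":[0,0,0],"spin":0}]'; python3 -c "
from h import *
go(.4565,.015,.021,37.5);st()"
```

```text
time: 4.75
ee_pos: [0.4644, 0.0114, 0.0389]
eef_rot: [0.316, 0.613, -0.317, 0.651]
ft_force: [-1.2, 0.1, -0.7]
width: 0.0871
tool delta cm [ 1.74 -0.46 -0.85]  spin -0.73 (jaw now 36.77)  delta after spin [ 1.74 -0.45 -0.86]
t 4.75 pos [0.4644 0.0114 0.0389] jaw 36.77 w 0.0871 F [-1.2  0.1 -0.7] toolx [ 0.048 -0.026 -0.999]
```

```bash
python3 -m inch '[{"translation":[0.9,-0.5,-0.9],"spin":0},{"translation":[0.9,0,0],"spin":0},{"translation":[0,0,0],"spin":0}]'; python3 -c "
from h import *
go(.4565,.015,.021,37.5);st()"; python3 -m inch '[{"translation":[0,0,0],"spin":0},{"translation":[0,0,0],"spin":0}]'; python3 -c "
from h import *
go(.4565,.015,.021,37.5);st()"
```

```text
time: 5.12
ee_pos: [0.4567, 0.0152, 0.0213]
eef_rot: [0.317, 0.611, -0.318, 0.652]
ft_force: [0.4, 0.7, 0.4]
width: 0.0868
tool delta cm [ 0.03 -0.03 -0.  ]  spin -0.77 (jaw now 36.73)  delta after spin [ 0.03 -0.03 -0.  ]
t 5.12 pos [0.4567 0.0152 0.0213] jaw 36.73 w 0.0868 F [0.4 0.7 0.4] toolx [ 0.051 -0.027 -0.998]
time: 5.38
ee_pos: [0.4571, 0.0152, 0.0217]
eef_rot: [0.317, 0.611, -0.317, 0.652]
ft_force: [-0.1, -0.2, -0.7]
width: 0.0871
tool delta cm [ 0.07 -0.06 -0.02]  spin -0.77 (jaw now 36.73)  delta after spin [ 0.07 -0.06 -0.02]
t 5.38 pos [0.4571 0.0152 0.0217] jaw 36.73 w 0.0871 F [-0.1 -0.2 -0.7] toolx [ 0.052 -0.027 -0.998]
```

```bash
python3 -m inch '[{"translation":[0,0,0],"spin":0},{"translation":[0,0,0],"spin":0},{"translation":[0,0,0],"spin":0},{"translation":[0,0,0],"spin":0},{"translation":[0,0,0],"spin":0}]' 1 15; python3 -c "
from h import *
st()"; python3 -m inch '[{"translation":[-4,0,0],"spin":0},{"translation":[-4,0,0],"spin":0},{"translation":[-4,0,0],"spin":0},{"translation":[0,0,0],"spin":0}]'; python3 -c "
from h import *
st();go(.5504,-.1518,.12,37.5)"
```

```text
time: 6.0
ee_pos: [0.4574, 0.0152, 0.022]
eef_rot: [0.317, 0.611, -0.317, 0.653]
ft_force: [0.8, -0.3, 0.0]
width: 0.0585
t 6.00 pos [0.4574 0.0152 0.022 ] jaw 36.72 w 0.0585 F [ 0.8 -0.3  0. ] toolx [ 0.052 -0.027 -0.998]
time: 6.5
ee_pos: [0.4504, 0.0187, 0.1447]
eef_rot: [0.317, 0.612, -0.317, 0.652]
ft_force: [0.0, 0.1, -0.3]
width: 0.0585
t 6.50 pos [0.4504 0.0187 0.1447] jaw 36.75 w 0.0585 F [ 0.   0.1 -0.3] toolx [ 0.051 -0.026 -0.998]
tool delta cm [ 3.42 -2.25 19.5 ]  spin -0.75 (jaw now 36.75)  delta after spin [ 3.42 -2.51 19.47]
```

```bash
python3 -m inch '[{"translation":[0,0,4],"spin":0},{"translation":[0,-0.7,5],"spin":0},{"translation":[0,-0.7,5],"spin":0},{"translation":[0,-0.7,4],"spin":0},{"translation":[0,-0.2,1.5],"spin":0},{"translation":[0,0,0],"spin":0}]'; python3 -c "
from h import *
st();go(.5504,-.1518,.10,37.5)
snap('wrist','w3',None,1.4)"
```

```text
time: 7.25
ee_pos: [0.5493, -0.1551, 0.1493]
eef_rot: [0.315, 0.614, -0.317, 0.651]
ft_force: [-0.6, 1.3, -1.5]
width: 0.0585
t 7.25 pos [ 0.5493 -0.1551  0.1493] jaw 36.89 w 0.0585 F [-0.6  1.3 -1.5] toolx [ 0.046 -0.026 -0.999]
tool delta cm [ 4.92  0.18 -0.44]  spin -0.61 (jaw now 36.89)  delta after spin [ 4.92  0.19 -0.43]
```

View pics/w3.png

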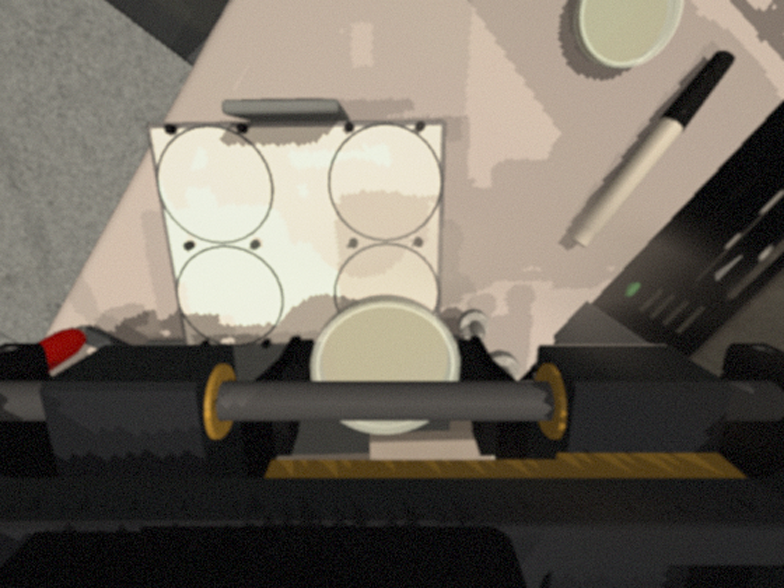

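```bash
python3 -c "
from h import *
T=np.load('pics/w3_T.npy')
f=lambda p,z=.056: ray('wrist',np.array(p)/1.4,z,T)[:2]
OL,OR=f((385,182)),f((215.5,184)); IR=f((229.5,297));print(OL,OR,IR, OL-OR+IR)
# dish held: where would tool point project
p=T@np.array([.0145,0,0,1.]); print('dish ctr expected px',1.4*proj('wrist',p[:3]+[0,0,.007],T), p[:3], 'tcp')
"
```

```text
[ 0.51124225 -0.10153949] [ 0.43971385 -0.1563338 ] [ 0.47788298 -0.20692616] [ 0.54941139 -0.15213184]
dish ctr expected px [[386.04148586 370.38998107]] [ 0.5499575  -0.15547541  0.13479546] tcp
```

```bash
python3 -m inch '[{"translation":[2,0.2,-0.4],"spin":-0.6},{"translation":[2.5,0,0],"spin":0},{"translation":[1.3,0,0],"spin":0},{"translation":[0,0,0],"spin":0}]'; python3 -c "
from h import *
st();go(.5498,-.1515,.079,37.5)"
```

```text
time: 7.8
ee_pos: [0.5498, -0.145, 0.0902]
eef_rot: [0.309, 0.617, -0.311, 0.654]
ft_force: [-0.4, 0.7, 0.3]
width: 0.0585
t 7.80 pos [ 0.5498 -0.145   0.0902] jaw 37.98 w 0.0585 F [-0.4  0.7  0.3] toolx [ 0.046 -0.025 -0.999]
tool delta cm [ 1.14 -0.42  0.46]  spin 0.48 (jaw now 37.98)  delta after spin [ 1.14 -0.42  0.46]
```

```bash
python3 -m inch '[{"translation":[0.3,-0.42,0.46],"spin":0.4},{"translation":[0.4,0,0],"spin":0},{"translation":[0,0,0],"spin":0}]'; python3 -c "
from h import *
st();go(.5498,-.1515,.0785,37.5)"
```

```text
time: 8.18
ee_pos: [0.5505, -0.1517, 0.0849]
eef_rot: [0.312, 0.615, -0.313, 0.653]
ft_force: [-0.2, 0.2, -0.2]
width: 0.0582
t 8.18 pos [ 0.5505 -0.1517  0.0849] jaw 37.56 w 0.0582 F [-0.2  0.2 -0.2] toolx [ 0.048 -0.026 -0.999]
tool delta cm [ 0.63 -0.05 -0.09]  spin 0.06 (jaw now 37.56)  delta after spin [ 0.63 -0.06 -0.09]
```

```bash
python3 -m inch '[{"translation":[0.35,-0.05,-0.08],"spin":0},{"translation":[0.3,0,0],"spin":0},{"translation":[0,0,0],"spin":0}]'; python3 -c "
from h import *
st();go(.5498,-.1515,.0785,37.5)"
```

```text
time: 8.55
ee_pos: [0.5501, -0.1516, 0.0783]
eef_rot: [0.312, 0.614, -0.313, 0.654]
ft_force: [-0.2, 0.3, 0.4]
width: 0.0586
t 8.55 pos [ 0.5501 -0.1516  0.0783] jaw 37.55 w 0.0586 F [-0.2  0.3  0.4] toolx [ 0.049 -0.026 -0.998]
tool delta cm [-0.02 -0.02 -0.03]  spin 0.05 (jaw now 37.55)  delta after spin [-0.02 -0.02 -0.03]
```

```bash
python3 -m inch '[{"translation":[0,0,0],"spin":0},{"translation":[0,0,0],"spin":0},{"translation":[0,0,0],"spin":0}]' 0.2 ; python3 -m inch '[{"translation":[-3,0,0],"spin":0},{"translation":[-5,0,0],"spin":0},{"translation":[-4,0,-4],"spin":0},{"translation":[-2,0,-4],"spin":0},{"translation":[0,0,0],"spin":0}]'; python3 -c "
from h import *
st();go(.445,.105,.15,37.5)
snap('wrist','w4',None,1.4)"
```

```text
time: 8.93
ee_pos: [0.5503, -0.1516, 0.0785]
eef_rot: [0.312, 0.614, -0.313, 0.654]
ft_force: [-0.9, 0.1, 0.5]
width: 0.0689
time: 9.55
ee_pos: [0.4936, -0.0824, 0.2187]
eef_rot: [0.312, 0.614, -0.313, 0.654]
ft_force: [-0.1, -0.7, 0.1]
width: 0.0697
t 9.55 pos [ 0.4936 -0.0824  0.2187] jaw 37.55 w 0.0697 F [-0.1 -0.7  0.1] toolx [ 0.049 -0.026 -0.998]
tool delta cm [  6.13   7.4  -18.16]  spin 0.05 (jaw now 37.55)  delta after spin [  6.13   7.39 -18.16]
```

View pics/w4.png

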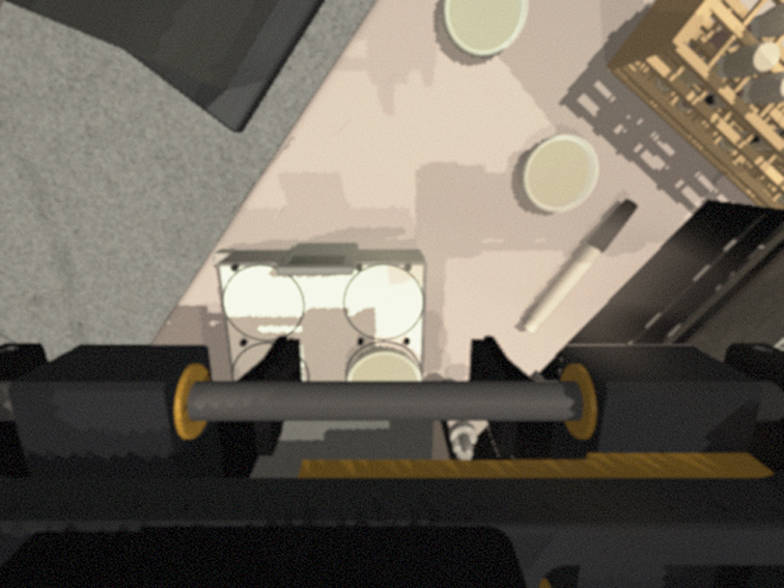

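```bash
python3 -c "
from h import *
c2=lambda p:(np.array(p)/4.+[120,140])
for p in [(475,300),(548,297),(536,5)]: print(ray('top',c2(p),.1)[:2],ray('top',c2(p),.0)[:2])
T=np.load('pics/w4_T.npy')
for p in [(487,17),(562,173)]: print(ray('wrist',np.array(p)/1.4,.014,T)[:2])"
python3 -m inch '[{"translation":[0,2,-5],"spin":0},{"translation":[1,2,-5],"spin":0},{"translation":[2,2,-4.5],"spin":0},{"translation":[2.5,1.4,-3],"spin":0},{"translation":[0,0,0],"spin":0}]' 0.05
python3 -c "
from h import *
st();go(.445,.105,.15,37.5)
snap('wrist','w5',None,1.4)"
```

```text
[0.53399125 0.19060906] [0.54954163 0.19926764]
[0.53491822 0.13614704] [0.55054396 0.14037732]
[0.76230198 0.14153772] [0.79641624 0.14620632]
[0.45007349 0.10031673]
[0.56861524 0.0572334 ]
time: 10.22
ee_pos: [0.4502, 0.0997, 0.1527]
eef_rot: [0.315, 0.614, -0.315, 0.652]
ft_force: [0.3, -0.0, -0.1]
width: 0.0825
t 10.22 pos [0.4502 0.0997 0.1527] jaw 37.07 w 0.0825 F [ 0.3 -0.  -0.1] toolx [ 0.048 -0.024 -0.999]
tool delta cm [ 0.23 -0.1  -0.75]  spin -0.43 (jaw now 37.07)  delta after spin [ 0.23 -0.09 -0.75]
```

View pics/w5.png

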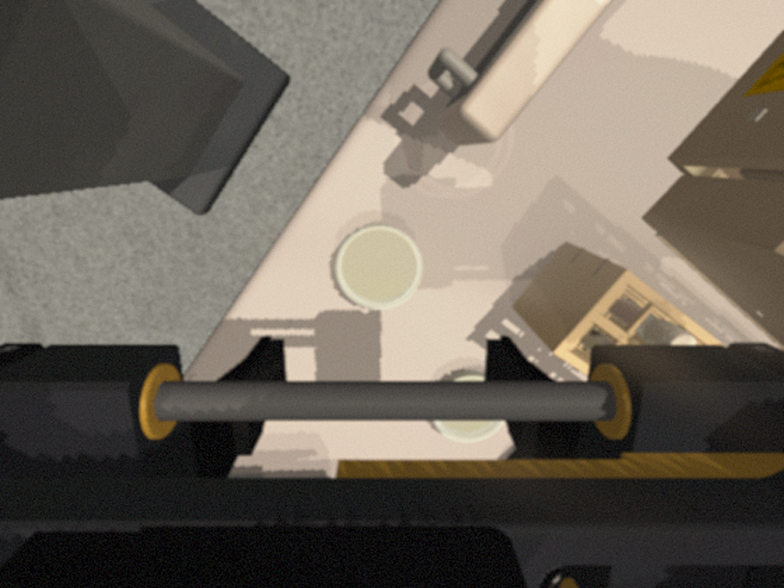

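```bash
python3 -m inch '[{"translation":[0,0,0],"spin":10},{"translation":[0,0,0],"spin":10},{"translation":[0,0,0],"spin":10},{"translation":[0,0,0],"spin":10},{"translation":[0,0,0],"spin":10},{"translation":[0,0,0],"spin":7},{"translation":[0,0,0],"spin":0}]' 
python3 -c "
from h import *
T=np.load('pics/w5_T.npy')
p=ray('wrist',np.array((378.5,266))/1.4,.014,T);print(p)
st();go(p[0],p[1],.022,-20)
snap('wrist','w6',None,1.4)"
```

```text
time: 11.15
ee_pos: [0.4574, 0.0872, 0.156]
eef_rot: [0.599, 0.374, -0.578, 0.408]
ft_force: [0.2, 0.5, -0.2]
width: 0.0824
[0.44486291 0.10494338 0.014     ]
t 11.15 pos [0.4574 0.0872 0.156 ] jaw -22.78 w 0.0824 F [ 0.2  0.5 -0.2] toolx [ 0.051 -0.024 -0.998]
tool delta cm [13.27 -2.6  -1.19]  spin -2.78 (jaw now -22.78)  delta after spin [13.27 -2.54 -1.31]
```

View pics/w6.png

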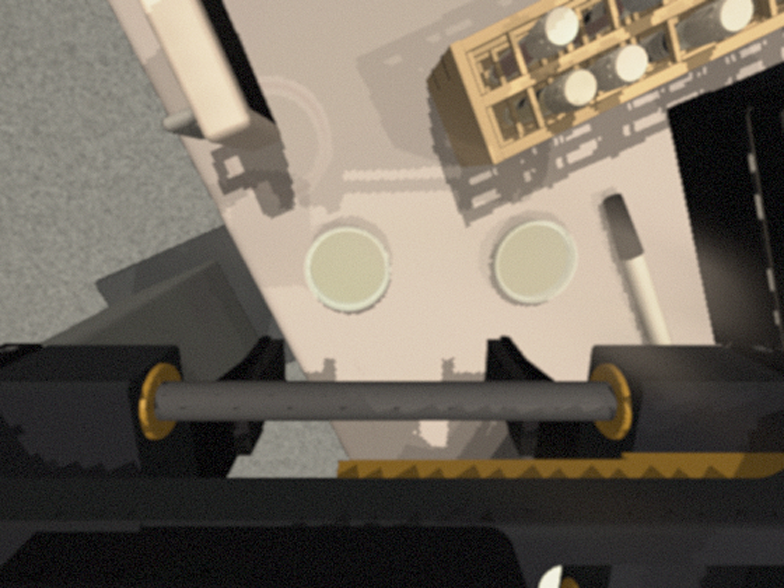

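```bash
python3 -c "
from h import *
T=np.load('pics/w6_T.npy')
for p in [(347,268.5),(536,262)]: print(ray('wrist',np.array(p)/1.4,.014,T)[:2])
for p in [(495,163),(458,43)]: print('rack',ray('wrist',np.array(p)/1.4,.1,T)[:2])
p=ray('wrist',np.array((347,268.5))/1.4,.014,T)
go(p[0],p[1],.022,-20)"
python3 -m inch '[{"translation":[2,-1.3,-0.6],"spin":0},{"translation":[3,-1.3,-0.6],"spin":0},{"translation":[3,0,0],"spin":0},{"translation":[2.5,0,0],"spin":0},{"translation":[1,0,0],"spin":0},{"translation":[0,0,0],"spin":0}]' 
python3 -c "
from h import *
T=np.load('pics/w6_T.npy')
p=ray('wrist',np.array((347,268.5))/1.4,.014,T)
st();go(p[0],p[1],.021,-22)"
```

```text
[0.44520828 0.10472731]
[0.56824786 0.05632197]
rack [0.53738605 0.13879149]
rack [0.53834    0.19124993]
tool delta cm [13.27 -2.55 -1.19]  spin -2.68 (jaw now -22.68)  delta after spin [13.27 -2.5  -1.31]
time: 11.95
ee_pos: [0.447, 0.1025, 0.0382]
eef_rot: [0.597, 0.377, -0.575, 0.413]
ft_force: [-0.1, -0.1, 0.1]
width: 0.0826
t 11.95 pos [0.447  0.1025 0.0382] jaw -22.07 w 0.0826 F [-0.1 -0.1  0.1] toolx [ 0.054 -0.025 -0.998]
tool delta cm [ 1.7  -0.35 -0.14]  spin -0.07 (jaw now -22.07)  delta after spin [ 1.7  -0.35 -0.14]
```

```bash
python3 -m inch '[{"translation":[0.9,-0.35,-0.15],"spin":0},{"translation":[0.8,0,0],"spin":0},{"translation":[0,0,0],"spin":0}]' 
python3 -m inch '[{"translation":[0,0,0],"spin":0},{"translation":[0,0,0],"spin":0},{"translation":[0,0,0],"spin":0},{"translation":[0,0,0],"spin":0}]' 1 15
python3 -m inch '[{"translation":[-4,0,0],"spin":0},{"translation":[-5,0,0],"spin":0},{"translation":[-4,0,0],"spin":0}]'
python3 -c "
from h import *
st();go(.511,-.102,.15,37.5)"
```

```text
time: 12.32
ee_pos: [0.4465, 0.1048, 0.0216]
eef_rot: [0.598, 0.376, -0.574, 0.414]
ft_force: [-0.2, 0.9, 0.6]
width: 0.0824
time: 12.82
ee_pos: [0.447, 0.1049, 0.0223]
eef_rot: [0.598, 0.376, -0.574, 0.414]
ft_force: [0.4, -0.7, -0.7]
width: 0.0584
time: 13.2
ee_pos: [0.4371, 0.108, 0.1527]
eef_rot: [0.596, 0.378, -0.576, 0.412]
ft_force: [0.0, -0.8, -0.0]
width: 0.0588
t 13.20 pos [0.4371 0.108  0.1527] jaw -21.99 w 0.0588 F [ 0.  -0.8 -0. ] toolx [ 0.051 -0.024 -0.998]
tool delta cm [ 1.15 14.68 16.7 ]  spin -59.49 (jaw now -21.99)  delta after spin [ 1.15 -6.94 21.12]
```

```bash
python3 -m inch '[{"translation":[0,3.5,4],"spin":0},{"translation":[0,4,4.5],"spin":0},{"translation":[0,3.5,4],"spin":0},{"translation":[0,0,0],"spin":-10},{"translation":[0,0,0],"spin":-10},{"translation":[0,0,0],"spin":-10},{"translation":[0,0,0],"spin":-10},{"translation":[0,0,0],"spin":-10},{"translation":[0,0,0],"spin":-8},{"translation":[0,0,0],"spin":0}]' 
python3 -c "
from h import *
st();go(.511,-.102,.12,37.5)"
```

```text
time: 14.45
ee_pos: [0.4955, -0.0542, 0.1641]
eef_rot: [0.312, 0.612, -0.31, 0.658]
ft_force: [-0.5, 0.0, -0.0]
width: 0.0583
t 14.45 pos [ 0.4955 -0.0542  0.1641] jaw 37.88 w 0.0583 F [-0.5  0.  -0. ] toolx [ 0.059 -0.026 -0.998]
tool delta cm [ 4.62 -1.85  4.47]  spin 0.38 (jaw now 37.88)  delta after spin [ 4.62 -1.82  4.48]
```

```bash
python3 -m inch '[{"translation":[0.5,-0.9,2.2],"spin":0.2},{"translation":[1.0,-0.9,2.2],"spin":0.2},{"translation":[1.5,0,0],"spin":0},{"translation":[0,0,0],"spin":0}]' 
python3 -c "
from h import *
st();go(.511,-.102,.0785,37.5)
snap('wrist','w7',None,1.4)"
```

```text
time: 14.95
ee_pos: [0.5103, -0.1049, 0.1335]
eef_rot: [0.317, 0.61, -0.315, 0.655]
ft_force: [0.2, -0.4, -1.1]
width: 0.0586
t 14.95 pos [ 0.5103 -0.1049  0.1335] jaw 36.91 w 0.0586 F [ 0.2 -0.4 -1.1] toolx [ 0.058 -0.026 -0.998]
tool delta cm [ 5.49  0.06 -0.49]  spin -0.59 (jaw now 36.91)  delta after spin [ 5.49  0.06 -0.49]
```

View pics/w7.png

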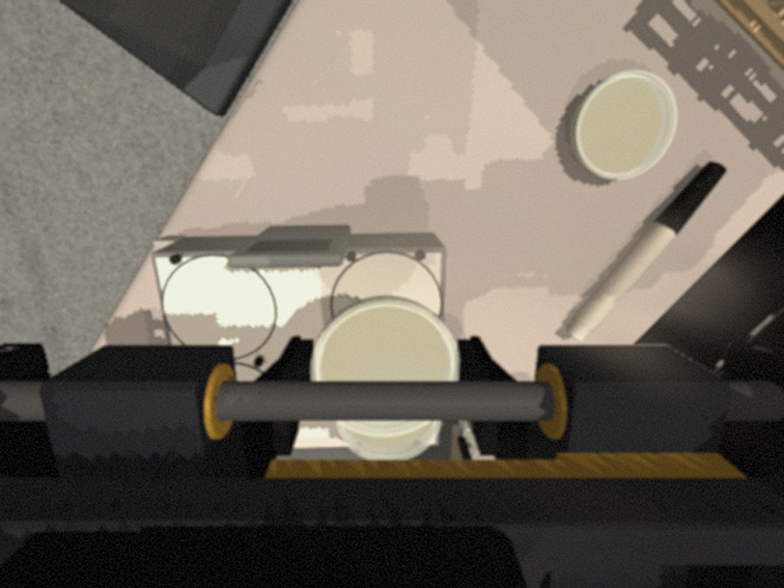

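```bash
python3 -m inch '[{"translation":[1.5,0.05,-0.3],"spin":-0.5},{"translation":[2,0,0],"spin":0},{"translation":[1,0,0],"spin":0},{"translation":[0,0,0],"spin":0}]' 
python3 -c "
from h import *
st();go(.511,-.102,.0785,37.5)"
```

```text
time: 15.5
ee_pos: [0.512, -0.1013, 0.0869]
eef_rot: [0.313, 0.611, -0.311, 0.657]
ft_force: [-0.1, -0.4, -0.2]
width: 0.0583
t 15.50 pos [ 0.512  -0.1013  0.0869] jaw 37.62 w 0.0583 F [-0.1 -0.4 -0.2] toolx [ 0.06  -0.026 -0.998]
tool delta cm [ 0.84 -0.14 -0.05]  spin 0.12 (jaw now 37.62)  delta after spin [ 0.84 -0.14 -0.05]
```

```bash
python3 -m inch '[{"translation":[0.45,-0.12,-0.05],"spin":0},{"translation":[0.4,0,0],"spin":0},{"translation":[0,0,0],"spin":0}]' 
python3 -c "
from h import *
st();go(.511,-.102,.0785,37.5)"
python3 -m inch '[{"translation":[0,0,0],"spin":0},{"translation":[0,0,0],"spin":0},{"translation":[0,0,0],"spin":0}]' 0.2
python3 -m inch '[{"translation":[-3,0,0],"spin":0},{"translation":[-5,0,0],"spin":0},{"translation":[-4,0,-5],"spin":0},{"translation":[-2,0,-5],"spin":0},{"translation":[0,0,0],"spin":0}]'; python3 -c "
from h import *
st();go(.568,.0565,.17,0)
snap('wrist','w8',None,1.4)"
```

```text
time: 15.88
ee_pos: [0.5119, -0.1019, 0.0791]
eef_rot: [0.313, 0.61, -0.311, 0.658]
ft_force: [0.1, 0.5, 0.6]
width: 0.0582
t 15.88 pos [ 0.5119 -0.1019  0.0791] jaw 37.64 w 0.0582 F [0.1 0.5 0.6] toolx [ 0.062 -0.027 -0.998]
tool delta cm [ 0.05 -0.08 -0.05]  spin 0.14 (jaw now 37.64)  delta after spin [ 0.05 -0.08 -0.05]
time: 16.25
ee_pos: [0.5122, -0.102, 0.0795]
eef_rot: [0.313, 0.61, -0.311, 0.658]
ft_force: [-0.1, -0.5, -0.6]
width: 0.0691
time: 16.88
ee_pos: [0.4425, -0.0176, 0.2166]
eef_rot: [0.314, 0.61, -0.311, 0.658]
ft_force: [0.5, -0.8, 0.1]
width: 0.0696
t 16.88 pos [ 0.4425 -0.0176  0.2166] jaw 37.64 w 0.0696 F [ 0.5 -0.8  0.1] toolx [ 0.064 -0.027 -0.998]
tool delta cm [ 5.25 14.29  1.48]  spin 37.64 (jaw now 37.64)  delta after spin [ 5.25 12.22 -7.55]
```

View pics/w8.png

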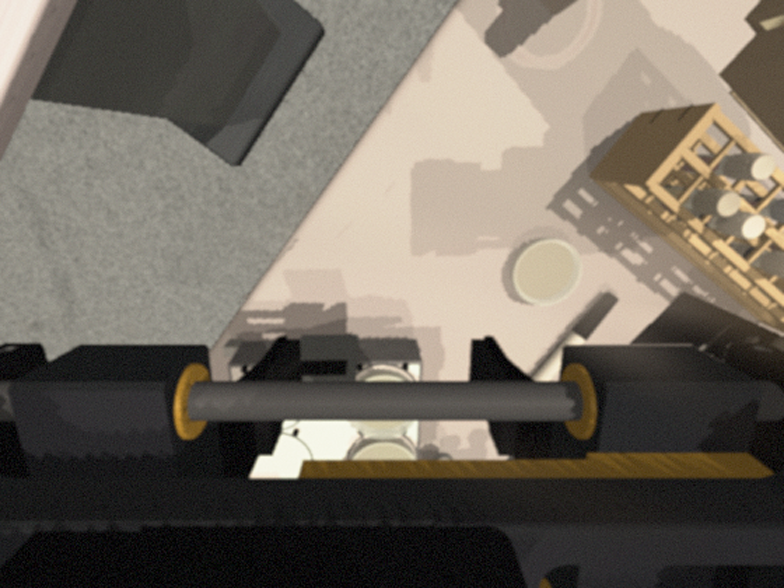

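```bash
Z='{"translation":[0,0,0],"spin":0}'; python3 -m inch '[{"translation":[0,4,0],"spin":0},{"translation":[0,4,0],"spin":0},{"translation":[0,4,0],"spin":0},{"translation":[0,2,0],"spin":0},{"translation":[0,0,0],"spin":0}]' >/dev/null;  python3 -c "
from h import *
st();print(r.read_state()['joint_positions'])"
python3 -m inch '[{"translation":[0,0,0],"spin":10},{"translation":[0,0,0],"spin":10},{"translation":[0,0,0],"spin":10},{"translation":[0,0,0],"spin":6},{"translation":[0,0,0],"spin":0},{"translation":[0,0,0],"spin":0}]' > /dev/null
python3 -c "
from h import *
st();print(r.read_state()['joint_positions'])
go(.568,.0565,.15,0)"
```

```text
t 17.55 pos [0.5592 0.0621 0.2163] jaw 36.95 w 0.0699 F [ 0.7 -0.6 -0.7] toolx [ 0.059 -0.026 -0.998]
[ 0.6061316   0.30413757 -0.96530416  1.67114768  0.30762074  1.25906394
  0.222933  ]
t 18.30 pos [0.5569 0.0545 0.2122] jaw -0.40 w 0.0698 F [-0.1  0.7 -0.2] toolx [ 0.052 -0.027 -0.998]
[ 0.53913861  0.27516381 -0.85990615  1.68193493  0.26283197  1.24560969
 -0.38560876]
tool delta cm [ 6.26  0.78 -0.37]  spin -0.40 (jaw now -0.40)  delta after spin [ 6.26  0.78 -0.37]
```

```bash
python3 -m inch '[{"translation":[2,0.4,-0.2],"spin":0},{"translation":[3,0.4,-0.2],"spin":0},{"translation":[1,0,0],"spin":0},{"translation":[0,0,0],"spin":0}]' >/dev/null;  python3 -c "
from h import *
st();snap('wrist','w9',None,1.4)"
```

```text
t 18.80 pos [0.5681 0.0561 0.1481] jaw -0.20 w 0.0701 F [-0.5  0.   0.2] toolx [ 0.05  -0.027 -0.998]
```

View pics/w9.png

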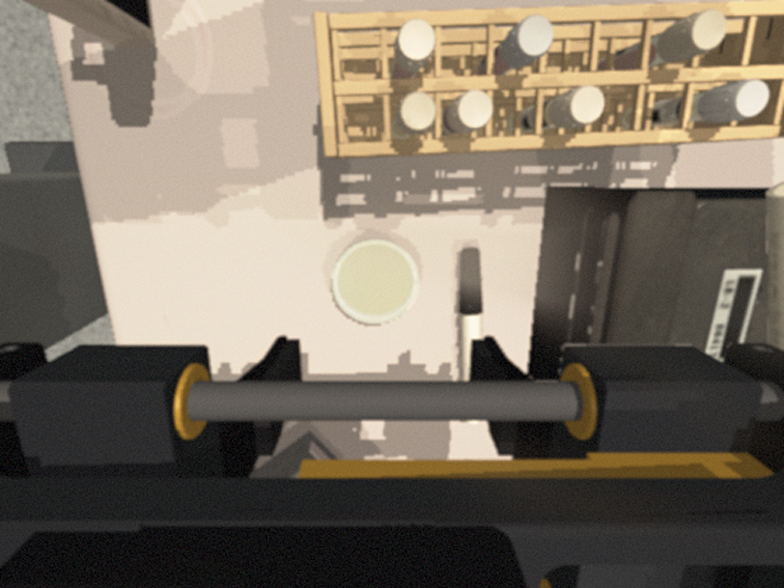

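```bash
python3 -c "
from h import *
T=np.load('pics/w9_T.npy')
p=ray('wrist',np.array((375.5,281.5))/1.4,.014,T);print(p)
for q in [(330,155),(600,145)]: print('rack',ray('wrist',np.array(q)/1.4,.1,T)[:2])
print('mk',ray('wrist',np.array((459,300))/1.4,.01,T)[:2])
go(p[0],p[1],.022,0)"
python3 -m inch '[{"translation":[2,0,0],"spin":0},{"translation":[3,0,0],"spin":0},{"translation":[3,0,0],"spin":0},{"translation":[1,0,0],"spin":0},{"translation":[0,0,0],"spin":0}]' >/dev/null
python3 -c "
from h import *
T=np.load('pics/w9_T.npy')
p=ray('wrist',np.array((375.5,281.5))/1.4,.014,T);st()
go(p[0],p[1],.022,0)"
```

```text
[0.56828798 0.05681557 0.014     ]
rack [0.54726629 0.13651811]
rack [0.6644366  0.14032784]
mk [0.62685123 0.04124595]
tool delta cm [12.64 -0.63 -0.42]  spin -0.20 (jaw now -0.20)  delta after spin [12.64 -0.63 -0.42]
t 19.48 pos [0.5743 0.0534 0.0566] jaw -0.19 w 0.0695 F [ 0.1 -0.5  0.2] toolx [ 0.055 -0.028 -0.998]
tool delta cm [ 3.41 -0.79 -0.44]  spin -0.19 (jaw now -0.19)  delta after spin [ 3.41 -0.79 -0.44]
```

```bash
python3 -m inch '[{"translation":[0.4,-0.8,-0.45],"spin":0},{"translation":[0,0,0],"spin":0},{"translation":[1.4,0,0],"spin":0},{"translation":[0,0,0],"spin":0}]' >/dev/null
python3 -c "
from h import *
st();go(.5683,.0568,.022,0)"
```

```text
t 19.98 pos [0.5681 0.0579 0.0393] jaw -0.18 w 0.0700 F [-1.4 -0.3 -0. ] toolx [ 0.058 -0.028 -0.998]
tool delta cm [ 1.73 -0.08  0.07]  spin -0.18 (jaw now -0.18)  delta after spin [ 1.73 -0.08  0.07]
```

```bash
python3 -m inch '[{"translation":[0.9,-0.1,0.05],"spin":0},{"translation":[0.8,-0.05,0],"spin":0},{"translation":[0,0,0],"spin":0}]' >/dev/null
python3 -c "
from h import *
st();go(.5683,.0568,.022,0)"
python3 -m inch '[{"translation":[0,0,0],"spin":0},{"translation":[0,0,0],"spin":0},{"translation":[0,0,0],"spin":0},{"translation":[0,0,0],"spin":0}]' 1 15
python3 -m inch '[{"translation":[-4,0,0],"spin":0},{"translation":[-5,0,0],"spin":0},{"translation":[-4,0,0],"spin":0},{"translation":[0,0,0],"spin":0}]'
python3 -c "
from h import *
st();go(.440,-.156,.15,37.5)"
```

```text
t 20.35 pos [0.5676 0.0568 0.0208] jaw -0.20 w 0.0695 F [-0.1  0.2  0.5] toolx [ 0.058 -0.028 -0.998]
tool delta cm [-0.11  0.07  0.  ]  spin -0.20 (jaw now -0.20)  delta after spin [-0.11  0.07  0.  ]
time: 20.85
ee_pos: [0.5679, 0.0569, 0.0213]
eef_rot: [0.509, 0.477, -0.493, 0.52]
ft_force: [-0.2, -0.4, -0.1]
width: 0.0591
time: 21.35
ee_pos: [0.5598, 0.0607, 0.1546]
eef_rot: [0.508, 0.477, -0.493, 0.52]
ft_force: [-0.3, 0.1, -1.4]
width: 0.0584
t 21.35 pos [0.5598 0.0607 0.1546] jaw -0.17 w 0.0584 F [-0.3  0.1 -1.4] toolx [ 0.058 -0.028 -0.998]
tool delta cm [  0.37 -11.92  21.71]  spin -37.67 (jaw now -0.17)  delta after spin [  0.37 -22.7    9.9 ]
```

```bash
python3 -m inch '[{"translation":[0,-2,4],"spin":0},{"translation":[0,-2.5,4.5],"spin":0},{"translation":[0,-2.5,4.5],"spin":0},{"translation":[0,-2.5,4],"spin":0},{"translation":[0,-1,2],"spin":0},{"translation":[0,0,0],"spin":-10},{"translation":[0,0,0],"spin":-10},{"translation":[0,0,0],"spin":-10},{"translation":[0,0,0],"spin":-7},{"translation":[0,0,0],"spin":0}]' >/dev/null
python3 -c "
from h import *
st();go(.440,-.156,.13,37.5)"
```

```text
t 22.60 pos [ 0.4458 -0.1356  0.1461] jaw 37.74 w 0.0585 F [ 0.6  0.3 -1.2] toolx [ 0.05  -0.025 -0.998]
tool delta cm [ 1.63 -1.75  1.18]  spin 0.24 (jaw now 37.74)  delta after spin [ 1.63 -1.74  1.18]
```

```bash
python3 -m inch '[{"translation":[0.5,-1.75,1.2],"spin":0.2},{"translation":[0.5,0,0],"spin":0},{"translation":[0,0,0],"spin":0},{"translation":[0,0,0],"spin":0}]' >/dev/null
python3 -c "
from h import *
st();go(.440,-.156,.079,37.5)
snap('wrist','w10',None,1.4)"
```

```text
t 23.10 pos [ 0.4395 -0.155   0.1348] jaw 37.12 w 0.0584 F [-1.   0.4 -0.5] toolx [ 0.049 -0.024 -0.999]
tool delta cm [ 5.58 -0.16 -0.16]  spin -0.38 (jaw now 37.12)  delta after spin [ 5.58 -0.16 -0.16]
```

View pics/w10.png

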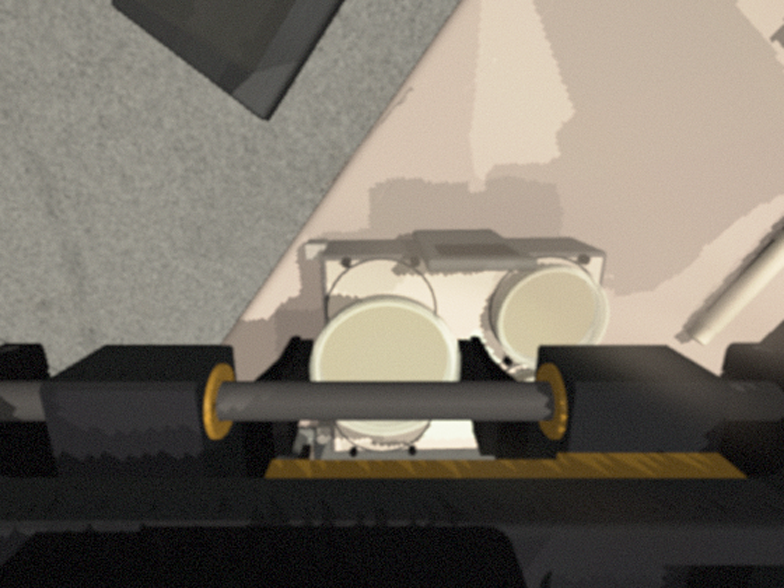

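```bash
python3 -m inch '[{"translation":[1.5,-0.1,-0.1],"spin":-0.3},{"translation":[2,0,0],"spin":0},{"translation":[1.2,0,0],"spin":0},{"translation":[0,0,0],"spin":0}]' >/dev/null
python3 -c "
from h import *
st();go(.440,-.1562,.079,37.5)"
```

```text
t 23.65 pos [ 0.4403 -0.155   0.0848] jaw 37.50 w 0.0587 F [ 0.3  0.8 -0.8] toolx [ 0.048 -0.024 -0.999]
tool delta cm [ 0.58 -0.11  0.05]  spin 0.00 (jaw now 37.50)  delta after spin [ 0.58 -0.11  0.05]
```

```bash
python3 -m inch '[{"translation":[0.4,-0.1,0.05],"spin":0},{"translation":[0.2,0,0],"spin":0},{"translation":[0,0,0],"spin":0}]' 
python3 -m inch '[{"translation":[0,0,0],"spin":0},{"translation":[0,0,0],"spin":0},{"translation":[0,0,0],"spin":0}]' 0.2
python3 -m inch '[{"translation":[-3,0,0],"spin":0},{"translation":[-5,0,0],"spin":0},{"translation":[-4,0,-5],"spin":0},{"translation":[-2,2,-5],"spin":0},{"translation":[0,0,0],"spin":0},{"translation":[0,0,0],"spin":0}]'; python3 -c "
from h import *
st()
snap('wrist','w11',None,1.4)
snap('top','t11',(300,140,450,280),4.2)"
```

```text
time: 24.02
ee_pos: [0.4407, -0.1564, 0.0792]
eef_rot: [0.313, 0.614, -0.313, 0.653]
ft_force: [0.5, 0.2, -0.0]
width: 0.0583
time: 24.4
ee_pos: [0.4412, -0.1566, 0.0799]
eef_rot: [0.313, 0.614, -0.313, 0.654]
ft_force: [0.1, 0.7, 0.3]
width: 0.0688
time: 25.15
ee_pos: [0.3897, -0.0606, 0.2188]
eef_rot: [0.313, 0.613, -0.313, 0.655]
ft_force: [-0.1, -0.5, 0.0]
width: 0.0694
t 25.15 pos [ 0.3897 -0.0606  0.2188] jaw 37.50 w 0.0694 F [-0.1 -0.5  0. ] toolx [ 0.053 -0.025 -0.998]
```

View pics/w11.png

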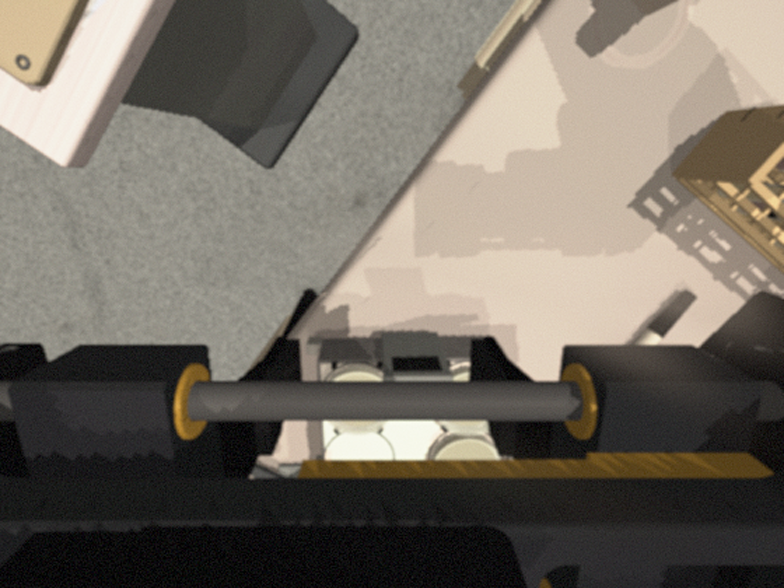

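View pics/t11.png

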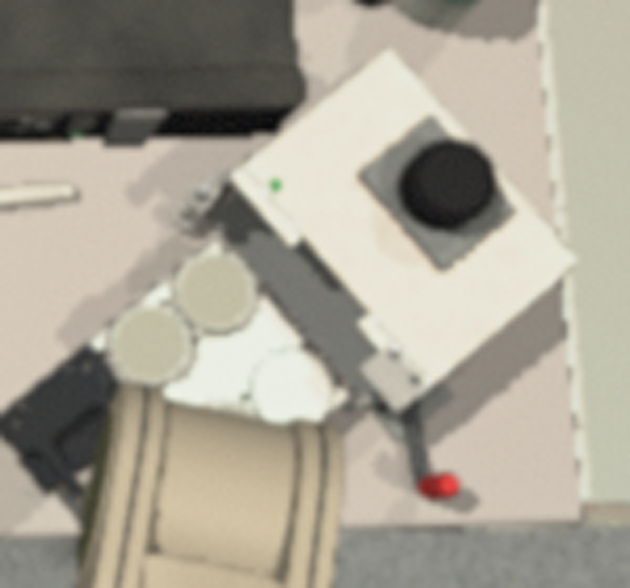

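```bash
python3 -m inch '[{"translation":[0,0,0],"spin":10},{"translation":[0,0,0],"spin":10},{"translation":[0,0,0],"spin":10},{"translation":[0,0,0],"spin":10},{"translation":[0,0,0],"spin":10},{"translation":[0,0,0],"spin":10},{"translation":[0,0,0],"spin":10},{"translation":[0,0,0],"spin":10},{"translation":[0,0,0],"spin":10},{"translation":[0,0,0],"spin":10},{"translation":[0,0,0],"spin":6},{"translation":[0,0,0],"spin":0}]' 0.5
python3 -c "
from h import *
st();go(.41,-.25,.22,-69);print(r.read_state()['joint_positions'])"
```

```text
time: 26.75
ee_pos: [0.3886, -0.0671, 0.213]
eef_rot: [0.715, 0.104, -0.683, 0.109]
ft_force: [0.2, -0.7, -0.1]
width: 0.0435
t 26.75 pos [ 0.3886 -0.0671  0.213 ] jaw -72.71 w 0.0435 F [ 0.2 -0.7 -0.1] toolx [ 0.045 -0.    -0.999]
tool delta cm [-0.6  18.11  3.37]  spin -3.71 (jaw now -72.71)  delta after spin [-0.6  17.85  4.53]
[ 1.45396455 -0.37893219 -1.12714138  2.03736503 -0.37581426  1.25080233
 -0.8046161 ]
```

```bash
python3 -m inch '[{"translation":[0,4,1],"spin":0},{"translation":[0,4.5,1],"spin":0},{"translation":[0,4.5,1],"spin":-3},{"translation":[0,4,0.5],"spin":0},{"translation":[0,0,0],"spin":0},{"translation":[0,0,0],"spin":0}]'
python3 -c "
from h import *
st();print(r.read_state()['joint_positions'])
snap('wrist','w12',None,1.4);snap('top','t12',(300,140,450,280),4.2)"
```

```text
time: 27.5
ee_pos: [0.4091, -0.2466, 0.2115]
eef_rot: [0.712, 0.13, -0.678, 0.13]
ft_force: [-0.7, -0.3, -0.2]
width: 0.0438
t 27.50 pos [ 0.4091 -0.2466  0.2115] jaw -68.83 w 0.0438 F [-0.7 -0.3 -0.2] toolx [ 0.048  0.008 -0.999]
[ 1.66114248  0.1160044  -1.23380981  1.85656923  0.08821037  1.20754919
 -0.79911588]
```

View pics/w12.png

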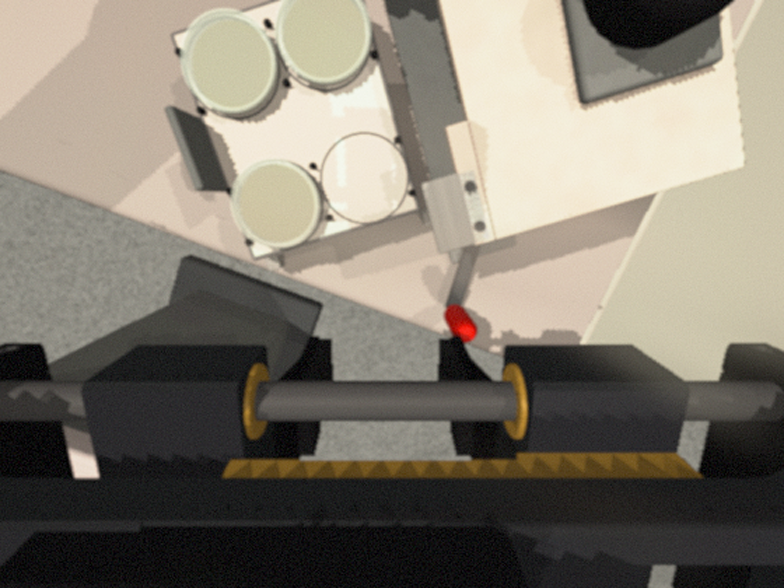

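View pics/t12.png

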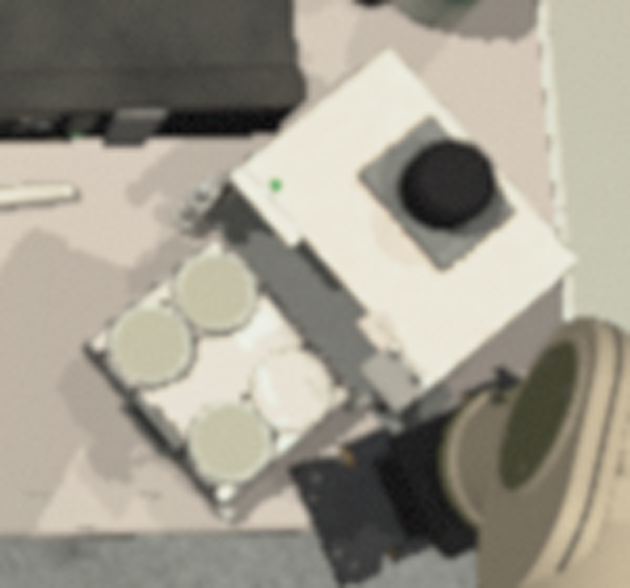

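```bash
cat >> h.py <<'E'
def tri(obs):
    """obs: list of (cam,uv,T)"""
    A=np.zeros((3,3));b=np.zeros(3)
    for n,uv,T in obs:
        W=wfc(n,T);K=np.array(M[n]['camera_matrix'])
        d=W[:3,:3]@np.linalg.solve(K,[uv[0],uv[1],1.]);d/=np.linalg.norm(d);P=np.eye(3)-np.outer(d,d);A+=P;b+=P@W[:3,3]
    p=np.linalg.solve(A,b)
    return p,[np.round(proj(n,p,T)[0]-uv,1) for n,uv,T in obs]
E
python3 -c "
from h import *
T=np.load('pics/w12_T.npy')
a=('wrist',np.array((460.5,322.5))/1.4,T);b=('top',np.array((440,487))/4.2+[300,140],None);c=('scene',np.array((552,367))/4.5+[290,110],None)
print(tri([a,b,c]));print(tri([a,c]));
for z in (.03,.06,.09): print(z,ray('top',b[1],z),ray('wrist',a[1],z,T),ray('scene',c[1],z))
# model predicted imager, pivot?
"
```

```text
(array([ 0.40393803, -0.31266668,  0.04493073]), [array([-0.5,  0.5]), array([ 0.2, -0.3]), array([-0. ,  0.1])])
(array([ 0.40448246, -0.31320752,  0.04458301]), [array([0.1, 0.1]), array([-0.,  0.])])
0.03 [ 0.40380134 -0.31666519  0.03      ] [ 0.4014965  -0.31733865  0.03      ] [ 0.41320011 -0.32487674  0.03      ]
0.06 [ 0.40239215 -0.30741533  0.06      ] [ 0.40776305 -0.30864417  0.06      ] [ 0.39520167 -0.30110375  0.06      ]
0.09 [ 0.40098295 -0.29816548  0.09      ] [ 0.41402959 -0.2999497   0.09      ] [ 0.37720323 -0.27733075  0.09      ]
```

```bash
python3 -c "
from h import *
T=np.load('pics/w12_T.npy')
p=ray('wrist',np.array((468,252))/1.4,.03,T)[:2];q=ray('wrist',np.array((456,303))/1.4,.03,T)[:2];d=(p-q)/np.linalg.norm(p-q);print(p,q,d,np.degrees(np.arctan2(d[1],d[0])))
k=np.array([.404,-.313]);pv=k+.08*d;print('pivot',pv)
for a in (.3,.65): 
  c,s=np.cos(a),np.sin(a);v=k-pv;print(a,pv+[c*v[0]-s*v[1],s*v[0]+c*v[1]])
v=[0.588,-0.2755,np.radians(-52.5)];c,s=np.cos(v[2]),np.sin(v[2]);w=pv-v[:2];print('pivot in imager',c*w[0]+s*w[1],-s*w[0]+c*w[1])
st();go(.404,-.313,.085,-64)
for z in (.03,): print(ray('wrist',np.array((200,180))/1.4,z,T),)
"
```

```text
[ 0.45617494 -0.300021  ] [ 0.41514233 -0.3074925 ] [0.98382332 0.17914148] 10.319757708910982
pivot [ 0.48270587 -0.29866868]
0.3 [ 0.41175047 -0.33561909]
0.65 [ 0.42872252 -0.35770933]
pivot in imager -0.04571805698480766 -0.09763965262396836
t 27.60 pos [ 0.4088 -0.2468  0.2118] jaw -68.88 w 0.0435 F [-0.4  1.   0.1] toolx [ 0.047  0.005 -0.999]
tool delta cm [12.61  5.85  3.41]  spin -4.88 (jaw now -68.88)  delta after spin [12.61  5.54  3.9 ]
[ 0.43345089 -0.09120054  0.03      ]
```

```bash
python3 -m inch '[{"translation":[0,3,2],"spin":-2.5},{"translation":[2,2.8,1.7],"spin":-2.5},{"translation":[2,0,0],"spin":0},{"translation":[0,0,0],"spin":0},{"translation":[0,0,0],"spin":0}]' 0.55
python3 -c "
from h import *
st();print(r.read_state()['joint_positions']);go(.404,-.313,.068,-64)
snap('wrist','w13',None,1.4)"
```

```text
time: 28.22
ee_pos: [0.3996, -0.3125, 0.1728]
eef_rot: [0.703, 0.158, -0.673, 0.169]
ft_force: [0.2, 1.3, -0.3]
width: 0.039
t 28.23 pos [ 0.3996 -0.3125  0.1728] jaw -63.25 w 0.0390 F [ 0.2  1.3 -0.3] toolx [ 0.045 -0.005 -0.999]
[ 1.629386    0.27473476 -1.16223481  1.84103584  0.25677585  1.15813288
 -0.7166129 ]
tool delta cm [10.49 -0.02  0.03]  spin 0.75 (jaw now -63.25)  delta after spin [10.49 -0.02  0.03]
```

View pics/w13.png

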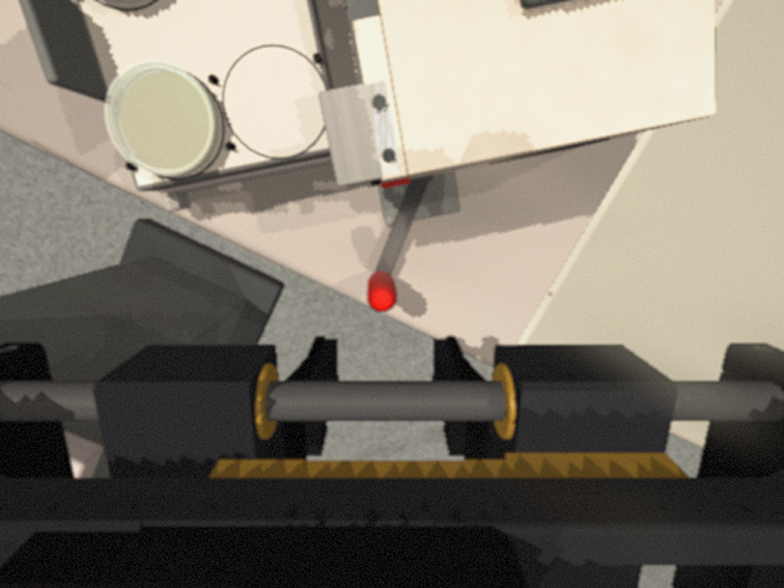

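```bash
python3 -c "
from h import *
T=np.load('pics/w13_T.npy')
k=ray('wrist',np.array((382,297))/1.4,.074,T)[:2];print(k)
p=ray('wrist',np.array((418,188))/1.4,.025,T)[:2];q=ray('wrist',np.array((387,268))/1.4,.025,T)[:2];d=(p-q)/np.linalg.norm(p-q);print(p,q,d,np.degrees(np.arctan2(d[1],d[0])))
pv=k+.08*d
for a in (0,.3,.6,.65): 
  c,s=np.cos(a),np.sin(a);v=k-pv;print(a,pv+[c*v[0]-s*v[1],s*v[0]+c*v[1]])
go(k[0],k[1],.068,-64)
"
python3 -m inch '[{"translation":[2,0,0],"spin":0},{"translation":[3,0,0],"spin":0},{"translation":[3,0,0],"spin":0},{"translation":[1,0,0],"spin":0},{"translation":[0,0,0],"spin":0}]'
python3 -c "
from h import *
st();go(.404,-.313,.068,-64)"
```

```text
[ 0.40648928 -0.31009762]
[ 0.47476875 -0.30401299] [ 0.41652899 -0.30995567] [0.99483441 0.10151107] 5.826191475714733
0 [ 0.40648928 -0.31009762]
0.3 [ 0.41244379 -0.33325441]
0.6 [ 0.42497564 -0.35361725]
0.65 [ 0.42763295 -0.35660646]
tool delta cm [10.5  -0.16 -0.32]  spin 0.76 (jaw now -63.24)  delta after spin [10.5  -0.16 -0.32]
time: 28.9
ee_pos: [0.4045, -0.3121, 0.0797]
eef_rot: [0.703, 0.158, -0.673, 0.171]
ft_force: [0.4, -0.7, 0.6]
width: 0.0395
t 28.90 pos [ 0.4045 -0.3121  0.0797] jaw -63.15 w 0.0395 F [ 0.4 -0.7  0.6] toolx [ 0.046 -0.008 -0.999]
tool delta cm [1.17 0.02 0.13]  spin 0.85 (jaw now -63.15)  delta after spin [1.17 0.02 0.13]
```

```bash
python3 -m inch '[{"translation":[0.7,0,-0.1],"spin":0},{"translation":[0.6,0,0],"spin":0},{"translation":[0,0,0],"spin":0},{"translation":[0,0,0],"spin":0}]' 0.7 10
python3 -m inch '[{"translation":[0,1.2,0.3],"spin":0},{"translation":[0,1.2,0.2],"spin":0},{"translation":[0,1.2,0],"spin":0},{"translation":[0,0.8,-0.2],"spin":0}]'
python3 -c "
from h import *
st();go(.4265,-.358,.066,-64)"
```

```text
time: 29.4
ee_pos: [0.4071, -0.3128, 0.068]
eef_rot: [0.703, 0.157, -0.672, 0.172]
ft_force: [0.4, -0.1, 0.1]
width: 0.0263
time: 29.9
ee_pos: [0.4233, -0.3559, 0.0686]
eef_rot: [0.702, 0.157, -0.673, 0.171]
ft_force: [-2.0, 0.9, 0.5]
width: 0.0264
t 29.90 pos [ 0.4233 -0.3559  0.0686] jaw -63.24 w 0.0264 F [-2.   0.9  0.5] toolx [ 0.044 -0.009 -0.999]
tool delta cm [ 0.28  0.33 -0.18]  spin 0.76 (jaw now -63.24)  delta after spin [ 0.28  0.32 -0.18]
```

```bash
python3 -m inch '[{"translation":[0,0.4,-0.2],"spin":0},{"translation":[0,0.3,-0.1],"spin":0},{"translation":[0,0,0],"spin":0}]'
python3 -c "
from h import *
st();snap('wrist','w14',None,1.4)"
```

```text
time: 30.28
ee_pos: [0.4264, -0.3564, 0.0671]
eef_rot: [0.699, 0.162, -0.676, 0.167]
ft_force: [-0.0, 1.8, 0.3]
width: 0.0265
t 30.27 pos [ 0.4264 -0.3564  0.0671] jaw -63.12 w 0.0265 F [-0.   1.8  0.3] toolx [ 0.033 -0.    -0.999]
```

View pics/w14.png

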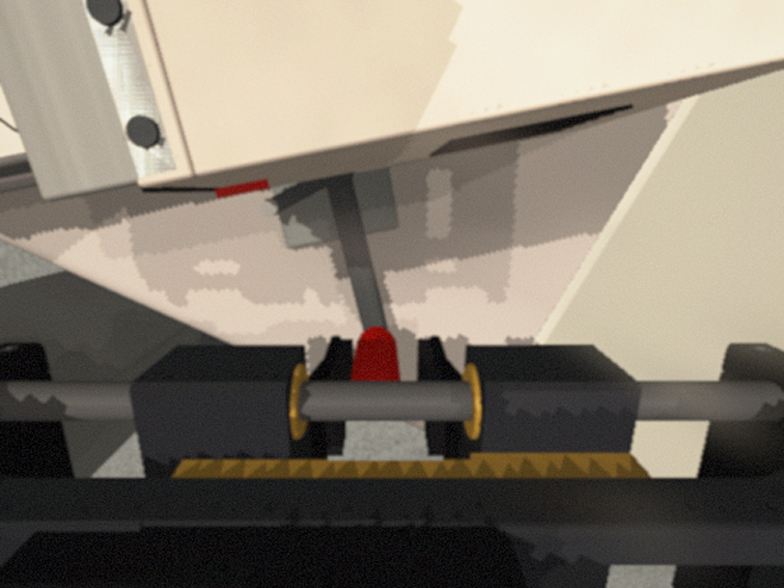

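```bash
python3 -m inch '[{"translation":[-3,0,0],"spin":0},{"translation":[-5,0,0],"spin":0},{"translation":[-4,-2,-1],"spin":0},{"translation":[-2,-5,-2],"spin":-10},{"translation":[0,0,0],"spin":-10},{"translation":[0,0,0],"spin":-10},{"translation":[0,0,0],"spin":-10},{"translation":[0,0,0],"spin":-10},{"translation":[0,0,0],"spin":-10},{"translation":[0,0,0],"spin":-10},{"translation":[0,0,0],"spin":-10},{"translation":[0,0,0],"spin":-10},{"translation":[0,0,0],"spin":-10},{"translation":[0,0,0],"spin":0}]' 0.5
python3 -c "
from h import *
st();go(.422,-.059,.2,37.5);print(r.read_state()['joint_positions'])
snap('wrist','w15',None,1.4)"
```

```text
time: 32.08
ee_pos: [0.4308, -0.2827, 0.2206]
eef_rot: [0.301, 0.619, -0.293, 0.664]
ft_force: [0.3, 0.6, -0.1]
width: 0.0437
t 32.08 pos [ 0.4308 -0.2827  0.2206] jaw 40.37 w 0.0437 F [ 0.3  0.6 -0.1] toolx [ 0.063 -0.018 -0.998]
tool delta cm [  1.61  13.73 -17.73]  spin 2.87 (jaw now 40.37)  delta after spin [  1.61  12.83 -18.39]
[ 1.74249212  0.36088664 -1.4427867   1.77560035  0.37249004  1.26900009
  0.9206994 ]
```

View pics/w15.png

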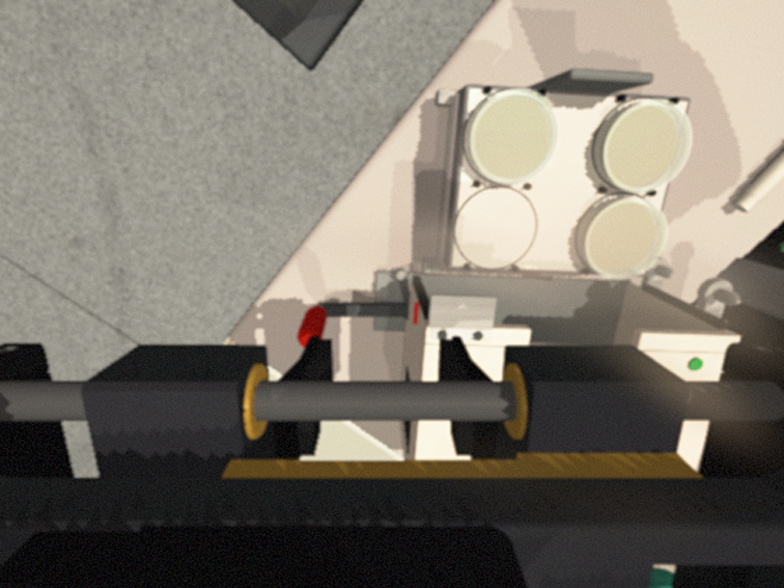

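```bash
python3 -m inch '[{"translation":[0,2,-2.5],"spin":0},{"translation":[0,2,-2.5],"spin":0},{"translation":[0,2,-2.5],"spin":0}]' >/dev/null
python3 -c "
from h import *
st();go(.422,-.059,.2,37.5);print(r.read_state()['joint_positions'])"
```

```text
t 32.50 pos [ 0.4306 -0.186   0.2195] jaw 39.31 w 0.0436 F [-0.8  0.3  1.3] toolx [ 0.068 -0.015 -0.998]
tool delta cm [  1.7    7.28 -10.48]  spin 1.81 (jaw now 39.31)  delta after spin [  1.7    6.95 -10.7 ]
[ 1.80012638  0.0196334  -1.45432254  1.88545486  0.010777    1.18461818
  1.02759989]
```

```bash
python3 -m inch '[{"translation":[0,0,0],"spin":10},{"translation":[0,0,0],"spin":10},{"translation":[0,0,0],"spin":10},{"translation":[0,0,0],"spin":10}]' >/dev/null
python3 -c "
from h import *
st();print(r.read_state()['joint_positions'])"
python3 -m inch '[{"translation":[0,0,0],"spin":10},{"translation":[0,0,0],"spin":10},{"translation":[0,0,0],"spin":10},{"translation":[0,0,0],"spin":10},{"translation":[0,0,0],"spin":9},{"translation":[0,0,0],"spin":0}]' 0.31 >/dev/null
python3 -c "
from h import *
st();print(r.read_state()['joint_positions']);go(.421,-.058,.2,-52.5)"
```

```text
t 33.00 pos [ 0.4325 -0.1837  0.2207] jaw -2.63 w 0.0434 F [ 0.3 -0.3  0.1] toolx [ 0.069 -0.024 -0.997]
[ 1.77052736  0.00415561 -1.4284387   1.8855697   0.00391154  1.18223566
  0.29422241]
t 33.75 pos [ 0.4351 -0.1833  0.2224] jaw -54.73 w 0.0600 F [ 0.1 -0.   0.6] toolx [ 0.074 -0.029 -0.997]
[ 1.75862001e+00  5.44110053e-04 -1.41966413e+00  1.88294299e+00
  3.42883839e-03  1.17955434e+00 -6.15960122e-01]
tool delta cm [  1.77 -11.16  -6.01]  spin -2.23 (jaw now -54.73)  delta after spin [  1.77 -10.92  -6.44]
```

```bash
python3 -m inch '[{"translation":[0,-3.5,-2],"spin":0},{"translation":[0.5,-4,-2.4],"spin":0},{"translation":[0.5,-3,-1.6],"spin":0},{"translation":[0,0,0],"spin":0}]'  >/dev/null
python3 -c "
from h import *
st();print(r.read_state()['joint_positions']);go(.421,-.058,.092,-52.5)
snap('wrist','w16',None,1.4)"
```

```text
t 34.25 pos [ 0.4251 -0.0629  0.2093] jaw -54.33 w 0.0599 F [-0.1  0.  -0.2] toolx [ 0.078 -0.023 -0.997]
[ 1.5702971  -0.3602904  -1.27694503  1.99426832 -0.37208694  1.19389764
 -0.52107327]
tool delta cm [11.65 -1.4   0.63]  spin -1.83 (jaw now -54.33)  delta after spin [11.65 -1.42  0.59]
```

View pics/w16.png

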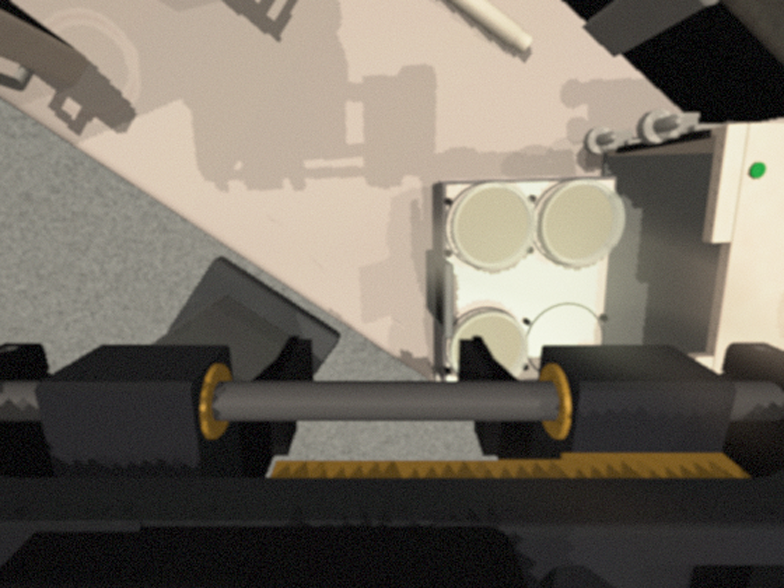

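```bash
python3 -c "
from h import *
T=np.load('pics/w16_T.npy')
f=lambda p,z: ray('wrist',np.array(p)/1.4,z,T)[:2]
print('plate',f((430,252),.094),f((430,315),.094))
print('rings OL,IL', f((491,226),.07),f((580,223),.07), 'corner stage',f((445,184),.056),f((613,180),.056))
T15=np.load('pics/w15_T.npy');g=lambda p,z: ray('wrist',np.array(p)/1.4,z,T15)[:2]
print(g((575,70),.094),g((650,75),.094))
"
```

```text
plate [ 0.47293685 -0.07294232] [ 0.44020035 -0.09761568]
rings OL,IL [ 0.51130166 -0.10160508] [ 0.54913429 -0.15125468] corner stage [ 0.51681564 -0.06106541] [ 0.58958439 -0.15734436]
[ 0.43674318 -0.11416866] [ 0.47205453 -0.08722829]
```

```bash
python3 -m inch '[{"translation":[1,-1.2,0.4],"spin":-1.8},{"translation":[2.5,0,0],"spin":0},{"translation":[0,0,0],"spin":0}]'  0.48 >/dev/null
python3 -c "
from h import *
st();print(r.read_state()['joint_positions']);go(.418,-.053,.092,-52.5)"
```

```text
t 34.67 pos [ 0.4184 -0.0599  0.174 ] jaw -52.51 w 0.0465 F [-0.2 -0.6  0.4] toolx [ 0.081 -0.023 -0.996]
[ 1.57689134 -0.34005565 -1.32109829  2.05890826 -0.36686844  1.10889258
 -0.50352948]
tool delta cm [ 8.16 -1.13  0.02]  spin -0.01 (jaw now -52.51)  delta after spin [ 8.16 -1.13  0.02]
```

```bash
python3 -m inch '[{"translation":[2,-0.6,0],"spin":0},{"translation":[2.5,-0.5,0],"spin":0},{"translation":[2,0,0],"spin":0},{"translation":[0,0,0],"spin":0}]' >/dev/null
python3 -c "
from h import *
st();print(r.read_state()['joint_positions']);go(.418,-.053,.092,-52.5);snap('wrist','w17',None,1.4)"
```

```text
t 35.17 pos [ 0.4154 -0.0576  0.1185] jaw -52.91 w 0.0453 F [-0.   1.1  0.1] toolx [ 0.077 -0.023 -0.997]
[ 1.56122812 -0.07820176 -1.46280243  2.12823219 -0.07658168  0.94367979
 -0.78365552]
tool delta cm [ 2.65 -0.38 -0.36]  spin -0.41 (jaw now -52.91)  delta after spin [ 2.65 -0.38 -0.36]
```

View pics/w17.png

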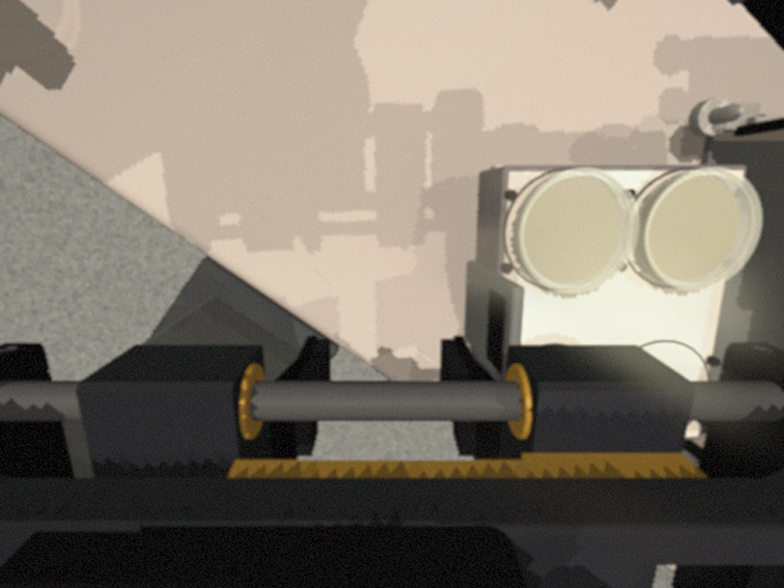

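```bash
cat > j.py <<'E'
from h import *
st();print(np.round(r.read_state()['joint_positions'],3))
E
python3 -m inch '[{"translation":[-4,0,0],"spin":0},{"translation":[-4,0,0],"spin":0},{"translation":[-4,0,0],"spin":0}]' >/dev/null; python3 j.py
python3 -m inch '[{"translation":[-2,3,-3],"spin":0},{"translation":[-2,3,-3],"spin":0},{"translation":[0,3,-3],"spin":0}]' >/dev/null; python3 j.py
python3 -m inch '[{"translation":[0,3,-3],"spin":0},{"translation":[0,3,-3],"spin":0},{"translation":[0,0,0],"spin":0}]' >/dev/null; python3 j.py
```

```text
t 35.60 pos [ 0.4071 -0.0502  0.2455] jaw -52.38 w 0.0453 F [ 0.4 -1.2  0.2] toolx [ 0.086 -0.022 -0.996]
[ 1.349 -0.385 -1.069  1.987 -0.357  1.272 -0.521]
t 35.98 pos [ 0.5069 -0.0629  0.3071] jaw -52.11 w 0.0449 F [-1.9 -1.4  1.5] toolx [ 0.092 -0.039 -0.995]
[ 1.365  0.12  -1.415  1.677  0.166  1.358 -0.979]
t 36.35 pos [ 0.5918 -0.0728  0.3236] jaw -51.92 w 0.0451 F [-1.2  1.1  0.8] toolx [ 0.096 -0.038 -0.995]
[ 0.99   0.41  -1.266  1.45   0.451  1.479 -1.16 ]
```

```bash

python3 -m inch '[{"translation":[0,0,0],"spin":0},{"translation":[0,0,0],"spin":0},{"translation":[0,0,0],"spin":0},{"translation":[0,0,0],"spin":0}]' >/dev/null; python3 j.py
python3 -m inch '[{"translation":[0,4,0],"spin":0},{"translation":[0,4,1],"spin":0},{"translation":[0,4,2],"spin":0}]' >/dev/null; python3 j.py
python3 -m inch '[{"translation":[0,4,2],"spin":0},{"translation":[0,4,2],"spin":0},{"translation":[0,4,3],"spin":0}]' >/dev/null; python3 j.py
```

```text
t 36.85 pos [ 0.5886 -0.0728  0.3293] jaw -51.85 w 0.0453 F [-0.6 -0.2 -0.2] toolx [ 0.1   -0.044 -0.994]
[ 1.004  0.399 -1.278  1.451  0.449  1.484 -1.157]
t 37.23 pos [ 0.6393 -0.1847  0.3413] jaw -51.51 w 0.0452 F [0.8 0.8 0.6] toolx [ 0.101 -0.045 -0.994]
[ 0.957  0.55  -1.18   1.237  0.563  1.567 -1.008]
t 37.60 pos [ 0.659  -0.3264  0.3498] jaw -51.46 w 0.0451 F [ 0.3  0.5 -0.4] toolx [ 0.101 -0.045 -0.994]
[ 0.959  0.686 -1.103  0.991  0.648  1.652 -0.794]
```

```bash

python3 -m inch '[{"translation":[0,1,4],"spin":0},{"translation":[0,1,4],"spin":0},{"translation":[0,0,4],"spin":0},{"translation":[0,0,4],"spin":0}]' >/dev/null; python3 j.py
python3 -m inch '[{"translation":[0,0,4],"spin":0},{"translation":[0,-1,4],"spin":0},{"translation":[0,-1,3],"spin":0}]' >/dev/null; python3 j.py

```

```text
t 38.10 pos [ 0.5433 -0.4481  0.3414] jaw -51.59 w 0.0457 F [ 1.1 -0.7  0.7] toolx [ 0.101 -0.041 -0.994]
[ 1.287  0.635 -1.143  1.109  0.584  1.601 -0.576]
t 38.48 pos [ 0.4397 -0.5048  0.3329] jaw -51.78 w 0.0455 F [ 0.  -0.  -0.1] toolx [ 0.1   -0.041 -0.994]
[ 1.552  0.578 -1.187  1.227  0.523  1.552 -0.418]
```

```bash

python3 -m inch '[{"translation":[0,0,0],"spin":10},{"translation":[0,0,0],"spin":10},{"translation":[0,0,0],"spin":10},{"translation":[0,0,0],"spin":10}]' >/dev/null; python3 j.py
python3 -m inch '[{"translation":[0,-4,0],"spin":0},{"translation":[0,-4,0],"spin":0},{"translation":[0,-4,0],"spin":0},{"translation":[0,-4,0],"spin":0}]' >/dev/null; python3 j.py

```

```text
t 38.98 pos [ 0.4337 -0.5085  0.3323] jaw -93.38 w 0.0452 F [-0.6  0.6  0.3] toolx [ 0.098 -0.041 -0.994]
[ 1.507  0.519 -1.055  1.233  0.431  1.522 -1.086]
t 39.48 pos [ 0.4417 -0.3477  0.3256] jaw -93.93 w 0.0455 F [-0.3  0.3  0.7] toolx [ 0.098 -0.039 -0.994]
[ 1.622  0.258 -1.197  1.533  0.236  1.408 -1.215]
```

```bash

python3 -m inch '[{"translation":[0,0,0],"spin":10},{"translation":[0,0,0],"spin":10},{"translation":[0,0,0],"spin":10},{"translation":[0,0,0],"spin":10},{"translation":[0,0,0],"spin":8},{"translation":[0,0,0],"spin":0}]' 1 20 >/dev/null; python3 j.py
python3 -c "
from h import *
go(.434,-.072,.2,-142.5)"
```

```text
t 40.23 pos [ 0.4408 -0.3436  0.3261] jaw -142.94 w 0.0015 F [-0.1  0.7  0.9] toolx [ 0.096 -0.042 -0.995]
[ 1.527  0.201 -1.06   1.543  0.17   1.395 -2.033]
tool delta cm [ 11.34 -15.15  23.21]  spin -0.44 (jaw now -142.94)  delta after spin [ 11.34 -15.33  23.1 ]
```

```bash

python3 -m inch '[{"translation":[0,-2.5,4],"spin":0},{"translation":[1,-2.5,4],"spin":0},{"translation":[2,-2.5,4],"spin":0},{"translation":[2,-2.5,4],"spin":0}]' >/dev/null; python3 j.py
python3 -m inch '[{"translation":[2,-2.5,3],"spin":0},{"translation":[2,-1.5,2],"spin":0},{"translation":[1,-1,1],"spin":0},{"translation":[0,0,0],"spin":0}]' >/dev/null; python3 j.py
python3 -c "
from h import *
go(.434,-.072,.092,-142.5);snap('wrist','w18',None,1.4);"
```

```text
t 40.73 pos [ 0.4292 -0.156   0.2657] jaw -142.34 w 0.0005 F [-0.   0.6  0.7] toolx [ 0.099 -0.04  -0.994]
[ 1.552 -0.207 -1.141  1.874 -0.2    1.252 -2.025]
t 41.23 pos [ 0.4359 -0.0747  0.2094] jaw -141.23 w -0.0001 F [-0.1 -0.3  0.8] toolx [ 0.095 -0.046 -0.994]
[ 1.501 -0.261 -1.265  1.983 -0.249  1.145 -2.141]
tool delta cm [11.65  0.51  1.44]  spin 1.27 (jaw now -141.23)  delta after spin [11.65  0.54  1.43]
```

View pics/w18.png

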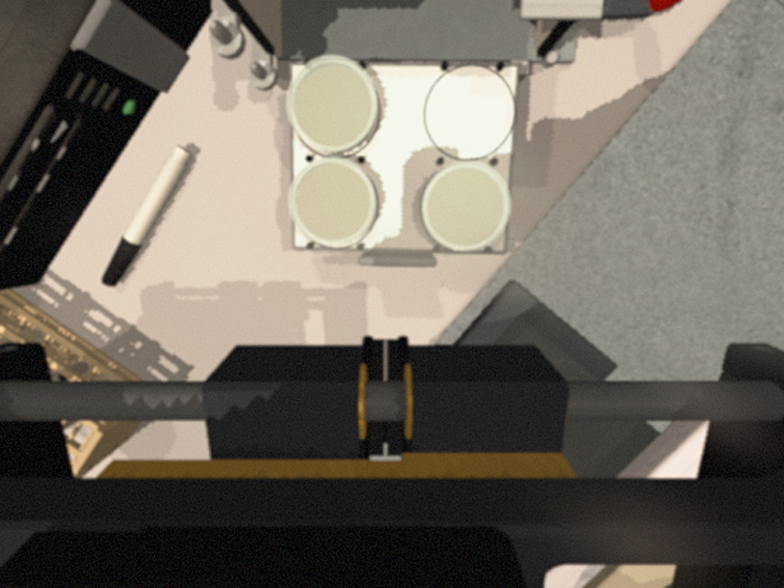

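```bash
python3 -c "
from h import *
T=np.load('pics/w18_T.npy')
f=lambda p,z: ray('wrist',np.array(p)/1.4,z,T)[:2]
a,b=f((359,262),.094),f((437,264),.094);print('plate',a,b,(a+b)/2,np.linalg.norm(a-b)); d=a-b;print(np.degrees(np.arctan2(d[1],d[0]))-90)
m=(a+b)/2
p=m+.0245*np.array([-.609,.793]);print(p)
go(p[0],p[1],.09,-142.5)"
```

```text
plate [ 0.47269208 -0.08663315] [ 0.43380717 -0.11652635] [ 0.45324962 -0.10157975] 0.0490473247804591
-52.44832483037214
[ 0.43832912 -0.08215125]
tool delta cm [11.97  0.78  0.47]  spin 1.19 (jaw now -141.31)  delta after spin [11.97  0.79  0.45]
```

```bash

python3 -m inch '[{"translation":[2,0.4,0.3],"spin":1},{"translation":[3,0.4,0.2],"spin":0},{"translation":[3,0,0],"spin":0},{"translation":[2,0,0],"spin":0},{"translation":[1,0,0],"spin":0},{"translation":[0,0,0],"spin":0}]' >/dev/null; python3 j.py
python3 -c "
from h import *
go(.438,-.082,.09,-142.5)"
```

```text
t 42.02 pos [ 0.4363 -0.0902  0.1026] jaw -142.49 w 0.0005 F [-0.3  0.8  0.4] toolx [ 0.092 -0.049 -0.995]
[ 1.376  0.162 -1.338  2.104  0.255  0.919 -2.588]
tool delta cm [ 1.23 -0.58  0.67]  spin 0.01 (jaw now -142.49)  delta after spin [ 1.23 -0.58  0.67]
```

```bash

python3 -m inch '[{"translation":[0,0,0],"spin":-10}]' >/dev/null; python3 j.py
python3 -m inch '[{"translation":[0,0,0],"spin":-10}]' >/dev/null; python3 j.py
python3 -c "
from h import *
go(.438,-.082,.09,-125)"
```

```text
t 42.15 pos [ 0.4366 -0.091   0.1032] jaw -132.34 w 0.0008 F [-0.9 -0.1  0. ] toolx [ 0.093 -0.05  -0.994]
[ 1.402  0.177 -1.369  2.103  0.275  0.925 -2.425]
t 42.27 pos [ 0.4369 -0.092   0.104 ] jaw -122.08 w 0.0001 F [ 0.2  0.6 -0.3] toolx [ 0.093 -0.051 -0.994]
[ 1.424  0.191 -1.395  2.101  0.294  0.931 -2.258]
tool delta cm [ 1.35 -0.9   0.58]  spin 2.92 (jaw now -122.08)  delta after spin [ 1.35 -0.87  0.62]
```

```bash

python3 -m inch '[{"translation":[0.7,-0.3,0.3],"spin":0},{"translation":[0.7,-0.3,0.2],"spin":0}]' >/dev/null; python3 j.py
python3 -c "
from h import *
go(.4532+.13*.609,-.1016-.13*.793,.094,-122);go(.438,-.082,.09,-125)"
```

```text
t 42.52 pos [ 0.4378 -0.0867  0.0902] jaw -122.50 w 0.0004 F [-0.7 -0.8 -0.4] toolx [ 0.095 -0.054 -0.994]
[ 1.357  0.221 -1.354  2.116  0.343  0.908 -2.322]
tool delta cm [  1.15   4.87 -14.28]  spin -0.50 (jaw now -122.50)  delta after spin [  1.15   4.99 -14.24]
tool delta cm [-0.   -0.41  0.23]  spin 2.50 (jaw now -122.50)  delta after spin [-0.   -0.4   0.25]
```

```bash

python3 -m inch '[{"translation":[0.1,0.34,-0.94],"spin":0},{"translation":[0.2,0.68,-1.9],"spin":0},{"translation":[0.2,0.68,-1.9],"spin":0}]' >/dev/null; python3 j.py
python3 -c "
from h import *
go(.4532+.13*.609,-.1016-.13*.793,.092,-122);snap('wrist','w19',None,1.4);snap('top','t19',(300,140,450,280),4.2)"
```

```text
t 42.90 pos [ 0.4684 -0.1265  0.0889] jaw -122.68 w 0.0004 F [-2.1  2.9  2.5] toolx [ 0.091 -0.053 -0.994]
[ 1.267  0.338 -1.236  2.028  0.455  0.95  -2.335]
tool delta cm [ 0.69  3.12 -9.58]  spin -0.68 (jaw now -122.68)  delta after spin [ 0.69  3.24 -9.54]
```

View pics/w19.png

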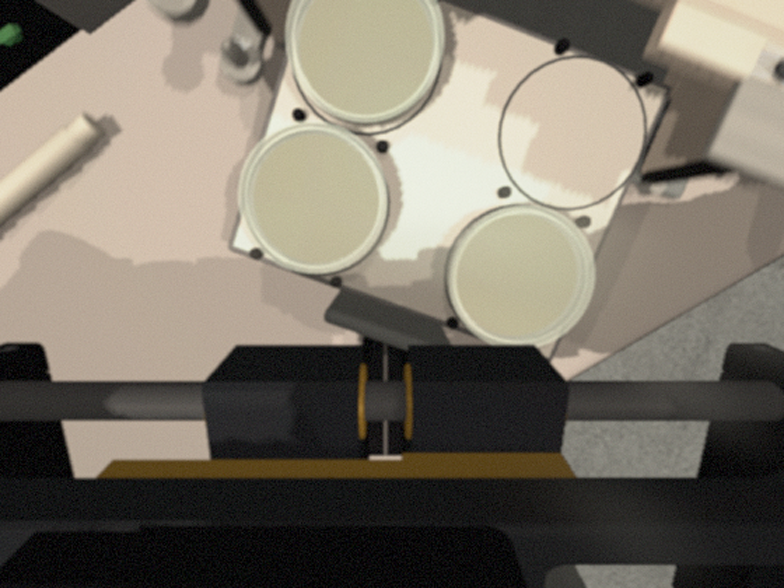

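```bash

python3 -m inch '[{"translation":[0.15,0.68,-1.9],"spin":0},{"translation":[0.15,0.68,-1.9],"spin":0},{"translation":[0.15,0.68,-1.9],"spin":0},{"translation":[0.15,0.68,-1.9],"spin":0}]' >/dev/null; python3 j.py
python3 -c "
from h import *
go(.4532+.135*.609,-.1016-.135*.793,.092,-122)"
```

```text
t 43.50 pos [ 0.5177 -0.1901  0.0892] jaw -122.75 w 0.0005 F [-0.9  3.  -0. ] toolx [ 0.087 -0.049 -0.995]
[ 1.19   0.486 -1.118  1.868  0.56   1.02  -2.293]
tool delta cm [-0.03  0.61 -2.51]  spin -0.75 (jaw now -122.75)  delta after spin [-0.03  0.64 -2.5 ]
```

```bash

python3 -m inch '[{"translation":[0.05,0.4,-1.1],"spin":0},{"translation":[0.05,0.4,-1.1],"spin":0}]' >/dev/null; python3 j.py
python3 -m inch '[{"translation":[0,0.2,-0.6],"spin":0},{"translation":[0,0.2,-0.6],"spin":0}]' >/dev/null; python3 j.py
python3 -c "
from h import *
snap('wrist','w20',None,1.4)"
```

```text
t 43.75 pos [ 0.5321 -0.2091  0.0897] jaw -122.78 w 0.0005 F [-1.8  2.7 -2.4] toolx [ 0.085 -0.048 -0.995]
[ 1.171  0.525 -1.091  1.816  0.582  1.042 -2.273]
t 44.00 pos [ 0.5339 -0.2102  0.0889] jaw -122.51 w 0.0006 F [-29.8  23.7  23.5] toolx [ 0.067 -0.037 -0.997]
[ 1.16   0.545 -1.084  1.793  0.581  1.069 -2.263]
```

View pics/w20.png

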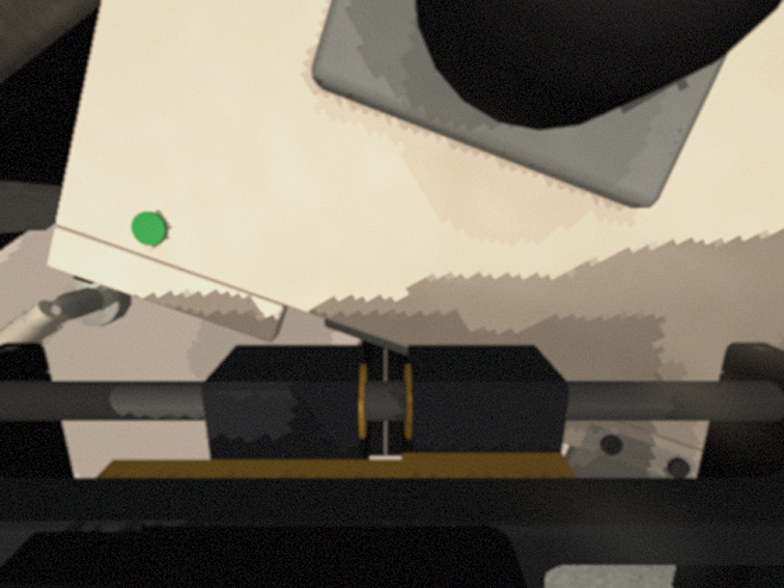

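```bash

python3 -m inch '[{"translation":[-0.1,0.1,-0.3],"spin":0}]' >/dev/null; python3 j.py
python3 -m inch '[{"translation":[-0.1,0.1,-0.3],"spin":0}]' >/dev/null; python3 j.py
python3 -m inch '[{"translation":[-0.1,0.1,-0.3],"spin":0}]' >/dev/null; python3 j.py
```

```text
t 44.17 pos [ 0.5334 -0.2098  0.0894] jaw -122.39 w 0.0004 F [-8.9  6.7  0.9] toolx [ 0.06  -0.034 -0.998]
[ 1.157  0.549 -1.084  1.788  0.578  1.079 -2.259]
t 44.30 pos [ 0.5333 -0.2099  0.0896] jaw -122.28 w 0.0006 F [-8.4  8.5 -2. ] toolx [ 0.055 -0.031 -0.998]
[ 1.155  0.552 -1.083  1.782  0.577  1.087 -2.255]
t 44.42 pos [ 0.5334 -0.21    0.0896] jaw -122.19 w 0.0004 F [-7.7 10.  -2. ] toolx [ 0.05  -0.028 -0.998]
[ 1.153  0.556 -1.082  1.777  0.575  1.094 -2.251]
```

```bash

python3 -m inch '[{"translation":[-0.05,0.1,-0.3],"spin":0},{"translation":[-0.05,0.1,-0.3],"spin":0},{"translation":[-0.05,0.1,-0.3],"spin":0},{"translation":[-0.05,0.1,-0.3],"spin":0},{"translation":[-0.05,0.1,-0.3],"spin":0},{"translation":[-0.05,0.1,-0.3],"spin":0}]' >/dev/null; python3 j.py
python3 -m inch '[{"translation":[0,0.1,-0.3],"spin":0},{"translation":[0,0.1,-0.3],"spin":0},{"translation":[0,0.1,-0.3],"spin":0},{"translation":[0,0.1,-0.3],"spin":0},{"translation":[0,0.1,-0.3],"spin":0},{"translation":[0,0.1,-0.3],"spin":0}]' >/dev/null; python3 j.py
```

```text
t 45.17 pos [ 0.5336 -0.2102  0.0897] jaw -121.62 w 0.0009 F [-12.5   9.5   6.7] toolx [ 0.019 -0.011 -1.   ]
[ 1.136  0.582 -1.075  1.745  0.57   1.14  -2.233]
t 45.92 pos [ 0.5339 -0.2101  0.0895] jaw -121.02 w 0.0002 F [-14.   10.7   9.8] toolx [-0.015  0.004 -1.   ]
[ 1.116  0.607 -1.066  1.712  0.567  1.186 -2.218]
```

```bash

python3 -m inch '[{"translation":[0,0.1,-0.3],"spin":0},{"translation":[0,0.1,-0.3],"spin":0},{"translation":[0,0.1,-0.3],"spin":0}]' >/dev/null; python3 j.py
python3 -m inch '[{"translation":[0,-0.7,2],"spin":0},{"translation":[0,-0.7,2],"spin":0},{"translation":[-3,-0.7,2],"spin":0},{"translation":[-5,0,0],"spin":0},{"translation":[-5,0,0],"spin":0},{"translation":[0,0,0],"spin":0}]' >/dev/null; python3 j.py
python3 -c "
from h import *
snap('wrist','w21',None,1.4);snap('top','t21',(300,140,450,280),4.2)"
```

```text
t 46.30 pos [ 0.5341 -0.2101  0.0895] jaw -120.71 w 0.0003 F [-15.7  10.9  11.6] toolx [-0.032  0.011 -0.999]
[ 1.106  0.62  -1.061  1.695  0.565  1.209 -2.21 ]
t 47.05 pos [ 0.4985 -0.1641  0.2274] jaw -120.78 w 0.0002 F [ 0.2  0.7 -1.3] toolx [-0.027  0.006 -1.   ]
[ 1.261  0.38  -1.246  1.674  0.361  1.382 -2.151]
```

View pics/w21.png

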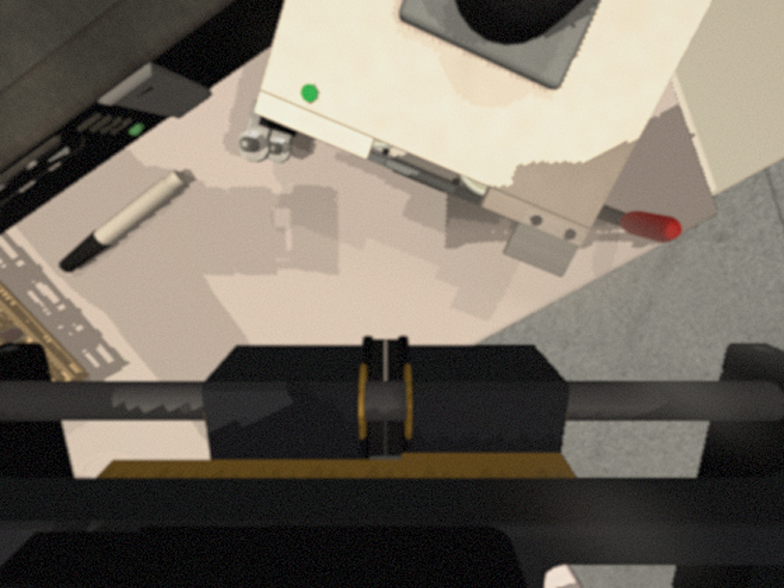

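View pics/t21.png

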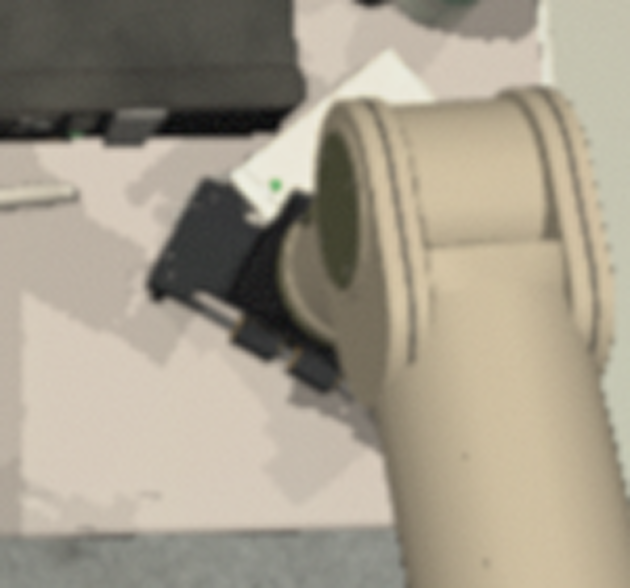

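```bash
python3 -c "
from h import *
T=np.load('pics/w21_T.npy')
print('knob',ray('wrist',np.array((668,228))/1.4,.074,T)[:2])
go(.42,-.32,.2,-70)"
python3 -m inch '[{"translation":[0,3,0],"spin":0},{"translation":[0,4,0.5],"spin":0},{"translation":[0,4,0.5],"spin":0},{"translation":[0,4,0.5],"spin":0},{"translation":[0,2,0],"spin":0}]' >/dev/null; python3 j.py
```

```text
knob [ 0.4254821  -0.35340123]
tool delta cm [ 2.52 17.28 -1.47]  spin -50.80 (jaw now -120.80)  delta after spin [ 2.52 12.06 12.46]
t 47.77 pos [ 0.392  -0.3056  0.2202] jaw -120.61 w 0.0004 F [-0.2 -0.8  0.5] toolx [-0.036  0.011 -0.999]
[ 1.668  0.31  -1.27   1.744  0.307  1.354 -1.773]
```

```bash
python3 -m inch '[{"translation":[0,0,0],"spin":-10},{"translation":[0,0,0],"spin":-10},{"translation":[0,0,0],"spin":-10},{"translation":[0,0,0],"spin":-10},{"translation":[0,0,0],"spin":-10},{"translation":[0,0,0],"spin":0}]' 0.55 10 >/dev/null; python3 j.py; python3 -c "
from h import *
go(.4255,-.3534,.12,-64);snap('wrist','w22',None,1.4)"
```

```text
t 48.52 pos [ 0.3869 -0.3082  0.2126] jaw -69.48 w 0.0385 F [ 0.4 -0.3 -0.1] toolx [-0.043  0.017 -0.999]
[ 1.75   0.422 -1.415  1.751  0.422  1.388 -0.964]
tool delta cm [ 9.01  5.87 -2.35]  spin -5.48 (jaw now -69.48)  delta after spin [ 9.01  6.07 -1.77]
```

View pics/w22.png

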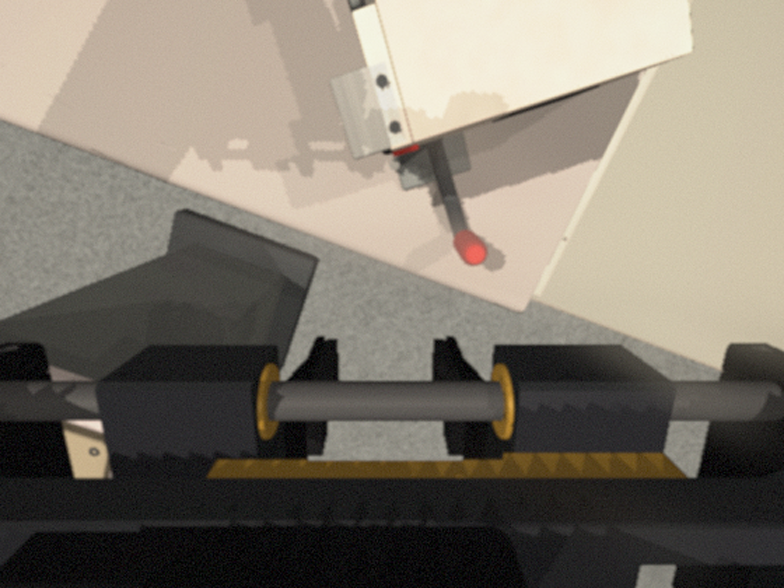

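```bash
python3 -c "
from h import *
T=np.load('pics/w22_T.npy');k=ray('wrist',np.array((473,250))/1.4,.074,T)[:2];print('knob',k)"
python3 -m inch '[{"translation":[1,3,-1.2],"spin":0},{"translation":[2,2.8,-1.2],"spin":0},{"translation":[2,0,0],"spin":0},{"translation":[0,0,0],"spin":0}]' >/dev/null; python3 j.py; python3 -c "
from h import *
go(.4255,-.3534,.07,-67);snap('wrist','w23',None,1.4)"
```

```text
knob [ 0.42552723 -0.35218724]
t 49.08 pos [ 0.4272 -0.3549  0.1568] jaw -70.56 w 0.0391 F [-0.1 -0.4  0.2] toolx [-0.046  0.017 -0.999]
[ 1.539  0.585 -1.234  1.668  0.563  1.353 -1.031]
tool delta cm [ 8.68  0.07 -0.21]  spin -3.56 (jaw now -70.56)  delta after spin [ 8.68  0.08 -0.21]
```

View pics/w23.png

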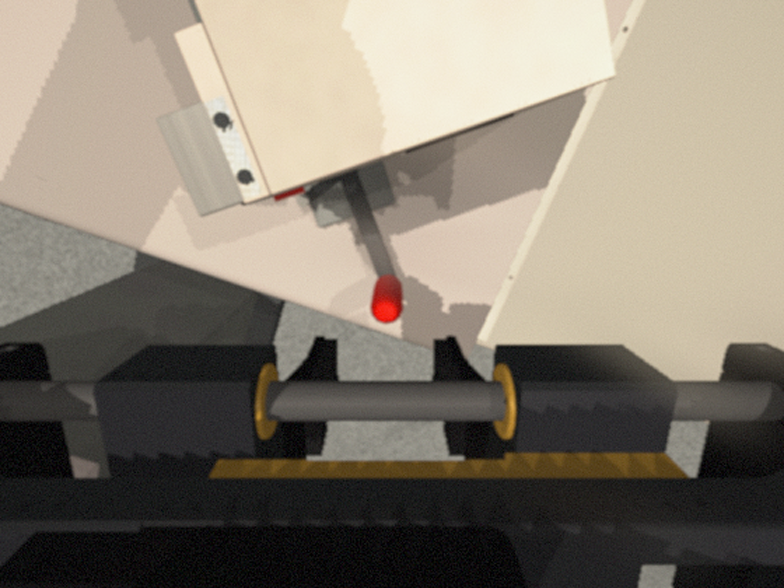

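```bash
python3 -c "
from h import *
T=np.load('pics/w23_T.npy');k=ray('wrist',np.array((387,308))/1.4,.074,T)[:2];print('knob',k)
go(k[0],k[1],.07,-67)"
python3 -m inch '[{"translation":[2,0,0],"spin":-1.5},{"translation":[3,0,0],"spin":-2},{"translation":[2.5,0,0],"spin":0},{"translation":[0,0,0],"spin":0}]' >/dev/null; python3 j.py; python3 -c "
from h import *
go(.4255,-.3534,.069,-67)"
```

```text
knob [ 0.42547967 -0.35429717]
tool delta cm [ 8.78  0.1  -0.16]  spin -3.56 (jaw now -70.56)  delta after spin [ 8.78  0.11 -0.15]
t 49.62 pos [ 0.4232 -0.3539  0.0816] jaw -66.93 w 0.0394 F [-0.3  0.  -0.2] toolx [-0.043  0.012 -0.999]
[ 1.508  0.661 -1.178  1.751  0.651  1.233 -1.025]
tool delta cm [ 1.25  0.08 -0.28]  spin 0.07 (jaw now -66.93)  delta after spin [ 1.25  0.08 -0.28]
```

Now lower, cage the knob and drag it back to the locked stop.

```bash

python3 -m inch '[{"translation":[0.7,0.1,-0.2],"spin":0},{"translation":[0.5,0,0],"spin":0},{"translation":[0,0,0],"spin":0},{"translation":[0,0,0],"spin":0}]' 0.7 10 >/dev/null; python3 j.py
python3 -m inch '[{"translation":[0,-1.2,0.4],"spin":0},{"translation":[0,-1.2,0.3],"spin":0},{"translation":[0,-1.2,0],"spin":0}]' >/dev/null; python3 j.py
python3 -c "
from h import *
go(.405,-.306,.069,-67)"
```

```text
t 50.12 pos [ 0.426  -0.3545  0.0713] jaw -66.94 w 0.0262 F [-0.3  0.1  0.6] toolx [-0.041  0.01  -0.999]
[ 1.495  0.675 -1.164  1.755  0.666  1.217 -1.035]
t 50.50 pos [ 0.4042 -0.3235  0.0728] jaw -67.01 w 0.0261 F [-0.1 -2.8 -1.3] toolx [-0.04   0.008 -0.999]
[ 1.552  0.614 -1.214  1.848  0.632  1.181 -1.057]
tool delta cm [ 0.39 -1.57 -0.77]  spin -0.01 (jaw now -67.01)  delta after spin [ 0.39 -1.57 -0.77]
```

```bash

python3 -m inch '[{"translation":[0.2,-1.0,-0.4],"spin":0},{"translation":[0,-0.6,-0.3],"spin":0},{"translation":[0,-0.4,0],"spin":0}]' >/dev/null; python3 j.py
python3 -m inch '[{"translation":[0,-0.4,0],"spin":0},{"translation":[0,-0.3,0],"spin":0}]' >/dev/null; python3 j.py
python3 -c "
from h import *
snap('wrist','w24',None,1.4)"
```

```text
t 50.88 pos [ 0.4031 -0.3025  0.0714] jaw -67.02 w 0.0261 F [ 11.5 -17.4 -14.6] toolx [-0.038  0.004 -0.999]
[ 1.551  0.59  -1.233  1.887  0.621  1.16  -1.09 ]
t 51.12 pos [ 0.4029 -0.3023  0.0719] jaw -67.22 w 0.0269 F [  8.8 -15.1 -13.9] toolx [-0.03  -0.005 -1.   ]
[ 1.559  0.58  -1.238  1.897  0.623  1.147 -1.096]
```

View pics/w24.png

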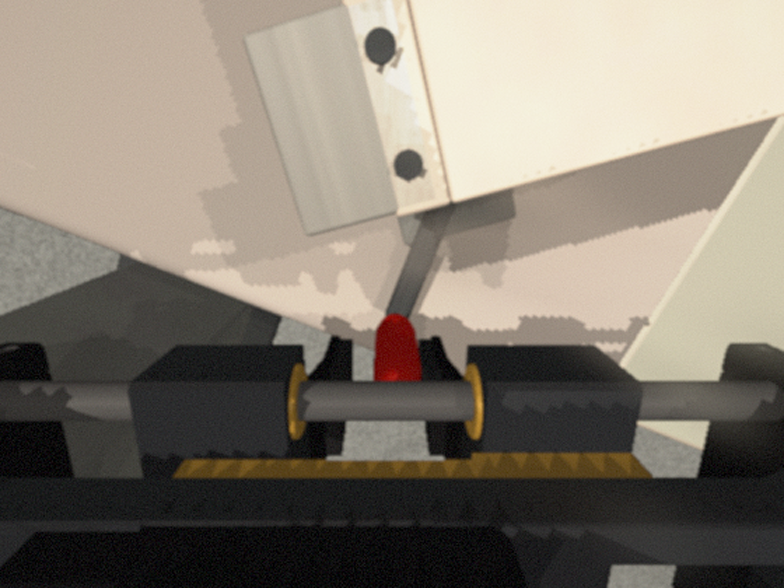

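```bash

python3 -m inch '[{"translation":[0,0.35,0],"spin":0},{"translation":[-3,0.1,0],"spin":0},{"translation":[-5,0,0],"spin":0},{"translation":[-5,0,0],"spin":0},{"translation":[-2,-3,0],"spin":0},{"translation":[0,-4,0],"spin":0},{"translation":[0,-4,-1],"spin":0},{"translation":[0,-2,-1],"spin":0}]' >/dev/null; python3 j.py; python3 -c "
from h import *
go(.435,-.18,.22,0);snap('top','t24',(300,140,450,280),4.2);snap('scene','s24',(290,110,440,240),4.5)"
```

```text
t 52.17 pos [ 0.3792 -0.1838  0.2269] jaw -66.84 w 0.0264 F [ 0.9 -0.4 -0.7] toolx [-0.034  0.009 -0.999]
[ 1.862 -0.161 -1.373  1.903 -0.155  1.308 -0.629]
tool delta cm [ 0.5   1.86 -5.29]  spin -66.84 (jaw now -66.84)  delta after spin [ 0.5   5.6  -0.37]
```

View pics/t24.png

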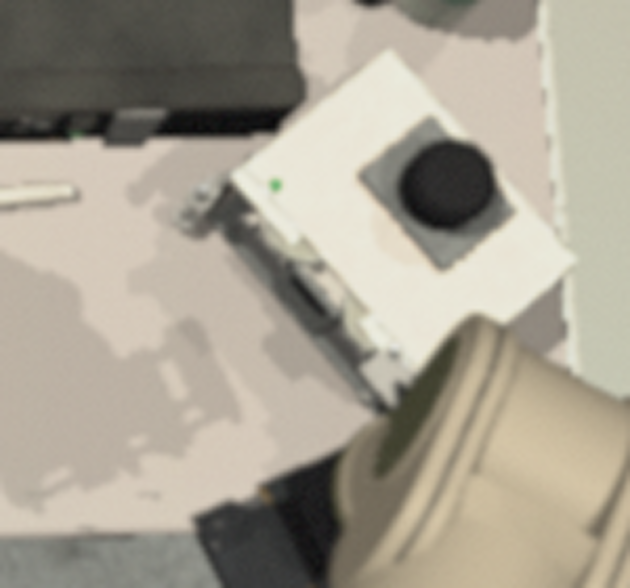

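View pics/s24.png

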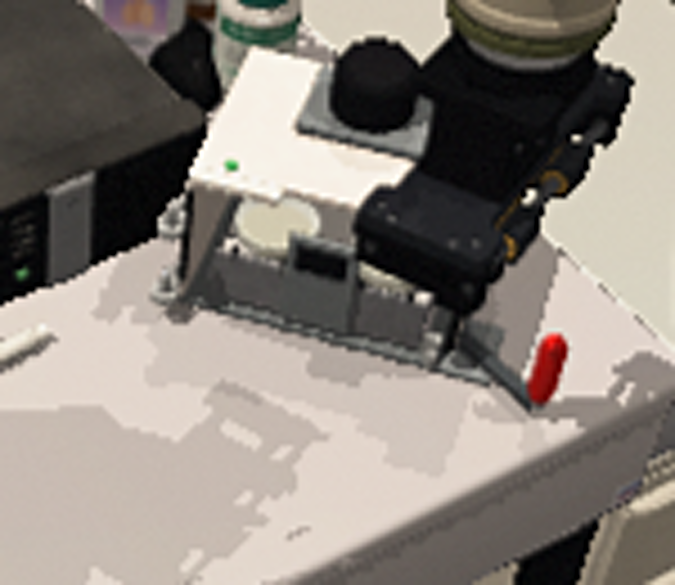

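```bash

python3 -m inch '[{"translation":[0,1,-2.6],"spin":0},{"translation":[0,1,-2.6],"spin":0},{"translation":[0,0,0],"spin":-10},{"translation":[0,0,0],"spin":-10},{"translation":[0,0,0],"spin":-10}]' 0.3 >/dev/null; python3 j.py
python3 -m inch '[{"translation":[0,0,0],"spin":-10},{"translation":[0,0,0],"spin":-10},{"translation":[0,0,0],"spin":-10},{"translation":[0,0,0],"spin":-5},{"translation":[0,0,0],"spin":0}]' >/dev/null; python3 j.py; python3 -c "
from h import *
go(.43,.29,.2,0);snap('top','t25',(120,140,320,280),4);snap('scene','s25',(170,160,340,310),4)"
```

```text
t 52.90 pos [ 0.4279 -0.1811  0.2231] jaw -36.10 w 0.0596 F [ 0.1 -0.9  0.2] toolx [-0.041  0.013 -0.999]
[ 1.606  0.273 -1.446  1.807  0.271  1.353 -0.537]
t 53.52 pos [ 0.4288 -0.1811  0.221 ] jaw 0.25 w 0.0609 F [ 0.8  0.5 -0. ] toolx [-0.04   0.022 -0.999]
[ 1.606  0.293 -1.453  1.806  0.282  1.354  0.088]
tool delta cm [  3.14   0.42 -47.05]  spin 0.25 (jaw now 0.25)  delta after spin [  3.14   0.21 -47.05]
```

View pics/t25.png

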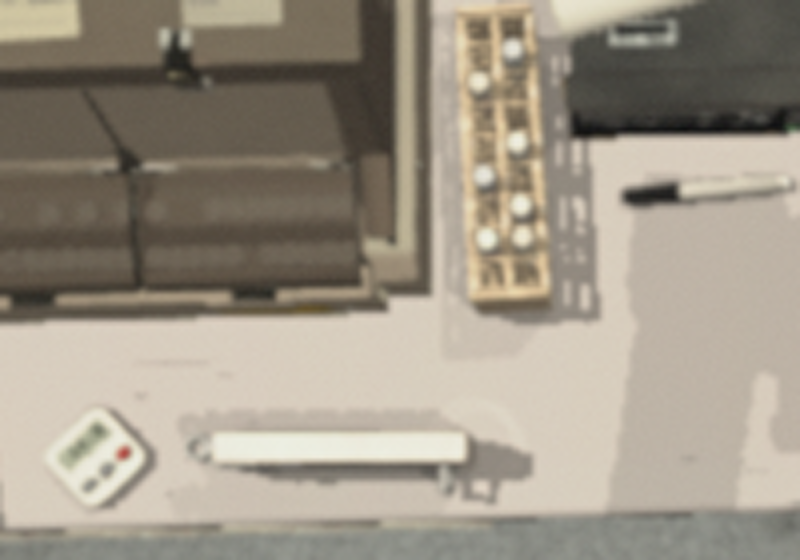

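View pics/s25.png

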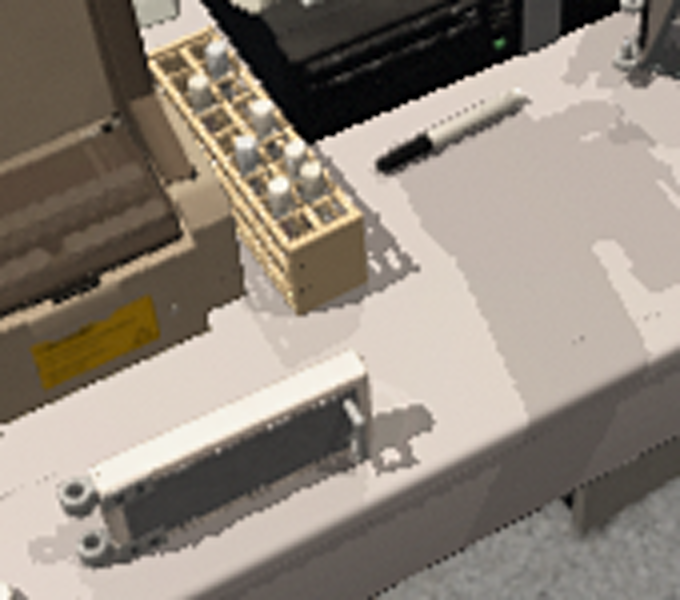

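```bash
python3 -c "
from h import *
c2=lambda p:(np.array(p)/4.+[120,140]);s2=lambda p:np.array(p)/4.+[170,160]
for p in [(100,400),(210,330),(243,300)]: print('cab base scene',ray('scene',s2(p),0)[:2])
for p in [(385,305),(200,315),(30,320)]: print('cab top',ray('top',c2(p),0)[:2],ray('top',c2(p),.15)[:2])
for p in [(100,470),(355,352),(365,370),(118,490)]: print('door top edge scene',ray('scene',s2(p),.086)[:2])
for p in [(213,432),(213,462),(467,430),(467,461)]: print('door top',ray('top',c2(p),.086)[:2])
"
```

```text
cab base scene [0.54525499 0.34848135]
cab base scene [0.56063021 0.25557628]
cab base scene [0.57287419 0.22295623]
cab top [0.54724577 0.27182584] [0.52417917 0.25065388]
cab top [0.54275961 0.42075508] [0.52019902 0.38278489]
cab top [0.54205092 0.55747397] [0.51957026 0.50408279]
door top edge scene [0.4354646 0.380129 ]
door top edge scene [0.43293889 0.19957167]
door top edge scene [0.41691832 0.20079525]
door top edge scene [0.41629464 0.37616863]
door top [0.44157559 0.38770466]
door top [0.41934274 0.38732772]
door top [0.43842687 0.1987044 ]
door top [0.41546186 0.19890401]
```

```bash

python3 -m inch '[{"translation":[-1,0,-3],"spin":0},{"translation":[-1,0,-4],"spin":0}]' 0.3 >/dev/null; python3 j.py
python3 -m inch '[{"translation":[-1,0,-4],"spin":0},{"translation":[0,0,-4],"spin":0}]' >/dev/null; python3 j.py; 
```

```text
t 53.88 pos [ 0.4294 -0.1121  0.2424] jaw -0.31 w 0.0611 F [ 0.2 -0.1  0. ] toolx [-0.04   0.028 -0.999]
[ 1.608  0.084 -1.456  1.823  0.063  1.353  0.129]
t 54.12 pos [ 0.431  -0.0299  0.2553] jaw -0.55 w 0.0611 F [-0.1 -0.2  0. ] toolx [-0.038  0.028 -0.999]
[ 1.568 -0.148 -1.432  1.832 -0.173  1.376  0.168]
```

```bash

python3 -m inch '[{"translation":[0,0,-4],"spin":0},{"translation":[0,0,-4],"spin":0}]' >/dev/null; python3 j.py
python3 -m inch '[{"translation":[0,0,-4],"spin":0},{"translation":[0,0,-4],"spin":0}]' >/dev/null; python3 j.py; 
```

```text
t 54.38 pos [0.432  0.0526 0.2575] jaw -0.83 w 0.0607 F [ 0.5 -0.2  0.3] toolx [-0.038  0.025 -0.999]
[ 1.457 -0.212 -1.459  1.826 -0.24   1.384  0.04 ]
t 54.62 pos [0.4337 0.1281 0.2602] jaw -1.35 w 0.0612 F [-0.1 -0.3  0.7] toolx [-0.034  0.015 -0.999]
[ 1.082  0.065 -1.456  1.789  0.039  1.371 -0.407]
```

```bash

python3 -m inch '[{"translation":[0,0,-4],"spin":0},{"translation":[0,0,-4],"spin":0},{"translation":[0,0,-3],"spin":0}]' >/dev/null; python3 j.py
python3 -m inch '[{"translation":[0,0,-2.5],"spin":0},{"translation":[0,0,0],"spin":0}]' >/dev/null; python3 j.py;python3 -c "
from h import *
go(.43,.29,.2,-1);snap('wrist','w26',None,1.4)"
```

```text
t 55.00 pos [0.4368 0.2425 0.2609] jaw -1.69 w 0.0611 F [ 0.5 -0.7 -0.5] toolx [-0.036  0.017 -0.999]
[ 0.599  0.299 -1.356  1.686  0.259  1.41  -0.823]
t 55.25 pos [0.4364 0.2713 0.2607] jaw -1.61 w 0.0609 F [ 0.2 -0.5  0. ] toolx [-0.038  0.019 -0.999]
[ 0.493  0.34  -1.324  1.654  0.292  1.421 -0.895]
tool delta cm [ 6.13 -0.46 -1.75]  spin -0.61 (jaw now -1.61)  delta after spin [ 6.13 -0.44 -1.75]
```

View pics/w26.png

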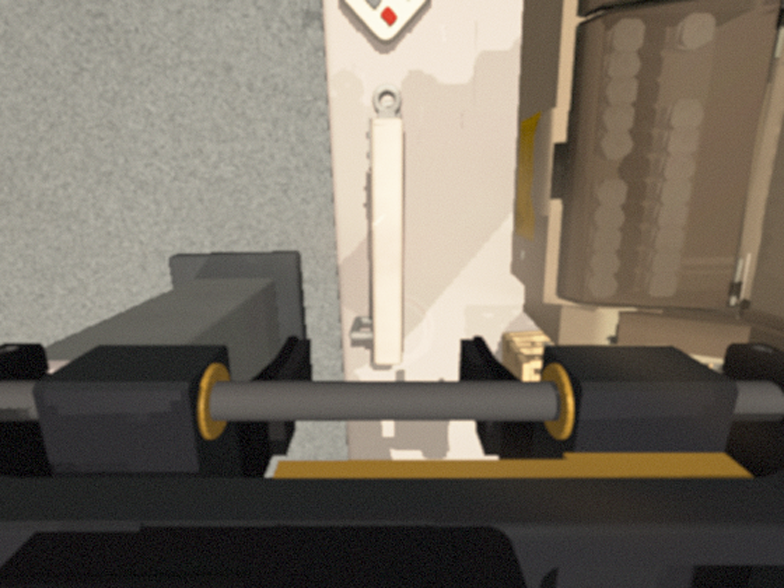

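```bash
python3 -c "
from h import *
T=np.load('pics/w26_T.npy')
f=lambda p,z: ray('wrist',np.array(p)/1.4,z,T)[:2]
a=[f(p,.086) for p in [(372.5,119),(402.5,118),(374.5,365),(401,365)]]
for q in a: print(q)
L=(a[0]+a[1])/2;R=(a[2]+a[3])/2;print('len',np.linalg.norm(L-R),'yaw',np.degrees(np.arctan2(L[1]-R[1],L[0]-R[0]))-90,'ctr',(L+R)/2)
print('knuckle',f((387,102),.086-.002))
print('cab',f((520,150),0),f((515,300),0),f((522,250),.1))
"
```

```text
[0.42398932 0.38661603]
[0.44515366 0.38655766]
[0.41893581 0.19921665]
[0.44055739 0.19897664]
len 0.18755227320423093 yaw -1.474129968907846 ctr [0.43215905 0.29284174]
knuckle [0.43446849 0.39769751]
cab [0.550481   0.36821134] [0.55267269 0.22838604] [0.52918312 0.29330705]
```

```bash

python3 -m inch '[{"translation":[2,-0.2,-1],"spin":0},{"translation":[3,-0.2,-1],"spin":0},{"translation":[3,0,0],"spin":0},{"translation":[2,0,0],"spin":0},{"translation":[0,0,0],"spin":0}]' >/dev/null; python3 j.py;python3 -c "
from h import *
go(.432,.293,.078,-1.4);snap('wrist','w27',None,1.4)"
```

```text
t 55.92 pos [0.4327 0.2867 0.1586] jaw -2.44 w 0.0604 F [ 0.5 -0.8  0.3] toolx [-0.036  0.016 -0.999]
[ 0.367  0.444 -1.23   1.779  0.402  1.244 -1.013]
tool delta cm [ 8.07  0.2  -0.51]  spin -1.04 (jaw now -2.44)  delta after spin [ 8.07  0.21 -0.51]
```

View pics/w27.png

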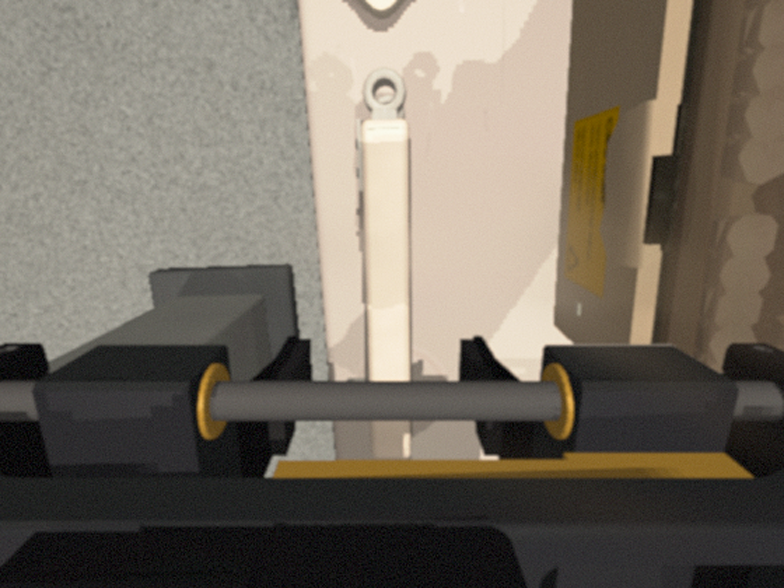

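```bash
python3 -c "
from h import *
T=np.load('pics/w27_T.npy')
f=lambda p,z: ray('wrist',np.array(p)/1.4,z,T)[:2]
L=(f((363,140),.086)+f((410,140),.086))/2;R=(f((367,350),.086)+f((411.5,350),.086))/2
print(L,R,'yaw',np.degrees(np.arctan2(L[1]-R[1],L[0]-R[0]))-90, 'x at .293',np.interp(.293,[R[1],L[1]],[R[0],L[0]]),'end',f((386,120),.086),'kn',f((385,92),.085))"
python3 -m inch '[{"translation":[2.5,0.1,-0.5],"spin":-1},{"translation":[2.5,0,0],"spin":0},{"translation":[1.5,0,0],"spin":0},{"translation":[0,0,0],"spin":0}]' >/dev/null; python3 j.py;python3 -c "
from h import *
go(.432,.293,.078,-1.4)"
```

```text
[0.43457362 0.37764447] [0.43152351 0.26842267] yaw -1.5996132943782442 x at .293 0.432209855794758 end [0.4347344  0.38672225] kn [0.434753   0.39929793]
t 56.48 pos [0.4358 0.2936 0.0976] jaw -1.65 w 0.0607 F [-0.5  0.3  0.2] toolx [-0.029  0.02  -0.999]
[ 0.291  0.524 -1.16   1.831  0.49   1.14  -1.064]
tool delta cm [ 1.97 -0.32  0.11]  spin -0.25 (jaw now -1.65)  delta after spin [ 1.97 -0.32  0.11]
```

```bash

python3 -m inch '[{"translation":[0.9,-0.35,0.1],"spin":0},{"translation":[0.9,0,0],"spin":0},{"translation":[0,0,0],"spin":0}]' >/dev/null; python3 j.py
python3 -m inch '[{"translation":[0,0,0],"spin":0},{"translation":[0,0,0],"spin":0},{"translation":[0,0,0],"spin":0},{"translation":[0,0,0],"spin":0},{"translation":[0,0,0],"spin":0}]' 1 40 >/dev/null; python3 j.py
```

```text
t 56.85 pos [0.4325 0.2935 0.0804] jaw -1.69 w 0.0609 F [0.5 0.1 0.5] toolx [-0.026  0.021 -0.999]
[ 0.278  0.538 -1.144  1.854  0.51   1.106 -1.083]
t 57.48 pos [0.4329 0.2938 0.0812] jaw -1.68 w 0.0238 F [-0.1 -1.2 -0.4] toolx [-0.025  0.021 -0.999]
[ 0.278  0.537 -1.144  1.853  0.51   1.106 -1.082]
```

```bash

python3 -m inch '[{"translation":[-1,0,0],"spin":0},{"translation":[-2,0,0],"spin":0},{"translation":[-3,0,0],"spin":0},{"translation":[-1,0,0],"spin":0},{"translation":[0,0,0],"spin":0}]' >/dev/null; python3 j.py
python3 -c "
from h import *
snap('scene','s28',(170,160,340,310),4)"
```

```text
t 58.10 pos [0.4346 0.2921 0.1558] jaw -1.67 w 0.0237 F [ 0.1 -0.8 -2.6] toolx [-0.025  0.021 -0.999]
[ 0.356  0.45  -1.228  1.781  0.414  1.23  -1.014]
```

View pics/s28.png

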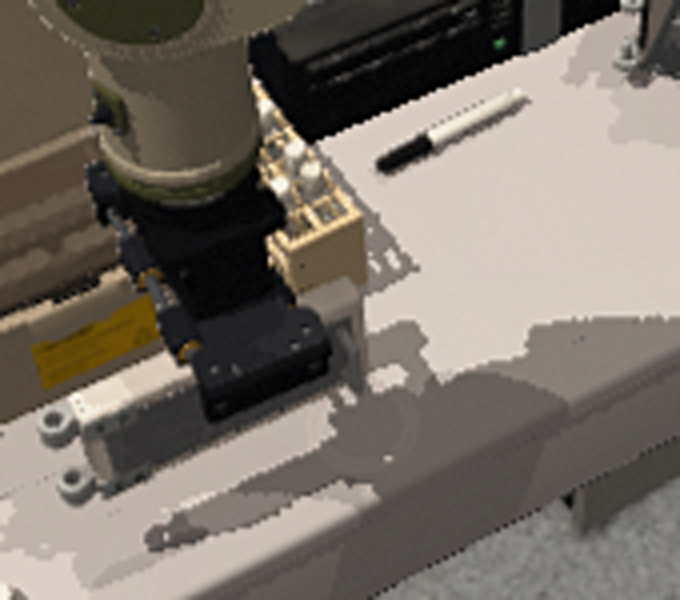

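```bash

python3 -m inch '[{"translation":[0,0,2],"spin":0},{"translation":[0,0,3],"spin":0},{"translation":[0,0,4],"spin":0},{"translation":[0,0,4],"spin":0}]' >/dev/null; python3 j.py
python3 -m inch '[{"translation":[0,0,4],"spin":0},{"translation":[0,0,4],"spin":0},{"translation":[0,0,4],"spin":0}]' >/dev/null; python3 j.py
```

```text
t 58.65 pos [0.4281 0.1612 0.1496] jaw -1.28 w 0.0241 F [ 2.1  0.5 -1.9] toolx [-0.03   0.022 -0.999]
[ 0.799  0.306 -1.362  1.935  0.288  1.172 -0.695]
t 59.02 pos [0.4232 0.0369 0.1445] jaw -1.26 w 0.0240 F [-0.1 -0.4 -2.6] toolx [-0.033  0.022 -0.999]
[ 1.184  0.185 -1.413  2.005  0.17   1.14  -0.325]
```

```bash

python3 -m inch '[{"translation":[-0.7,1.5,3],"spin":0},{"translation":[-0.7,1.5,3],"spin":0},{"translation":[-0.7,1,2],"spin":0},{"translation":[0,0,0],"spin":10},{"translation":[0,0,0],"spin":10},{"translation":[0,0,0],"spin":10}]' >/dev/null; python3 j.py
python3 -m inch '[{"translation":[0,0,0],"spin":10},{"translation":[0,0,0],"spin":10},{"translation":[0,0,0],"spin":10},{"translation":[0,0,0],"spin":10}]' >/dev/null; python3 j.py
```

```text
t 59.77 pos [ 0.4604 -0.0503  0.1596] jaw -32.39 w 0.0237 F [ 0.2 -0.3 -1.7] toolx [-0.039  0.024 -0.999]
[ 1.117  0.244 -1.189  1.897  0.215  1.198 -0.714]
t 60.27 pos [ 0.4596 -0.0477  0.1584] jaw -73.52 w 0.0236 F [ 0.4  0.1 -2.8] toolx [-0.042  0.026 -0.999]
[ 1.016  0.202 -1.067  1.901  0.16   1.187 -1.393]
```

```bash
python3 - <<'E'
import cv2
for n,c in [('w18',(130,0,230,80)),('w16',(400,60,520,130)),('w21',(140,60,240,130)),('w1',(310,225,380,275))]:
    t=cv2.imread(f"pics/{n}_raw.png")[c[1]:c[3],c[0]:c[2]]
    cv2.imwrite(f"pics/pin_{n}.png",cv2.resize(t,None,fx=6,fy=6,interpolation=cv2.INTER_CUBIC))
E
```

```text
(no output)
```

View pics/pin_w18.png

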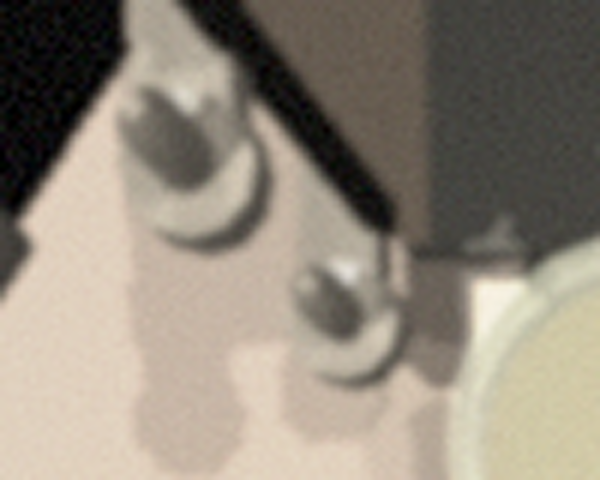

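View pics/pin_w16.png

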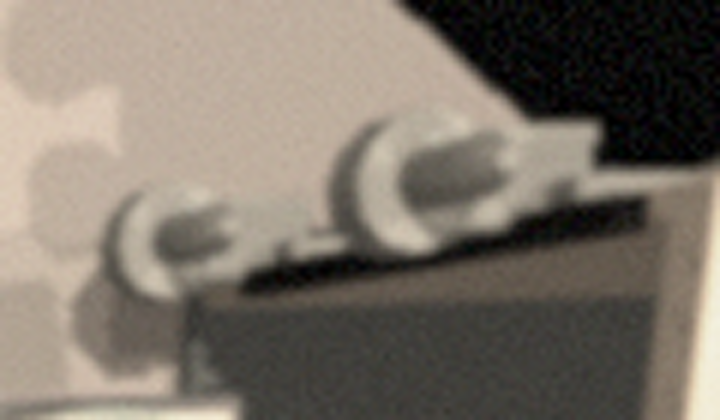

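View pics/pin_w21.png

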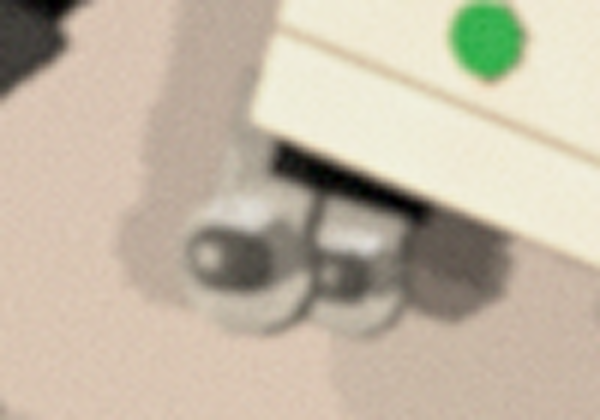

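```bash
python3 - <<'E'
from h import *
for n,u,l in [('w18',(153,17.5),(182,46.3)),('w21',(175,101.3),(194.7,105.8)),('w16',(482.5,85),(437.5,97))]:
    T=np.load(f'pics/{n}_T.npy'); print(n,ray('wrist',u,.110,T)[:2],ray('wrist',l,.046,T)[:2])
t=[np.load(f'pics/{n}_T.npy') for n in ('w18','w21','w16')]
print(tri([('wrist',np.array(p),T) for p,T in zip([(153,17.5),(175,101.3),(482.5,85)],t)]))
print(tri([('wrist',np.array(p),T) for p,T in zip([(182,46.3),(194.7,105.8),(437.5,97)],t)]))
st()
E
```

```text
w18 [ 0.61460587 -0.14100626] [ 0.61488215 -0.14151533]
w21 [ 0.61563383 -0.14153007] [ 0.61443587 -0.14101801]
w16 [ 0.61544009 -0.13932289] [ 0.61603388 -0.14080967]
(array([ 0.61647478, -0.14089184,  0.10722326]), [array([-0.5,  0.1]), array([-0.2, -0.3]), array([-0.3,  0.7])])
(array([ 0.61495747, -0.14105028,  0.04641908]), [array([-0.5,  0.2]), array([-0.4, -0.5]), array([-0.3,  1. ])])
t 60.27 pos [ 0.4596 -0.0477  0.1584] jaw -73.52 w 0.0236 F [ 0.4  0.1 -2.8] toolx [-0.042  0.026 -0.999]
```

```bash

python3 -m inch '[{"translation":[0,0,0],"spin":10},{"translation":[0,0,0],"spin":10},{"translation":[0,0,0],"spin":10},{"translation":[0,0,0],"spin":8},{"translation":[0,0,0],"spin":0}]' >/dev/null; python3 j.py
python3 -c "
from h import *
go(.50,-.06,.13,-112.5);c2=lambda p:(np.array(p)/4.+[120,140]);print(ray('top',c2((700,512)),0))"
```

```text
t 60.90 pos [ 0.4586 -0.0442  0.1567] jaw -112.42 w 0.0239 F [ 0.5 -0.3 -2.4] toolx [-0.045  0.029 -0.999]
[ 0.931  0.179 -0.975  1.906  0.127  1.182 -2.053]
tool delta cm [ 2.44 -0.09 -4.57]  spin 0.08 (jaw now -112.42)  delta after spin [ 2.44 -0.1  -4.57]
[0.37592276 0.02334511 0.        ]
```

```bash

python3 -m inch '[{"translation":[0,0,-2],"spin":0},{"translation":[1,0,-2.5],"spin":0},{"translation":[2,0,0],"spin":0},{"translation":[1.5,0,0],"spin":0},{"translation":[0,0,0],"spin":0}]' >/dev/null; python3 j.py
python3 -c "
from h import *
snap('wrist','w29',None,1.4);go(.5,-.06,.085,-112.5)"
```

```text
t 61.52 pos [ 0.4977 -0.0584  0.1064] jaw -111.44 w 0.0236 F [-0.4  0.1 -2.8] toolx [-0.048  0.029 -0.998]
[ 0.842  0.361 -0.921  1.859  0.282  1.122 -2.129]
tool delta cm [ 2.19  0.1  -0.35]  spin 1.06 (jaw now -111.44)  delta after spin [ 2.19  0.1  -0.36]
```

View pics/w29.png

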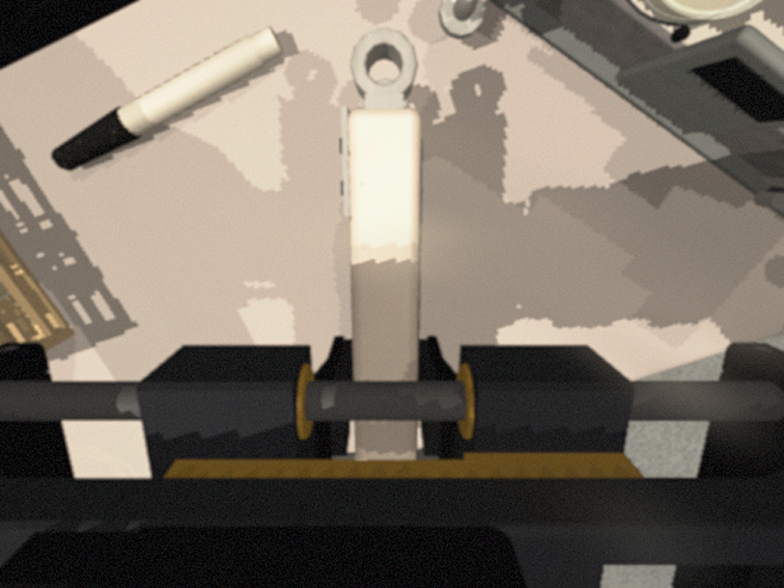

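```bash

python3 -m inch '[{"translation":[0.8,0,0],"spin":0},{"translation":[0.6,0,0],"spin":0}]' >/dev/null; python3 j.py
python3 -m inch '[{"translation":[0.5,0,0],"spin":0},{"translation":[0.3,0,0],"spin":0}]' >/dev/null; python3 j.py
```

```text
t 61.83 pos [ 0.4979 -0.0581  0.0936] jaw -111.41 w 0.0237 F [-0.6 -0.6 -2.3] toolx [-0.045  0.028 -0.999]
[ 0.832  0.377 -0.913  1.872  0.299  1.096 -2.142]
t 62.08 pos [ 0.4974 -0.0577  0.0854] jaw -111.40 w 0.0236 F [-5.   2.2  7.3] toolx [-0.045  0.028 -0.999]
[ 0.826  0.388 -0.908  1.88   0.31   1.082 -2.15 ]
```

```bash

python3 -m inch '[{"translation":[0,0,0],"spin":0},{"translation":[0,0,0],"spin":0},{"translation":[0,0,0],"spin":0}]' 0.655 10 >/dev/null; python3 j.py
python3 -m inch '[{"translation":[0.5,0,0],"spin":0},{"translation":[0,0,0],"spin":0}]' >/dev/null; python3 j.py
python3 -c "
from h import *
snap('wrist','w30',None,1.4);snap('scene','s30',(270,140,390,230),6)"
```

```text
t 62.45 pos [ 0.4982 -0.0577  0.0859] jaw -111.40 w 0.0300 F [ 0.1  0.1 -0.6] toolx [-0.044  0.028 -0.999]
[ 0.826  0.387 -0.908  1.879  0.31   1.081 -2.15 ]
t 62.70 pos [ 0.4981 -0.0577  0.0807] jaw -111.41 w 0.0299 F [-0.4 -0.8  0.1] toolx [-0.043  0.027 -0.999]
[ 0.822  0.395 -0.904  1.884  0.317  1.071 -2.156]
```

View pics/w30.png

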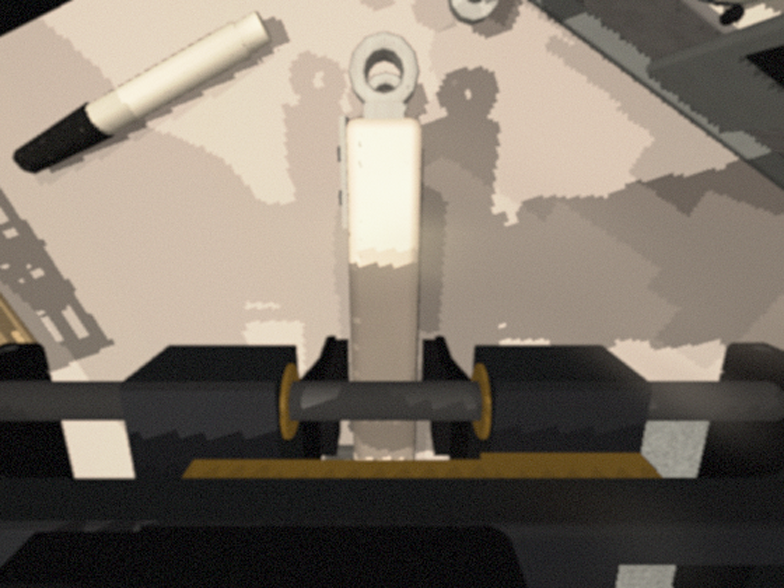

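View pics/s30.png

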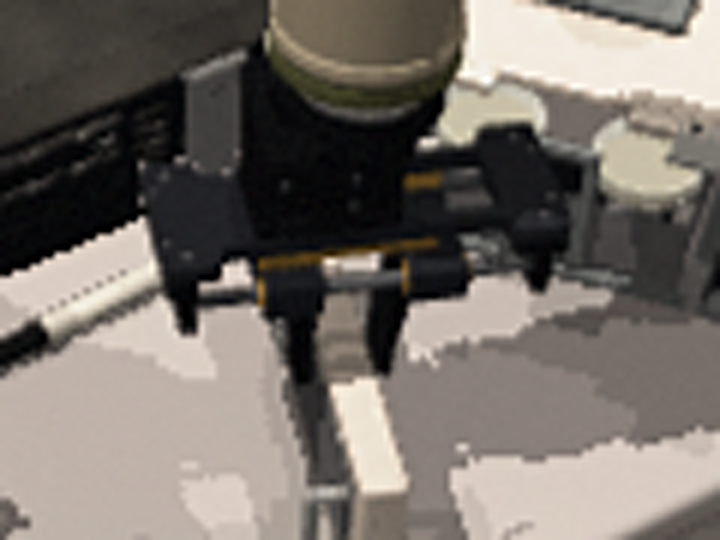

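```bash

python3 -m inch '[{"translation":[0,0,0],"spin":0},{"translation":[0,0,0],"spin":0},{"translation":[0,0,0],"spin":0},{"translation":[0,0,0],"spin":0}]' 1 40 >/dev/null; python3 j.py
python3 -m inch '[{"translation":[-1,0,0],"spin":0},{"translation":[-2,0,0],"spin":0},{"translation":[-2.5,0,0],"spin":0},{"translation":[-0.5,0,0],"spin":0},{"translation":[0,0,0],"spin":0}]' >/dev/null; python3 j.py
python3 -c "
from h import *
snap('wrist','w31',None,1.4);go(.516,-.1,.15,-112.5)"
```

```text
t 63.30 pos [ 0.4983 -0.0577  0.0811] jaw -111.41 w 0.0241 F [ 0.3  0.  -1.1] toolx [-0.043  0.027 -0.999]
[ 0.822  0.394 -0.904  1.883  0.317  1.072 -2.156]
t 63.92 pos [ 0.5011 -0.0593  0.1456] jaw -111.39 w 0.0238 F [ 0.4 -0.2 -2.5] toolx [-0.042  0.027 -0.999]
[ 0.868  0.312 -0.944  1.817  0.24   1.19  -2.096]
tool delta cm [-0.64  3.25 -2.85]  spin 1.12 (jaw now -111.38)  delta after spin [-0.64  3.19 -2.92]
```

View pics/w31.png

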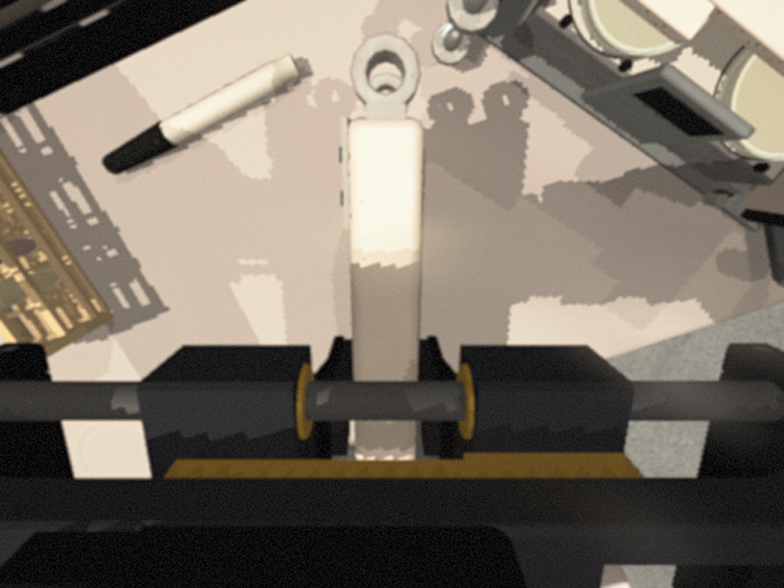

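```bash
python3 - <<'E'
import cv2
t=cv2.imread("pics/w31_raw.png")[0:100,220:400]
cv2.imwrite("pics/w31z.png",cv2.resize(t,None,fx=4.4,fy=4.4,interpolation=cv2.INTER_CUBIC))
E
```

```text
(no output)
```

View pics/w31z.png

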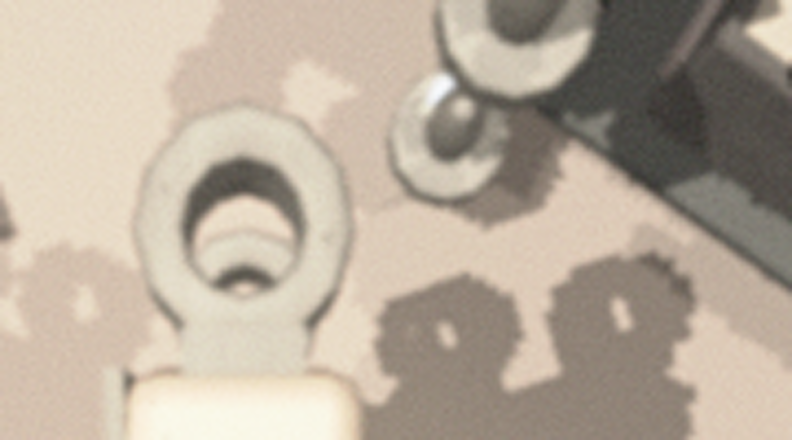

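```bash
python3 - <<'E'
from h import *
T=np.load('pics/w31_T.npy')
k=ray('wrist',(275.3,51.4),.1485,T); print('knuckle up top',k, 'pin low tip',ray('wrist',(325,24),.046,T))
# kinematic prediction: knuckle along -tool z horizontally
z=T[:3,2].copy();z[2]=0;z/=np.linalg.norm(z); print('kin',T[:3,3]-z*.1055)
a=np.degrees(np.arctan2(-z[1],-z[0]));print('door y dir',a, 'theta', -52.5-(a-90))
d=np.array([.6150,-.1412])-k[:2];print('d',d)
go(T[0,3]+d[0],T[1,3]+d[1],.134,-111.4)
E
```

```text
knuckle up top [ 0.59673619 -0.09741586  0.1485    ] pin low tip [ 0.6157554  -0.14092351  0.046     ]
kin [ 0.59932614 -0.09774836  0.14555449]
door y dir -21.364013923800268 theta 58.86401392380027
d [ 0.01826381 -0.04378414]
tool delta cm [ 0.94  3.43 -3.36]  spin 0.02 (jaw now -111.38)  delta after spin [ 0.94  3.43 -3.36]
```

```bash

python3 -m inch '[{"translation":[0.5,0,0],"spin":0},{"translation":[0.45,1,-1],"spin":0},{"translation":[0,1,-1],"spin":0},{"translation":[0,0.6,-0.5],"spin":0},{"translation":[0,0,0],"spin":0}]' >/dev/null; python3 j.py
python3 -c "
from h import *
T,im=snap('wrist','w32',(200,0,400,140),4);go(.5165,-.1031,.134,-111.4)"
```

```text
t 64.60 pos [ 0.5143 -0.0955  0.1312] jaw -111.45 w 0.0234 F [-1.   0.3 -1.8] toolx [-0.046  0.028 -0.999]
[ 0.879  0.374 -0.906  1.782  0.284  1.185 -2.06 ]
tool delta cm [-0.3   0.66 -0.49]  spin -0.03 (jaw now -111.43)  delta after spin [-0.3   0.66 -0.49]
```

View pics/w32.png

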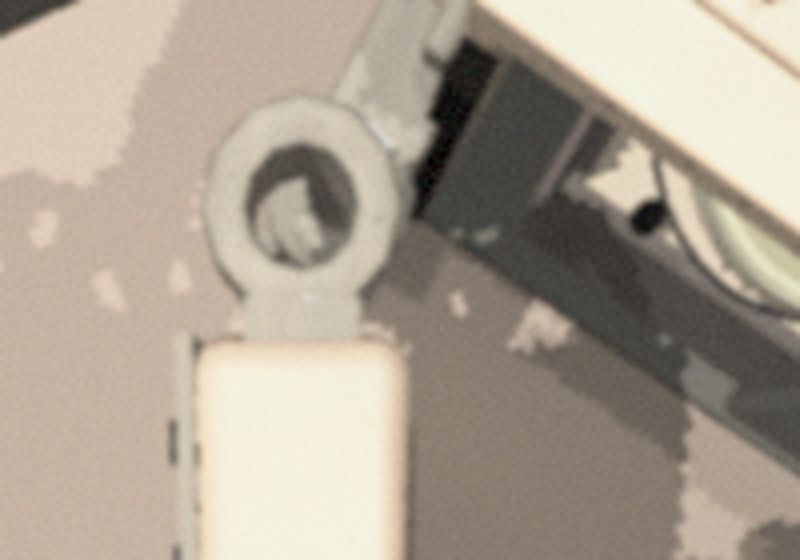

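```bash

python3 -m inch '[{"translation":[-0.1,0.4,-0.3],"spin":0},{"translation":[-0.1,0.25,-0.2],"spin":0},{"translation":[0,0,0],"spin":0}]' >/dev/null; python3 j.py
python3 -c "
from h import *
T,im=snap('wrist','w33',(200,0,400,140),4);go(.5165,-.1031,.134,-111.4)"
```

```text
t 65.03 pos [ 0.5168 -0.1029  0.1335] jaw -111.37 w 0.0238 F [-0.1 -0.6 -1.9] toolx [-0.045  0.028 -0.999]
[ 0.884  0.379 -0.902  1.77   0.288  1.192 -2.047]
tool delta cm [-0.06  0.04  0.01]  spin 0.04 (jaw now -111.36)  delta after spin [-0.06  0.04  0.01]
```

View pics/w33.png

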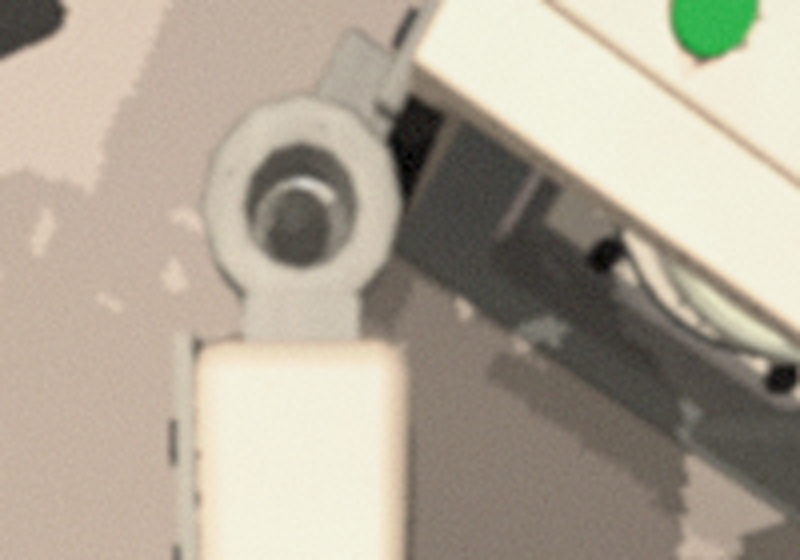

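```bash

python3 -m inch '[{"translation":[0.5,0.02,-0.03],"spin":0},{"translation":[0.5,0,-0.03],"spin":0}]' >/dev/null; python3 j.py
python3 -c "
from h import *
T,im=snap('wrist','w34',(200,0,400,140),4);go(.5167,-.103,.110,-111.4)"
```

```text
t 65.33 pos [ 0.5169 -0.1027  0.1231] jaw -111.34 w 0.0235 F [ 0.5 -0.3 -2.4] toolx [-0.045  0.028 -0.999]
[ 0.878  0.391 -0.897  1.781  0.299  1.173 -2.055]
tool delta cm [ 1.25  0.05 -0.08]  spin 0.06 (jaw now -111.34)  delta after spin [ 1.25  0.05 -0.08]
```

View pics/w34.png

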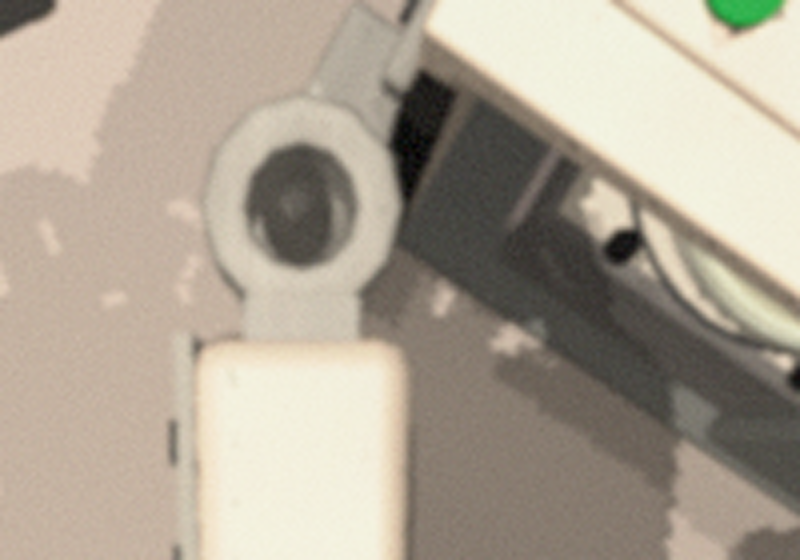

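```bash

python3 -m inch '[{"translation":[0.5,0,-0.03],"spin":0},{"translation":[0.4,0,-0.02],"spin":0}]' >/dev/null; python3 j.py
python3 -m inch '[{"translation":[0.3,0,-0.02],"spin":0},{"translation":[0.2,0,0],"spin":0}]' >/dev/null; python3 j.py
python3 -c "
from h import *
T,im=snap('wrist','w35',(200,0,400,140),4);go(.5167,-.103,.109,-111.4)"
```

```text
t 65.62 pos [ 0.5182 -0.1027  0.1136] jaw -111.33 w 0.0237 F [ 2.5 -0.1 -0.4] toolx [-0.042  0.028 -0.999]
[ 0.871  0.403 -0.891  1.789  0.311  1.153 -2.063]
t 65.88 pos [ 0.5184 -0.1028  0.1083] jaw -111.34 w 0.0238 F [ 2.2 -1.2 -0.9] toolx [-0.042  0.028 -0.999]
[ 0.868  0.41  -0.887  1.793  0.317  1.144 -2.068]
tool delta cm [-0.08  0.08  0.15]  spin 0.06 (jaw now -111.34)  delta after spin [-0.08  0.08  0.15]
```

View pics/w35.png

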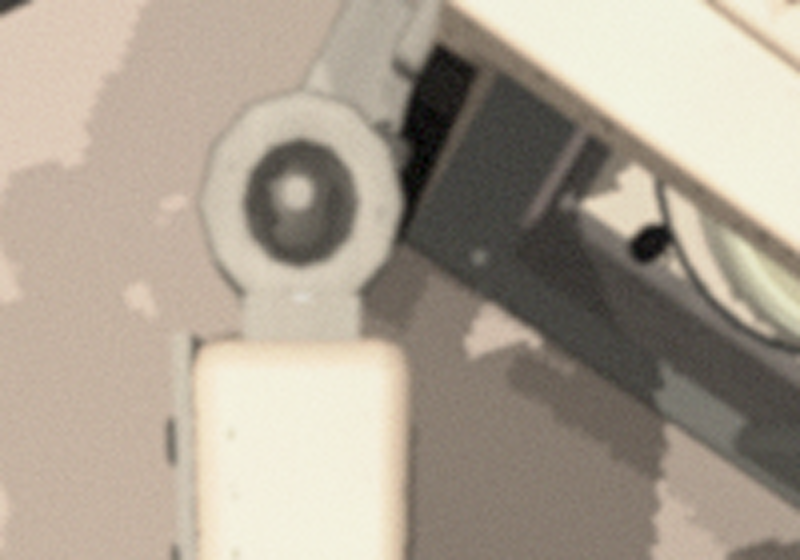

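```bash

python3 -m inch '[{"translation":[0,0,0],"spin":0},{"translation":[0,0,0],"spin":0},{"translation":[0,0,0],"spin":0},{"translation":[0,0,0],"spin":0}]' 0.6 10 >/dev/null; python3 j.py
python3 -c "
from h import *
T,im=snap('wrist','w36',None,1.4);snap('scene','s36',(270,140,390,230),6)"
```

```text
t 66.42 pos [ 0.5173 -0.1023  0.108 ] jaw -111.32 w 0.0344 F [-0.4 -0.1  0. ] toolx [-0.044  0.028 -0.999]
[ 0.868  0.41  -0.888  1.794  0.316  1.145 -2.068]
```

View pics/w36.png

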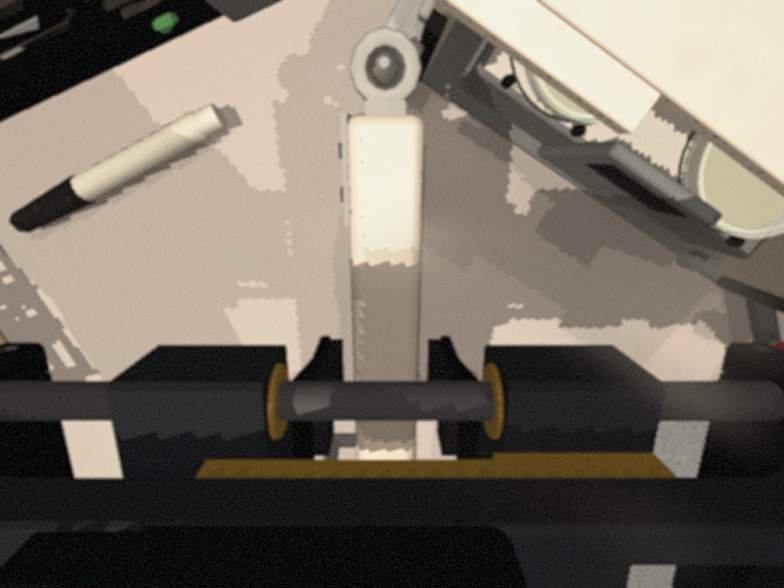

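View pics/s36.png

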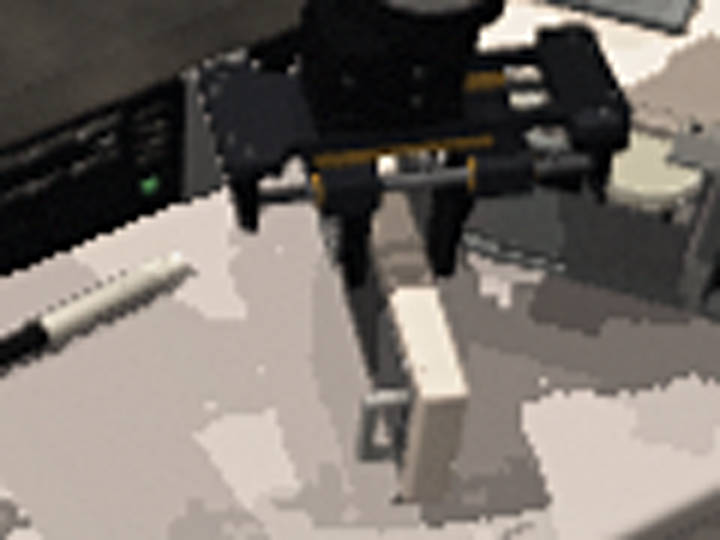

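```bash

python3 -m inch '[{"translation":[-2,0,0],"spin":0},{"translation":[-4,0,0],"spin":0},{"translation":[-2,-2,0],"spin":0},{"translation":[0,-3,2],"spin":0},{"translation":[0,0,0],"spin":0}]' >/dev/null; python3 j.py
python3 -c "
from h import *
T,im=snap('wrist','w37',None,1.4);"
```

```text
t 67.15 pos [ 0.5217 -0.0489  0.1982] jaw -111.31 w 0.0347 F [0.2 0.1 0. ] toolx [-0.04   0.028 -0.999]
[ 0.844  0.303 -0.957  1.709  0.223  1.299 -2.103]
```

View pics/w37.png

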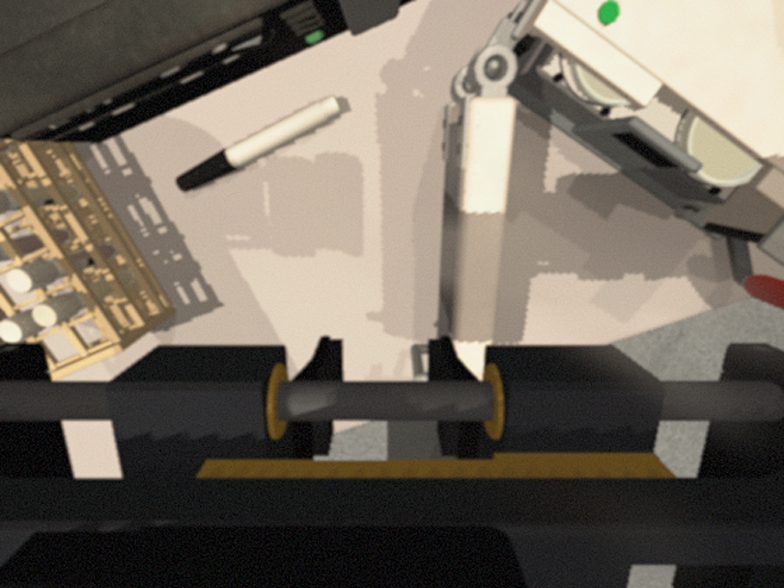

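```bash
python3 -c "
from h import *
T=np.load('pics/w37_T.npy')
h=ray('wrist',np.array((420,355))/1.4,.09,T);print('handle?',h, np.linalg.norm(h[:2]-[.615,-.141]))
p=np.array([.615,-.141]);ps=np.radians(-111.3);e=np.array([np.sin(ps),-np.cos(ps)]);n=-np.array([np.cos(ps),np.sin(ps)])
t=p+e*.125+n*.04;print('target',t);go(t[0],t[1],.095,-111.4)
print(1.4*proj('wrist',np.r_[p+e*.183+n*.03,.09],T))"
```

```text
handle? [ 0.47301379 -0.05338437  0.09      ] 0.16684298354717073
target [ 0.51306865 -0.05832595]
tool delta cm [10.31  1.12  0.09]  spin -0.06 (jaw now -111.46)  delta after spin [10.31  1.12  0.09]
[[419.35586408 380.78295564]]
```

```bash

python3 -m inch '[{"translation":[1,0.5,0],"spin":0},{"translation":[3,0.4,0],"spin":0},{"translation":[3,0,0],"spin":0},{"translation":[2,0,0],"spin":0},{"translation":[0.8,0,0],"spin":0},{"translation":[0,0,0],"spin":0}]' 1 10 >/dev/null; python3 j.py
python3 -c "
from h import *
go(.5131,-.0583,.095,-111.4)"
```

```text
t 67.95 pos [ 0.5138 -0.0641  0.0954] jaw -111.92 w 0.0005 F [ 0.8 -0.5  0.6] toolx [-0.042  0.027 -0.999]
[ 0.816  0.407 -0.9    1.832  0.321  1.111 -2.155]
tool delta cm [ 0.06 -0.52  0.28]  spin -0.52 (jaw now -111.92)  delta after spin [ 0.06 -0.52  0.27]
```

```bash
cat > wp.py <<'E'
from h import *
p=np.array([.615,-.141])
T=tool(); cur=T[:3,3].copy(); last=cur
import sys
jaw=yaw_of(T)
for psd in [-105,-97,-89,-81,-73,-66,-60,-56,-53]:
    ps=np.radians(psd);e=np.array([np.sin(ps),-np.cos(ps)]);n=-np.array([np.cos(ps),np.sin(ps)])
    d=np.radians(psd-jaw); off=.012+.015*abs(np.cos(d))+.0095*abs(np.sin(d))
    t=np.r_[p+e*.125+n*off,.095]; print(psd,np.round(t,4),np.round(T[:3,:3].T@(t-last)*100,2)); last=t
E
python3 wp.py
```

```text
-105 [ 0.5015 -0.0816  0.095 ] [0.04 2.08 0.48]
-97 [ 0.4945 -0.097   0.095 ] [-0.01  1.7   0.08]
-89 [ 0.4895 -0.1137  0.095 ] [-0.02  1.73 -0.16]
-81 [ 0.4869 -0.1312  0.095 ] [-0.04  1.72 -0.41]
-73 [ 0.4868 -0.1492  0.095 ] [-0.05  1.68 -0.66]
-66 [ 0.4889 -0.1651  0.095 ] [-0.05  1.4  -0.79]
-60 [ 0.4924 -0.1786  0.095 ] [-0.05  1.12 -0.83]
-56 [ 0.4956 -0.1875  0.095 ] [-0.04  0.7  -0.62]
-53 [ 0.4984 -0.194   0.095 ] [-0.03  0.5  -0.5 ]
```

```bash

python3 -m inch '[{"translation":[0,1.0,0.3],"spin":0},{"translation":[0,1.0,0.2],"spin":0},{"translation":[0,1.7,0.1],"spin":0},{"translation":[0,1.7,-0.1],"spin":0}]' >/dev/null; python3 j.py
python3 -c "
from h import *
T,im=snap('wrist','w38',None,1.4)"; python3 wp.py
```

```text
t 68.45 pos [ 0.4888 -0.115   0.0975] jaw -111.87 w 0.0004 F [-0.3  0.3  1. ] toolx [-0.038  0.025 -0.999]
[ 0.933  0.362 -0.898  1.871  0.291  1.097 -2.031]
-105 [ 0.5015 -0.0816  0.095 ] [ 0.26 -3.85  0.1 ]
-97 [ 0.4945 -0.097   0.095 ] [-0.01  1.7   0.07]
-89 [ 0.4895 -0.1137  0.095 ] [-0.02  1.73 -0.16]
-81 [ 0.4869 -0.1312  0.095 ] [-0.03  1.72 -0.41]
-73 [ 0.4868 -0.1492  0.095 ] [-0.04  1.68 -0.67]
-66 [ 0.4889 -0.1651  0.095 ] [-0.05  1.4  -0.79]
-60 [ 0.4924 -0.1786  0.095 ] [-0.05  1.12 -0.83]
-56 [ 0.4956 -0.1875  0.095 ] [-0.03  0.7  -0.63]
-53 [ 0.4984 -0.194   0.095 ] [-0.03  0.5  -0.51]
```

View pics/w38.png

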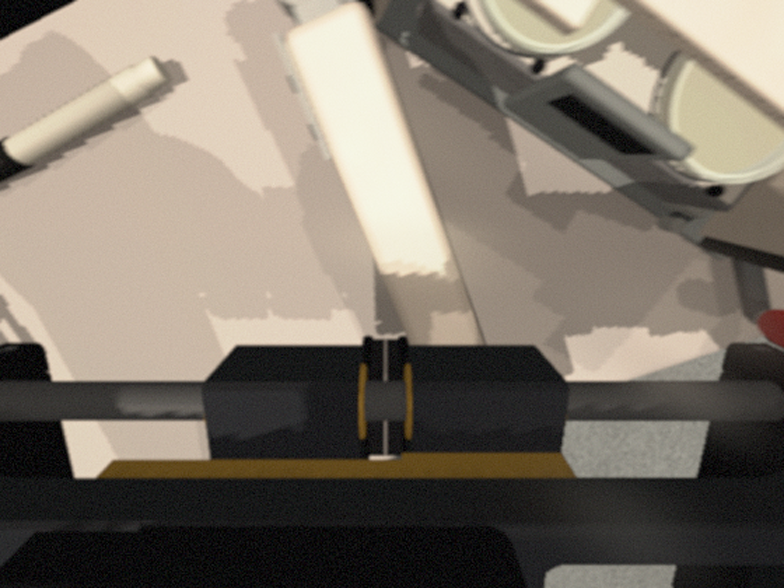

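```bash

python3 -m inch '[{"translation":[0.1,1.6,-0.4],"spin":0},{"translation":[0,1.6,-0.65],"spin":0},{"translation":[0,1.3,-0.75],"spin":0}]' >/dev/null; python3 j.py; python3 wp.py | tail -4
```

```text
t 68.88 pos [ 0.4879 -0.1691  0.0959] jaw -112.02 w 0.0007 F [-0.2  0.1  0.2] toolx [-0.038  0.023 -0.999]
[ 0.992  0.389 -0.864  1.838  0.31   1.106 -1.943]
-66 [ 0.4889 -0.1651  0.095 ] [-0.04  1.4  -0.79]
-60 [ 0.4924 -0.1786  0.095 ] [-0.04  1.12 -0.83]
-56 [ 0.4956 -0.1875  0.095 ] [-0.03  0.7  -0.63]
-53 [ 0.4984 -0.194   0.095 ] [-0.03  0.5  -0.51]
```

```bash

python3 -m inch '[{"translation":[0,0.7,-0.7],"spin":0},{"translation":[0,0.6,-0.6],"spin":0},{"translation":[0,0.5,-0.5],"spin":0}]' >/dev/null; python3 j.py; python3 -c "
from h import *
T,im=snap('wrist','w39',None,1.4)
go(.4984,-.194,.095)"
```

```text
t 69.25 pos [ 0.4989 -0.1945  0.0947] jaw -112.07 w 0.0003 F [ 1.6  0.3 -0.2] toolx [-0.037  0.024 -0.999]
[ 0.996  0.429 -0.842  1.79   0.333  1.121 -1.917]
tool delta cm [-0.03 -0.11  0.11]
```

View pics/w39.png

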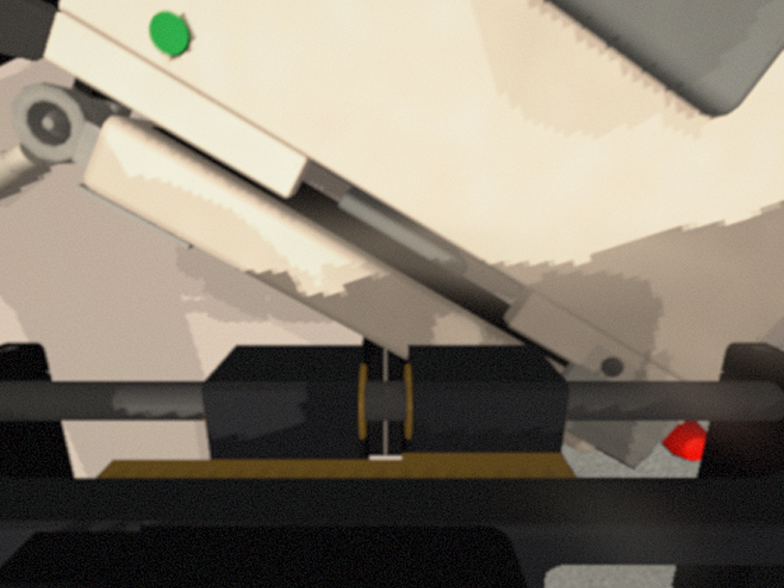

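```bash

python3 -m inch '[{"translation":[0,0.15,-0.25],"spin":0},{"translation":[0,0.15,-0.25],"spin":0}]' >/dev/null; python3 j.py
python3 -m inch '[{"translation":[0,0.15,-0.25],"spin":0},{"translation":[0,0.15,-0.25],"spin":0}]' >/dev/null; python3 j.py
```

```text
t 69.55 pos [ 0.5006 -0.1969  0.0939] jaw -111.98 w 0.0003 F [-13.8  10.5  12. ] toolx [-0.044  0.028 -0.999]
[ 0.992  0.44  -0.838  1.779  0.337  1.131 -1.913]
t 69.80 pos [ 0.5004 -0.1966  0.0934] jaw -111.76 w 0.0005 F [-11.4   8.4  12.5] toolx [-0.054  0.032 -0.998]
[ 0.988  0.449 -0.836  1.77   0.338  1.144 -1.91 ]
```

```bash

python3 -m inch '[{"translation":[0,-0.5,1],"spin":0},{"translation":[0,-1.5,3],"spin":0},{"translation":[-2,-1.5,3],"spin":0},{"translation":[-4,-1.5,2],"spin":0},{"translation":[-4,0,0],"spin":0},{"translation":[-2,-2,0],"spin":0},{"translation":[0,0,0],"spin":0}]' >/dev/null; python3 j.py; python3 -c "
from h import *
T,im=snap('wrist','w40',None,1.4);snap('top','t40',(300,140,450,280),4.2);snap('scene','s40',(290,110,440,240),4.5)"
```

```text
t 70.67 pos [ 0.4465 -0.0962  0.2221] jaw -111.52 w 0.0005 F [0.3 0.5 0. ] toolx [-0.054  0.029 -0.998]
[ 1.091  0.096 -0.996  1.823  0.059  1.323 -1.866]
```

View pics/w40.png

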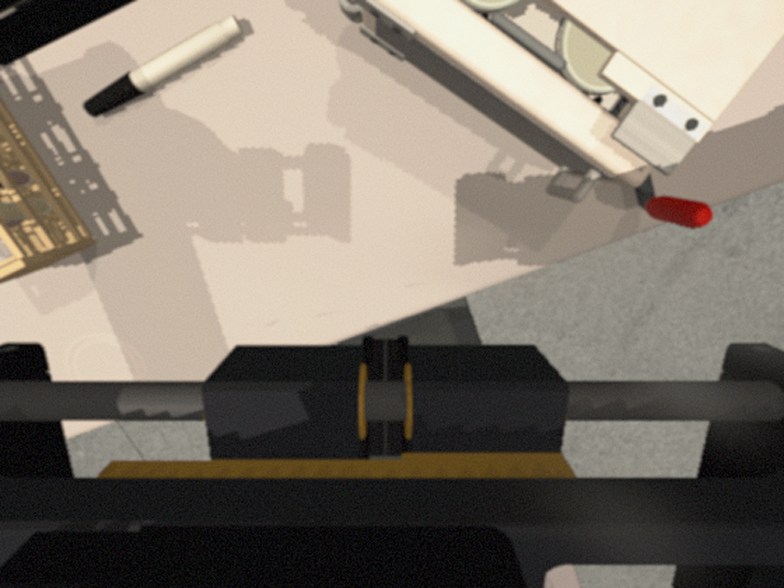

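View pics/t40.png

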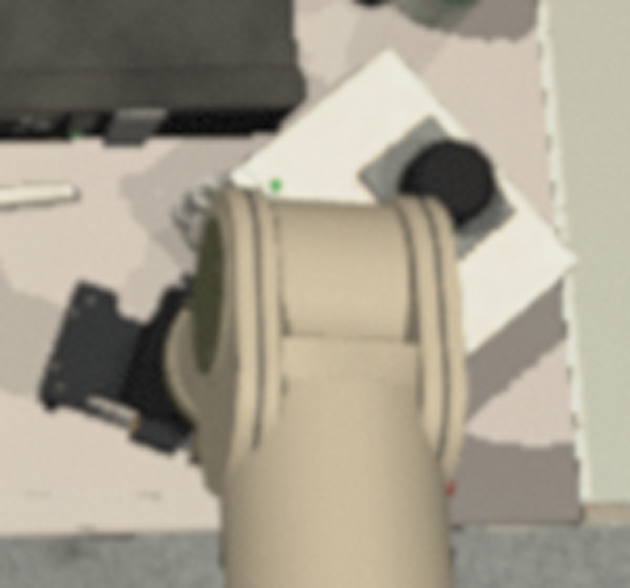

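View pics/s40.png

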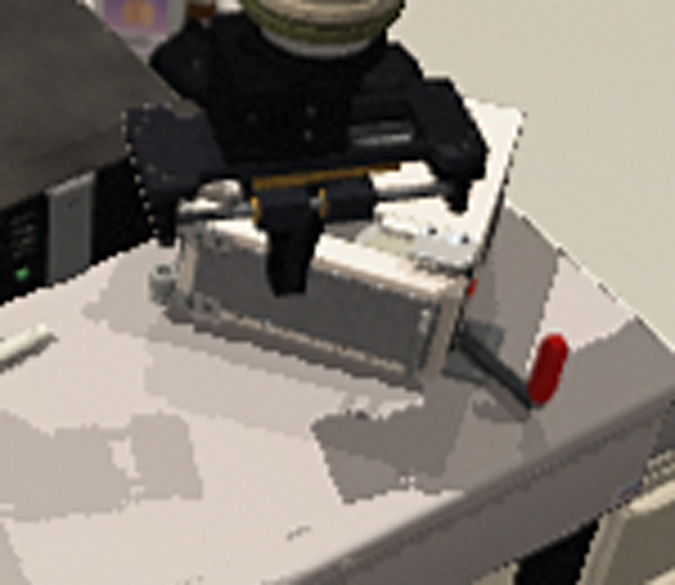

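```bash
python3 - <<'E'
import cv2
t=cv2.imread("pics/w40_raw.png")[0:170,230:520]
cv2.imwrite("pics/w40z.png",cv2.resize(t,None,fx=2.7,fy=2.7,interpolation=cv2.INTER_CUBIC))
E
```

```text
(no output)
```

View pics/w40z.png

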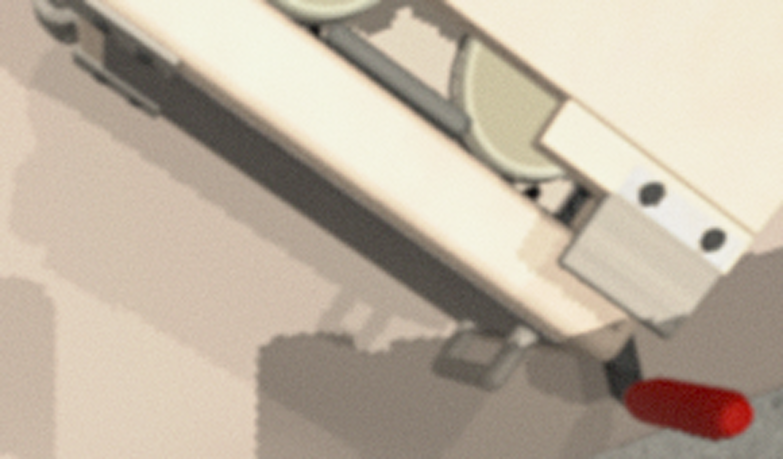

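```bash
python3 - <<'E'
from h import *
T=np.load('pics/w40_T.npy')
pin=np.array([.615,-.141]);a=np.radians(-52.5);c,s=np.cos(a),np.sin(a)
def im(p): w=p[:2]-pin; return np.array([c*w[0]+s*w[1],-s*w[0]+c*w[1]])*1000+[-93,104]
for p,z in [((180,85),.114),((360,205),.114),((548,335),.114),((600,362),.114),((632,320),.114),((565,255),.12),((665,333),.12),((545,205),.114),((440,128),.114)]:
    print(p,np.round(im(ray('wrist',np.array(p)/2.7+[230,0],z,T)),1))
E
```

```text
(180, 85) [-109.9   52.7]
(360, 205) [-109.    -5.9]
(548, 335) [-109.   -73.4]
(600, 362) [-107.1  -91.5]
(632, 320) [-93.4 -91.4]
(565, 255) [-91.5 -60.7]
(665, 333) [-92.8 -98.7]
(545, 205) [-82.7 -49.8]
(440, 128) [-82.5 -13. ]
```

```bash
python3 - <<'E'
from h import *
pin=np.array([.615,-.141]);a=np.radians(-52.5);R=np.array([[np.cos(a),-np.sin(a)],[np.sin(a),np.cos(a)]])
def w(x,y,z): return np.r_[pin+R@(np.array([x+93,y-104])/1000),z/1000]
img=cv2.imread('pics/s40_raw.png')
for p in [(-105,-91,114),(-105,-91,28),(-81,-91,114),(-105,95,28),(-93,104,112),(-93,104,48)]:
    q=proj('scene',w(*p))[0]; qq=(q-[290,110])*4.5; print(p,np.round(qq))
big=cv2.imread('pics/s40.png')
for p in [(-105,-91,114),(-105,-91,28),(-105,95,28),(-93,104,112),(-93,104,48),(-81,-91,114)]:
    q=(proj('scene',w(*p))[0]-[290,110])*4.5
    cv2.circle(big,(int(q[0]),int(q[1])),3,(0,255,0),-1)
cv2.imwrite('pics/s40m.png',big)
E
```

```text
(-105, -91, 114) [449. 285.]
(-105, -91, 28) [428. 374.]
(-81, -91, 114) [458. 261.]
(-105, 95, 28) [169. 303.]
(-93, 104, 112) [170. 201.]
(-93, 104, 48) [164. 269.]
```

View pics/s40m.png

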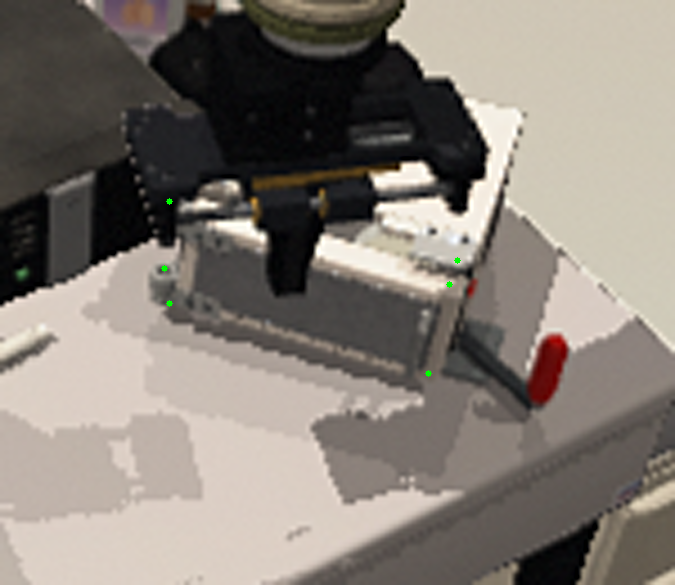

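```bash
python3 -c "
from bench import close_job
print(close_job())"
```

```text
the job is handed in; nothing more can be done
None
```

I handed the job in at about 71 s of the 210 s. The imager is loaded, locked and shut as far as my checks can show; `close_job()` gave no verdict.

**Dishes:** there were three. I laid them in the inner left, outer left and outer right rings. A wrist picture taken before the push showed all three sitting flat in their rings.

**Stage and lever:** I swung the lever free and pushed the stage until the force jumped at the end stop. I then swung the lever back until it met its stop. The red knob is back where it started in the scene picture.

**Door:** the arm had tilted about 3°, so I stood the door on the bench at its hanging angle and gripped it again. I then lowered it about 59° open onto both pins and let go, and the upper pin showed up inside its knuckle. I swung it shut until it met a hard stop.

**Last checks:**
- The door's outer edge is parallel to the front and sits at x about -107 to -110 mm, against -105 expected. The inner edge is at about -83 mm, against -81 expected.
- In the scene picture the door's free corners lie about 2 pixels from where I predicted. I put that down to calibration error and did not pin it down further.
- The marker and timer were nowhere near the arm's moves. The marker looks unmoved in the last wrist picture; I last saw the timer in place before lifting the door.
- The gripper is clear of everything.

**Not directly checked:** with the door shut I could not re-measure the inner left dish, the exact stage and lever values, or how far down the lower knuckle sits on its pin. I inferred these from earlier pictures and contact forces.

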